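Sort big wooden beads into a lidded organiser

ROBOT

A 6-joint arm with a two-finger parallel gripper is mounted at the origin on the work surface. World frame = base frame: x ahead of the robot, y to its left, z up, the work surface at z = 0. Lengths are in m, angles in rad, forces in N, time in s.
With the tool pointing down it reaches from about 0.2 to 0.875 m from the base axis. Payload 3.4 kg.
Tool frame: the origin (TCP) lies between the finger pads; the fingertips stand r.tips_ahead ahead of it and the grasp point (between the pads) lies 2 mm behind it (r.tips_ahead is the distance from the TCP to the fingertips, in m); z points along the fingers, y is the direction in which the jaws open and shut (so a half turn about z gives the same grasp; the last joint's range is limited). The gripper opens to 94 mm and grips with 3 to 60 N. Pads are 16 mm wide; open, the fingers measure 119 mm over their backs; the gripper's body (75 mm by 177 mm) begins 78 mm behind the grasp point.
Start: joints at [-1.269, 0.276, 1.505, -0, 1.361, -0.121], TCP at [0.236, -0.524, 0.197] pointing down, gripper open.
Joint ranges: [-2.89, 2.89], [-0.75, 2.08], [0.22, 2.7], [-1.18, 4.32], [0.11, 2.71], [-2.7, 2.7]. Speed limits (rad/s): [2.57, 2.57, 3.14, 3.14, 3.14, 3.14].

INTERFACE

Orientations are given as a rotation vector (axis times angle).
In Python, from bench import status, cams, workorder, r gives the robot as it stands.
- The arm moves only by the tool play_rows, never from a script. Its argument "motion" is a list of rows, each an object of numbers: "x", "y", "z": the shift along the tool's x, y, z in cm; "ax", "ay", "az": the turn, a rotation vector about the tool's x, y, z in degrees; "fingers": the finger opening in cm, from 0 to 9.4. In form: [{"x": .., "y": .., "z": .., "ax": .., "ay": .., "az": .., "fingers": ..}, ...]. A call has 1 to 20 rows; each row shifts and turns the commanded pose from where the row before left it, along the tool's axes as they then stand; what a row does not reach is not made up. A row lasts 1/10 s, in which the tool goes at most 50 mm and 8.59 degrees, less where a joint would pass 70% of its speed; a pose out of reach is approached as far as the arm can. A call is refused whole if a number of a shift passes 5 or a number of a turn 8.59, either way. A call with a gripper value outside its range is refused whole. The fingers move at their own pace and stop on an object; "newtons" is the grip in N (left out, the last holds). Time passes only in rows, so rows that do not move let the fingers close. It gives the time, the measured TCP pose, the force and the opening at its end, in the units of the state.
- status.get_obs(): the state, without advancing time (a new reading comes with each control period).
- cams.grab_frame(name): name is "scene" or "top" or "wrist"; returns the picture (384x512x3 uint8, red, green, blue); there is no depth.
- cams.camera_model(name): a dict with "fx", "fy", "cx", "cy" (pixels), "eye" and "rotation" of the camera in the world. Camera axes: x right, y up, looking along -z (the intrinsics and any distortion apply to the point x, -y, -z); pixel columns grow to the right and rows downward; lengths in m; the calibration is good to about 2 mm. A picture is of the moment at which its call begins: read the wrist's pose just before it. camera_model takes no time and is no camera call; for the wrist camera it gives the pose at the moment of the call.
- workorder.job_done(): hands the job in, once; it reports no verdict.
The state is a dict: "time": time; "joint_positions": joint angles; "joint_vel": joint speeds; "tau": joint torques, N m; "position": TCP position; "ee_rot": TCP orientation; "ft_force": force on the tool from outside, world axes, zero at the start; "torque": the same for the moment, N m; "width": opening from 0.0 (shut) to 1.0 (fully open).
Only numpy, scipy, OpenCV 4.12 (cv2) and the standard library are available. Lean on these libraries where they do the work, as an engineer would, in place of code of your own. Each camera call takes 0.05 s, during which the arm holds its last target.

TASK

Put the blade into the notch at the front of the bead organiser and lever the clear lid up with it, and open the lid until it leans back past upright. Put every wooden bead on the table into the organiser, one to a well and right down in it (any way up), then shut the lid fully, gently, without letting it slam. Leave the blade lying flat along its cork mat, and the bowl, the spool and the cards where they are.

Things in the scene. Friction and masses are not known exactly. Their poses are not given: they have to be found in the camera images.
- lid (a joint): Opening angle of the tray's clear lid, rad: 0 shut, grows as it opens, stop at 2.1 (about 30 degrees past upright). The hinge is stiff: the lid stays at whatever angle it is left; about 1.5 N at the front edge lifts it, about 1 N or less brings it down.
- hinge (a point): Middle of the lid's hinge line, on the tray's back rim, 18 mm above the table. The hinge line runs along this point's y axis; its x axis points level from the tray's front to its back, away from the notch; z up. It is fixed to the tray, 69 mm behind the tray's centre.
- lid_edge (a point): Middle of the lower edge of the lid's front skirt, 138 mm from the hinge line; it moves with the lid. Lid shut: 18 mm above the table, over the notch. The lid is an upturned shallow clear box, 138 mm (front to back) x 206 mm, 32 mm tall, walls and top 3 mm, open underneath and at the hinge side, grey edges. In the lid's own axes (x from front to hinge, z up when shut, turning with the lid) the outer face of its top is 32 mm above this edge.
- notch (a point): Middle of the notch in the tray's front wall, in the wall's outer face, 12 mm above the table. The notch is 60 mm wide and goes from 6 mm to 18 mm above the table, its top being the lid's front edge: the slot in which the blade is put. x axis points level into the tray (in through the notch), y along the front. The tray is free behind it for 65 mm, down to its floor at 4 mm.
- mat: Cork mat of the blade tool, 260 x 100 x 3 mm, fixed; origin under its centre on the table, x along its length, z up.
- blade_c (a point): Centre of the blade tool, 10 mm above its underside, half-way along its 196 mm. x points to the blade's tip. The dark wooden handle, 98 mm long (from -98 to 0 mm), 22 mm wide, 20 mm tall; the flat steel blade reaches to +98 mm, 30 mm wide, 3 mm thick, level with the handle's underside. 90 g; centre of mass about 30 mm behind this point.
- blade_tip (a point): Middle of the blade's end edge, half-way up its 3 mm thickness.
- well0 (a point): Centre of the floor of one of the tray's six wells (2 rows of 3, 68 mm apart): 60 x 60 mm inside, floor 4 mm above the table, walls 14 mm high (tops 18 mm above the table), 8 mm thick between wells. Front row (at the notch). x points from front to back.
- well1 (a point): Centre of the floor of one of the tray's six wells (2 rows of 3, 68 mm apart): 60 x 60 mm inside, floor 4 mm above the table, walls 14 mm high (tops 18 mm above the table), 8 mm thick between wells. Front row (at the notch). x points from front to back.
- well2 (a point): Centre of the floor of one of the tray's six wells (2 rows of 3, 68 mm apart): 60 x 60 mm inside, floor 4 mm above the table, walls 14 mm high (tops 18 mm above the table), 8 mm thick between wells. Front row (at the notch). x points from front to back.
- well3 (a point): Centre of the floor of one of the tray's six wells (2 rows of 3, 68 mm apart): 60 x 60 mm inside, floor 4 mm above the table, walls 14 mm high (tops 18 mm above the table), 8 mm thick between wells. Back row (at the hinge). x points from front to back.
- well4 (a point): Centre of the floor of one of the tray's six wells (2 rows of 3, 68 mm apart): 60 x 60 mm inside, floor 4 mm above the table, walls 14 mm high (tops 18 mm above the table), 8 mm thick between wells. Back row (at the hinge). x points from front to back.
- well5 (a point): Centre of the floor of one of the tray's six wells (2 rows of 3, 68 mm apart): 60 x 60 mm inside, floor 4 mm above the table, walls 14 mm high (tops 18 mm above the table), 8 mm thick between wells. Back row (at the hinge). x points from front to back.
- bead0_c (a point): Centre of a wooden bead: a six-sided block 36 mm across the flats (41.6 mm across the corners), 32 mm high along its z axis (the bored hole, only marked), 30 g; its x axis is square to one pair of flats, the other pairs are at 60 degrees. May be absent (None).
- bead1_c (a point): Centre of a wooden bead: a six-sided block 36 mm across the flats (41.6 mm across the corners), 32 mm high along its z axis (the bored hole, only marked), 30 g; its x axis is square to one pair of flats, the other pairs are at 60 degrees. May be absent (None).
- bead2_c (a point): Centre of a wooden bead: a six-sided block 36 mm across the flats (41.6 mm across the corners), 32 mm high along its z axis (the bored hole, only marked), 30 g; its x axis is square to one pair of flats, the other pairs are at 60 degrees. May be absent (None).
- bead3_c (a point): Centre of a wooden bead: a six-sided block 36 mm across the flats (41.6 mm across the corners), 32 mm high along its z axis (the bored hole, only marked), 30 g; its x axis is square to one pair of flats, the other pairs are at 60 degrees. May be absent (None).
- bead4_c (a point): Centre of a wooden bead: a six-sided block 36 mm across the flats (41.6 mm across the corners), 32 mm high along its z axis (the bored hole, only marked), 30 g; its x axis is square to one pair of flats, the other pairs are at 60 degrees. May be absent (None).
- bead5_c (a point): Centre of a wooden bead: a six-sided block 36 mm across the flats (41.6 mm across the corners), 32 mm high along its z axis (the bored hole, only marked), 30 g; its x axis is square to one pair of flats, the other pairs are at 60 degrees. May be absent (None).
- dish: Bystander: white bowl, 100 mm across, 35 mm high, origin under its centre.
- spool: Bystander: copper spool, 56 mm across, 40 mm high, origin under its centre.
- cards: Bystander: pack of blank cards 90 x 65 x 22 mm, origin under its centre.

How it is judged:
By the outcome, as a careful person would: the job done as asked, in the order asked, and still so for the second after the job is handed in, with the robot touching nothing.
Of bead0, bead1, bead2, bead3, bead4, bead5 only 4 to 6 are there at a start; the rules pass over those that are not, and their reading is None.
At some moment in a run one of bead0, bead1, bead2, bead3, bead4, bead5 may be knocked a few centimetres aside while the robot is not near it.
Once in a run the grip may slacken for a moment while it holds something.
It also fails if it takes over 210 s, if anything falls off the work surface, if the arm or the gripper's body presses on something with over 40 N, if the wrist force passes 120 N, or if a joint passes its speed limit or range.

## Working session

There is one attempt and no reset: what is moved stays moved. The work goes in short steps, Python scripts to look and compute and a tool call to move; the robot and the scene stay as the last step left them, time stands still between calls to the robot, and variables do not carry over. Pictures are saved under pics/ and viewed, and the job is handed in when it is done.

Besides the shell and the picture viewer there is one more tool, called after "Call:" by a JSON object that holds its "name" and its "arguments". play_rows: Moves the arm, as the interface text tells. Its arguments: {"type":"object","properties":{"motion":{"type":"array"},"newtons":{"type":"number"}},"required":["motion"]}

```bash
ls; mkdir -p pics
python3 - <<'E'
from bench import status, cams, workorder, r
import cv2
print(status.get_obs()); print(r, [a for a in dir(r) if a[0]!='_'], r.tips_ahead)
for n in ["scene","top","wrist"]:
    im=cams.grab_frame(n); cv2.imwrite(f"pics/{n}0.png",im[:,:,::-1]); print(n,cams.camera_model(n))
E
```

```text
pics
{'time': 0.0, 'joint_positions': array([-1.26897301e+00,  2.76588385e-01,  1.50612200e+00, -1.70166517e-05,
        1.36071138e+00, -1.21025004e-01]), 'joint_vel': array([ 2.17613000e-03, -3.79106923e-04, -1.33506125e-03, -2.46871078e-03,
       -1.85082869e-06,  8.15321290e-04]), 'tau': array([ 1.17115105e-03, -4.04586983e+01, -2.37233698e+01,  7.02660950e-02,
        3.46340868e-02, -1.41405189e-04]), 'position': array([ 0.23575545, -0.52379797,  0.19571298]), 'ee_rot': array([-3.06985814e+00, -6.58894778e-01,  2.85242680e-04]), 'ft_force': array([ 0.20189922, -0.93717217, -0.03585161]), 'torque': array([-0.04099349,  0.0066715 , -0.02353596]), 'width': 1.0000713155775884}
<Robot object at 0x7ff1ef1c3a10> ['Unreachable', 'tips_ahead'] 0.017
scene {'fx': 433.22556158087866, 'fy': 433.22556158087866, 'cx': 254.10482033846304, 'cy': 193.7964222373156, 'eye': array([1.45834826, 0.04207245, 0.81923762]), 'rotation': array([0.66185264, 0.70894602, 1.47640067])}
top {'fx': 412.9265427278418, 'fy': 412.9265427278418, 'cx': 255.36257881723975, 'cy': 191.93331322625752, 'eye': array([0.47178727, 0.00448119, 1.3587304 ]), 'rotation': array([ 0.06471206, -0.0510178 , -1.57156363])}
wrist {'fx': 317.03872735481167, 'fy': 317.03872735481167, 'cx': 257.2300215910977, 'cy': 193.07932356400875, 'eye': array([ 0.29475274, -0.49698126,  0.38354059]), 'rotation': array([-0.20365127,  0.13508754, -1.14182739])}
```

Run:
```python
import cv2
for n in ["scene","top"]:
    im=cv2.imread(f"pics/{n}0.png"); cv2.imwrite(f"pics/{n}0b.png",cv2.resize(im,(800,600),interpolation=cv2.INTER_CUBIC))
```

```text
(no output)
```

View pics/top0b.png

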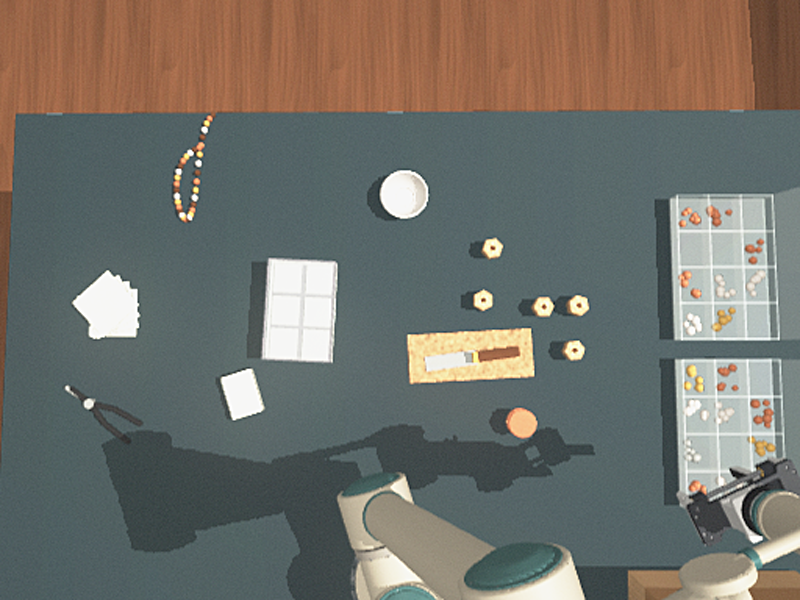

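View pics/scene0b.png

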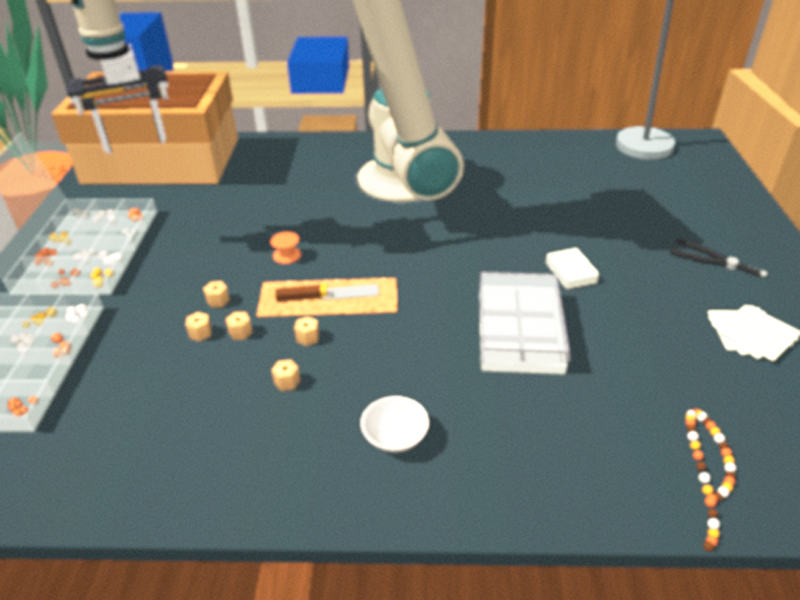

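View pics/wrist0.png

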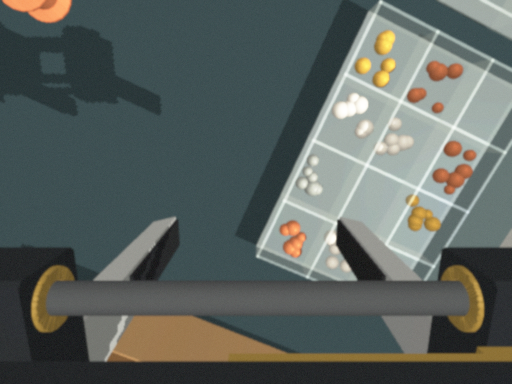

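```bash
cat > h.py <<'E'
from bench import status, cams, workorder, r
import numpy as np, cv2
from scipy.spatial.transform import Rotation as R
def cm(n): return cams.camera_model(n)
def unproj(m,uv,z):
    u,v=uv; d=np.array([(u-m['cx'])/m['fx'],-(v-m['cy'])/m['fy'],-1.0])
    d=R.from_rotvec(m['rotation']).apply(d); t=(z-m['eye'][2])/d[2]
    return m['eye']+t*d
def proj(m,p):
    q=R.from_rotvec(m['rotation']).inv().apply(np.atleast_2d(p)-m['eye'])
    return np.c_[m['cx']+m['fx']*q[:,0]/-q[:,2], m['cy']-m['fy']*q[:,1]/-q[:,2]]
def st():
    o=status.get_obs(); print('t',round(o['time'],2),'p',o['position'].round(4),'q',o['joint_positions'].round(3),'F',o['ft_force'].round(2),'w',round(o['width']*94,1)); 
    M=R.from_rotvec(o['ee_rot']).as_matrix(); print('x',M[:,0].round(3),'y',M[:,1].round(3),'z',M[:,2].round(3)); return o
def toolmove(o,target,Rt):
    M=R.from_rotvec(o['ee_rot']); d=M.inv().apply(np.array(target)-o['position'])*100
    rv=(M.inv()*Rt).as_rotvec(degrees=True); return d.round(2),rv.round(2)
def snap(n,name,box=None,k=None):
    m=cm(n); im=cams.grab_frame(n)[:,:,::-1].copy()
    cv2.imwrite(f'pics/{name}_raw.png',im)
    if box: im=im[box[1]:box[3],box[0]:box[2]]
    k=k or min(800/im.shape[1],600/im.shape[0]); im=cv2.resize(im,None,fx=k,fy=k,interpolation=cv2.INTER_CUBIC)
    cv2.imwrite(f'pics/{name}.png',im); import pickle; pickle.dump((m,box,k),open(f'pics/{name}.pkl','wb')); return m,im
E
python3 - <<'E'
from h import *
m=cm('top')
for n,p,z in [('tray TL',(268,258),.05),('TR',(337,262),.05),('BR',(332,362),.05),('BL',(262,360),.05),('bead',(492,248),.032),('b',(483,300),.032),('b',(543,306),.032),('b',(578,305),.032),('b',(573,350),.032),('mat TL',(407,335),.003),('TR',(533,328),.003),('BR',(535,378),.003),('BL',(409,384),.003),('handle end',(520,352),.02),('tip',(426,363),.005),('spool',(521,422),.04),('cards',(241,394),.022),('dish',(404,194),.035)]:
    print(n,unproj(m,np.array(p)*.64,z).round(3))
st()
im=cv2.imread('pics/top0.png')[150:250,150:390]
cv2.imwrite('pics/topc.png',cv2.resize(im,None,fx=3.33,fy=3.33,interpolation=cv2.INTER_CUBIC))
im=cv2.imread('pics/scene0.png')[160:260,290:400]
cv2.imwrite('pics/scc.png',cv2.resize(im,None,fx=6,fy=6,interpolation=cv2.INTER_CUBIC))
E
```

```text
tray TL [0.655 0.284 0.05 ]
TR [0.646 0.143 0.05 ]
BR [0.443 0.151 0.05 ]
BL [0.447 0.293 0.05 ]
bead [ 0.677 -0.177  0.032]
b [ 0.569 -0.157  0.032]
b [ 0.557 -0.28   0.032]
b [ 0.558 -0.352  0.032]
b [ 0.466 -0.34   0.032]
mat TL [ 0.498 -0.     0.003]
TR [ 0.512 -0.265  0.003]
BR [ 0.408 -0.267  0.003]
BL [ 0.396 -0.004  0.003]
handle end [ 0.462 -0.234  0.02 ]
tip [ 0.439 -0.04   0.005]
spool [ 0.322 -0.23   0.04 ]
cards [0.377 0.342 0.022]
dish [0.791 0.005 0.035]
t 0.15 p [ 0.2358 -0.524   0.1959] q [-1.269  0.276  1.506  0.     1.361 -0.121] F [ 0.37  0.88 -0.46] w 93.9
x [0.912 0.41  0.   ] y [ 0.41  -0.912 -0.001] z [-0.     0.001 -1.   ]
```

View pics/topc.png

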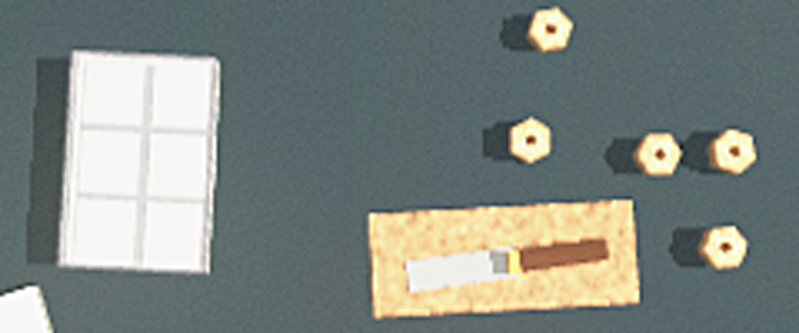

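View pics/scc.png

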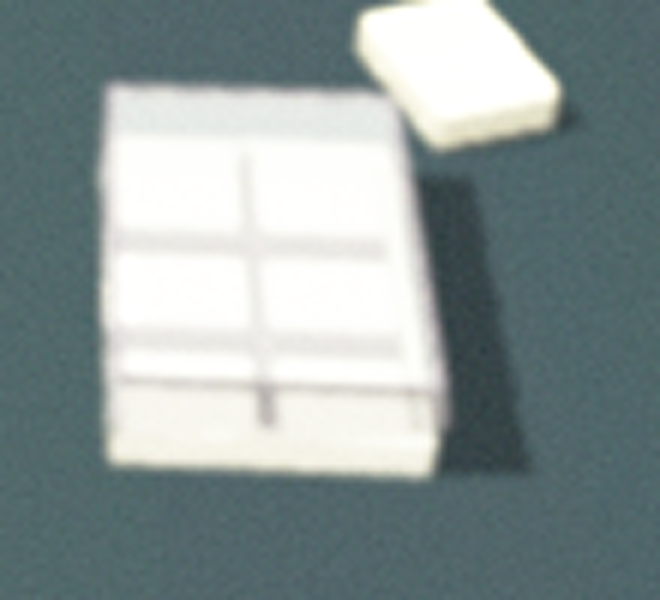

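Call:
{"name": "play_rows", "arguments": {"motion": [{"x": 3.4,"y": -2.2},{"x": 3.4,"y": -2.2},{"x": 3.4,"y": -2.2},{"x": 3.4,"y": -2.2},{"x": 3.4,"y": -2.2},{"x": 3.4,"y": -2.2},{"x": 3.4,"y": -2.2},{"x": 3.4,"y": -2.2},{"x": 3.4,"y": -2.2},{"x": 3.4,"y": -2.2},{"az": -8},{"az": -8},{"az": -8},{"az": -8},{"az": -8},{"az": -8},{"az": -8},{"az": -8},{"az": -8},{"az": 0}]}}

```text
invalid input at $.motion[0]: expected keys x, y, z, ax, ay, az, fingers
```

Run:
```python
from h import *
st(); snap('wrist','w1');
```

```text
t 0.15 p [ 0.2358 -0.524   0.1959] q [-1.269  0.276  1.506  0.     1.361 -0.121] F [ 0.37  0.88 -0.46] w 93.9
x [0.912 0.41  0.   ] y [ 0.41  -0.912 -0.001] z [-0.     0.001 -1.   ]
```

View pics/w1.png

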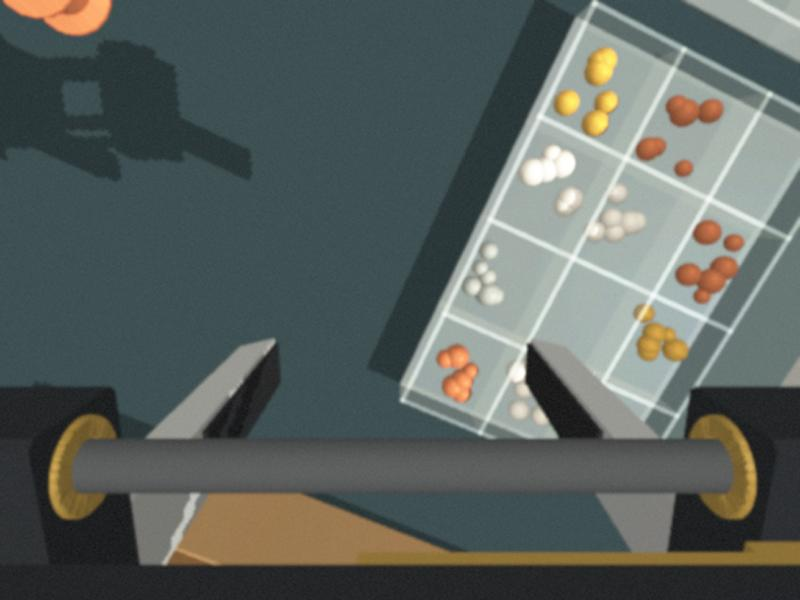

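Call:
{"name": "play_rows", "arguments": {"motion": [{"x": 3.4,"y": -2.2,"z": 0,"ax": 0,"ay": 0,"az": 0,"fingers": 9.4},{"x": 3.4,"y": -2.2,"z": 0,"ax": 0,"ay": 0,"az": 0,"fingers": 9.4},{"x": 3.4,"y": -2.2,"z": 0,"ax": 0,"ay": 0,"az": 0,"fingers": 9.4},{"x": 3.4,"y": -2.2,"z": 0,"ax": 0,"ay": 0,"az": 0,"fingers": 9.4},{"x": 3.4,"y": -2.2,"z": 0,"ax": 0,"ay": 0,"az": 0,"fingers": 9.4},{"x": 3.4,"y": -2.2,"z": 0,"ax": 0,"ay": 0,"az": 0,"fingers": 9.4},{"x": 3.4,"y": -2.2,"z": 0,"ax": 0,"ay": 0,"az": 0,"fingers": 9.4},{"x": 3.4,"y": -2.2,"z": 0,"ax": 0,"ay": 0,"az": 0,"fingers": 9.4},{"x": 3.4,"y": -2.2,"z": 0,"ax": 0,"ay": 0,"az": 0,"fingers": 9.4},{"x": 3.4,"y": -2.2,"z": 0,"ax": 0,"ay": 0,"az": 0,"fingers": 9.4},{"x": 0,"y": 0,"z": 0,"ax": 0,"ay": 0,"az": -8,"fingers": 9.4},{"x": 0,"y": 0,"z": 0,"ax": 0,"ay": 0,"az": -8,"fingers": 9.4},{"x": 0,"y": 0,"z": 0,"ax": 0,"ay": 0,"az": -8,"fingers": 9.4},{"x": 0,"y": 0,"z": 0,"ax": 0,"ay": 0,"az": -8,"fingers": 9.4},{"x": 0,"y": 0,"z": 0,"ax": 0,"ay": 0,"az": -8,"fingers": 9.4},{"x": 0,"y": 0,"z": 0,"ax": 0,"ay": 0,"az": -8,"fingers": 9.4},{"x": 0,"y": 0,"z": 0,"ax": 0,"ay": 0,"az": -8,"fingers": 9.4},{"x": 0,"y": 0,"z": 0,"ax": 0,"ay": 0,"az": -8,"fingers": 9.4},{"x": 0,"y": 0,"z": 0,"ax": 0,"ay": 0,"az": -8,"fingers": 9.4},{"x": 0,"y": 0,"z": 0,"ax": 0,"ay": 0,"az": 0,"fingers": 9.4}]}}

```text
time: 2.2
position: [0.4556, -0.1842, 0.1964]
ee_rot: [-2.098, -2.338, 0.0]
ft_force: [-0.6, 0.6, -0.5]
width: 1.0
```

Run:
```python
from h import *
st(); snap('wrist','w1');
```

```text
t 2.2 p [ 0.4556 -0.1842  0.1964] q [-0.526  0.15   1.674 -0.     1.318 -0.634] F [-0.62  0.58 -0.51] w 94.0
x [-0.108  0.994  0.   ] y [ 0.994  0.108 -0.   ] z [-0.  0. -1.]
```

View pics/w1.png

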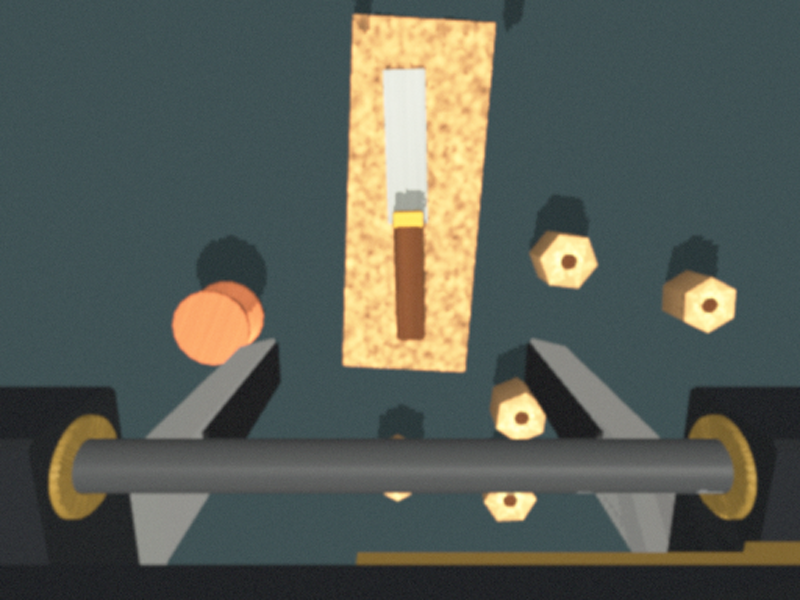

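Run:
```python
from h import *
import pickle
m,b,k=pickle.load(open('pics/w1.pkl','rb'))
for n,p,z in [('tip',(404,69),.006),('heel',(410,338),.023),('heelbot',(410,338),.003),('hf',(409,212),.023),('fL',(395,218),.023),('fR',(424,218),.023),('matTL',(353,15),.003),('matTR',(495,23),.003),('BL',(343,366),.003),('BR',(466,372),.003)]:
    print(n,unproj(m,np.array(p)/k,z).round(4))
b=cams.camera_model('top')
```

```text
tip [ 0.4395 -0.0384  0.006 ]
heel [ 0.4651 -0.2299  0.023 ]
heelbot [ 0.4661 -0.2361  0.003 ]
hf [ 0.4538 -0.1361  0.023 ]
fL [ 0.4443 -0.1414  0.023 ]
fR [ 0.465  -0.1391  0.023 ]
matTL [ 0.4003 -0.007   0.003 ]
matTR [ 0.4993 -0.0014  0.003 ]
BL [ 0.4145 -0.2657  0.003 ]
BR [ 0.5148 -0.2599  0.003 ]
```

Call:
{"name": "play_rows", "arguments": {"motion": [{"x": 0.48,"y": 0.33,"z": 3,"ax": 0,"ay": 0,"az": -1.2,"fingers": 5},{"x": 0,"y": 0,"z": 4,"ax": 0,"ay": 0,"az": 0,"fingers": 5},{"x": 0,"y": 0,"z": 4,"ax": 0,"ay": 0,"az": 0,"fingers": 5},{"x": 0,"y": 0,"z": 3,"ax": 0,"ay": 0,"az": 0,"fingers": 5},{"x": 0,"y": 0,"z": 2,"ax": 0,"ay": 0,"az": 0,"fingers": 5},{"x": 0,"y": 0,"z": 1.3,"ax": 0,"ay": 0,"az": 0,"fingers": 5},{"x": 0,"y": 0,"z": 0,"ax": 0,"ay": 0,"az": 0,"fingers": 5},{"x": 0,"y": 0,"z": 0,"ax": 0,"ay": 0,"az": 0,"fingers": 1},{"x": 0,"y": 0,"z": 0,"ax": 0,"ay": 0,"az": 0,"fingers": 1},{"x": 0,"y": 0,"z": 0,"ax": 0,"ay": 0,"az": 0,"fingers": 1},{"x": 0,"y": 0,"z": 0,"ax": 0,"ay": 0,"az": 0,"fingers": 1},{"x": 0,"y": 0,"z": 0,"ax": 0,"ay": 0,"az": 0,"fingers": 1}], "newtons": 50}}

```text
time: 3.45
position: [0.4587, -0.1793, 0.0241]
ee_rot: [2.072, 2.36, 0.0]
ft_force: [-0.5, -0.2, -0.0]
width: 0.146
```

Run:
```python
from h import *
st(); snap('wrist','w2');
```

```text
t 3.45 p [ 0.4587 -0.1793  0.0241] q [-0.514  0.319  1.931 -0.     0.891 -0.643] F [-0.52 -0.19 -0.05] w 13.7
x [-0.129  0.992 -0.001] y [0.992 0.129 0.001] z [ 0.001 -0.001 -1.   ]
```

View pics/w2.png

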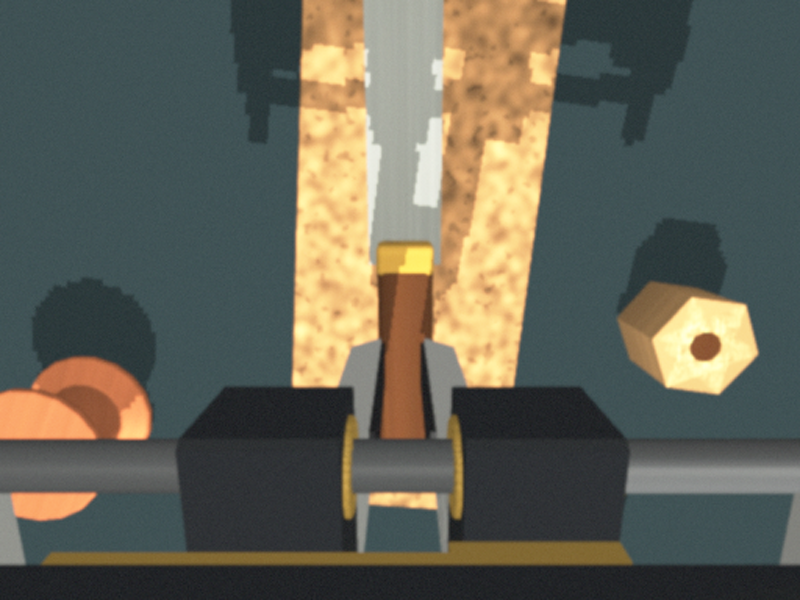

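Call:
{"name": "play_rows", "arguments": {"motion": [{"x": 0,"y": 0,"z": -2,"ax": 0,"ay": 0,"az": 0,"fingers": 1},{"x": 0,"y": 0,"z": -3,"ax": 0,"ay": 0,"az": 0,"fingers": 1},{"x": 0,"y": 0,"z": -3,"ax": 0,"ay": 0,"az": 0,"fingers": 1},{"x": 2,"y": 2,"z": -2,"ax": 0,"ay": 0,"az": 0,"fingers": 1},{"x": 3,"y": 3,"z": 0,"ax": 0,"ay": 0,"az": 0,"fingers": 1},{"x": 3,"y": 3,"z": 0,"ax": 0,"ay": 0,"az": 0,"fingers": 1},{"x": 2.7,"y": 2.5,"z": 0,"ax": 0,"ay": 0,"az": 0,"fingers": 1},{"x": 0,"y": 0,"z": 0,"ax": 0,"ay": 0,"az": 5,"fingers": 1},{"x": 0,"y": 0,"z": 0,"ax": 0,"ay": 0,"az": 4.7,"fingers": 1},{"x": 0,"y": 0,"z": 0,"ax": 0,"ay": 0,"az": 0,"fingers": 1}]}}

```text
time: 4.5
position: [0.5488, -0.059, 0.1235]
ee_rot: [-2.264, -2.178, 0.0]
ft_force: [-0.7, 0.2, -0.0]
width: 0.107
```

Run:
```python
from h import *
st(); snap('wrist','w3'); snap('scene','s3',(140,120,400,300))
```

```text
t 4.5 p [ 0.5488 -0.059   0.1235] q [-0.233  0.293  1.671 -0.     1.178 -0.194] F [-0.67  0.17 -0.02] w 10.1
x [ 0.039  0.999 -0.   ] y [ 0.999 -0.039 -0.   ] z [-0. -0. -1.]
```

View pics/w3.png

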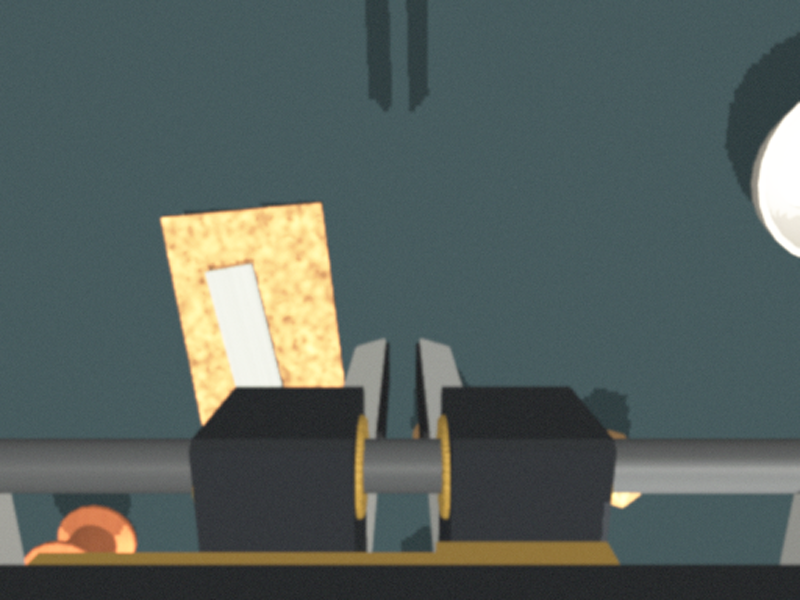

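View pics/s3.png

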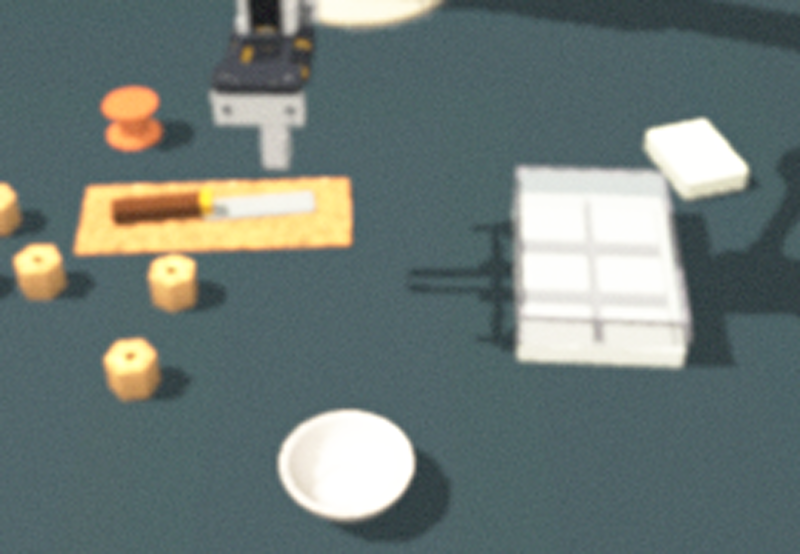

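Call:
{"name": "play_rows", "arguments": {"motion": [{"x": -2.5,"y": -1.7,"z": -1,"ax": 0,"ay": 0,"az": 0,"fingers": 5},{"x": -2.5,"y": -1.7,"z": -1,"ax": 0,"ay": 0,"az": 0,"fingers": 5},{"x": -2.5,"y": -1.7,"z": -1,"ax": 0,"ay": 0,"az": 0,"fingers": 5},{"x": -2.5,"y": -1.7,"z": -1,"ax": 0,"ay": 0,"az": 0,"fingers": 5},{"x": -3,"y": -1.7,"z": -1,"ax": 0,"ay": 0,"az": -5,"fingers": 5},{"x": -0.5,"y": 0,"z": 0,"ax": 0,"ay": 0,"az": -5,"fingers": 5}]}}

```text
time: 5.2
position: [0.4575, -0.1942, 0.1751]
ee_rot: [2.063, 2.365, -0.002]
ft_force: [0.7, 0.5, 0.5]
width: 0.527
```

Run:
```python
from h import *
st(); snap('wrist','w4'); snap('top','t4',(180,130,440,320))
```

```text
t 5.2 p [ 0.4575 -0.1942  0.1751] q [-0.54   0.171  1.702 -0.002  1.266 -0.676] F [0.67 0.55 0.51] w 49.5
x [-0.136  0.991 -0.003] y [0.991 0.136 0.001] z [ 0.001 -0.003 -1.   ]
```

View pics/w4.png

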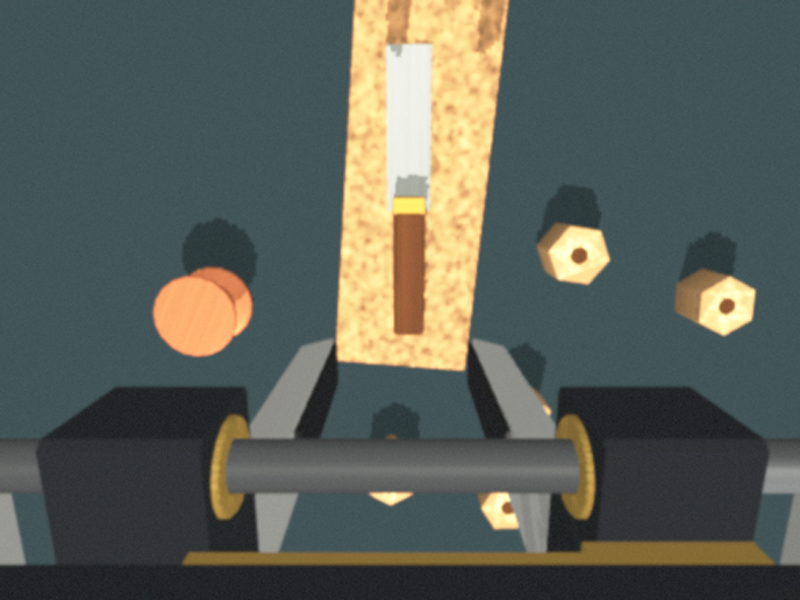

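Run:
```python
from h import *
import pickle
m,b,k=pickle.load(open('pics/w2.pkl','rb'))
p=np.array([0.4587,-0.1793,0.0241])
print(proj(m,[p,p-[0,0,.017],p+[0.0068,0,-.017],p+[0.0068,0,0],p+[.0068,.008,-.017],p+[0,.02,0]])*k)
m,b,k=pickle.load(open('pics/w4.pkl','rb'))
for n,q,z in [('tip',(409,44),.006),('heel',(408,333),.023),('hf',(409,198),.023)]: print(n,unproj(m,np.array(q)/k,z).round(4))
p=np.array([0.4575,-0.1942,0.1751]); print(proj(m,[p,p-[0,0,.017]])*k, m)
im=cv2.imread('pics/w2_raw.png')[130:384,180:330]; cv2.imwrite('pics/w2c.png',cv2.resize(im,None,fx=2.35,fy=2.35,interpolation=cv2.INTER_CUBIC))
```

```text
[[405.0028854  356.28506243]
 [404.78828065 343.10635959]
 [420.36252854 345.05188433]
 [421.87970573 358.3802184 ]
 [422.93389668 327.42601458]
 [411.7194518  308.04344755]]
tip [ 0.4395 -0.0385  0.006 ]
heel [ 0.4655 -0.2301  0.023 ]
hf [ 0.453  -0.1364  0.023 ]
[[405.11043136 356.23738809]
 [404.87725751 342.97673061]] {'fx': 317.03872735481167, 'fy': 317.03872735481167, 'cx': 257.2300215910977, 'cy': 193.07932356400875, 'eye': array([ 0.4472106 , -0.12822919,  0.36255942]), 'rotation': array([-0.23209553, -0.01554575,  0.1359992 ])}
```

View pics/w2c.png

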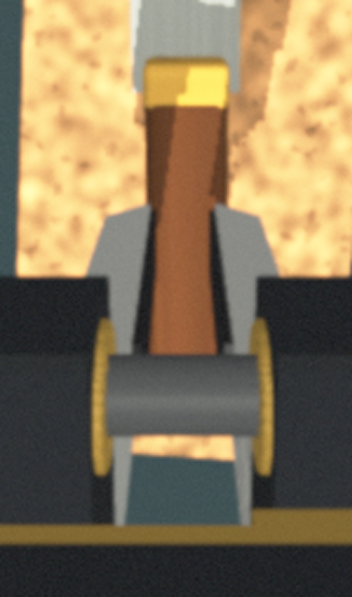

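Call:
{"name": "play_rows", "arguments": {"motion": [{"x": 1.45,"y": 0.3,"z": 4,"ax": 0,"ay": 0,"az": 0,"fingers": 5},{"x": 0,"y": 0,"z": 4,"ax": 0,"ay": 0,"az": 0,"fingers": 5},{"x": 0,"y": 0,"z": 4,"ax": 0,"ay": 0,"az": 0,"fingers": 5},{"x": 0,"y": 0,"z": 2,"ax": 0,"ay": 0,"az": 0,"fingers": 5},{"x": 0,"y": 0,"z": 1.3,"ax": 0,"ay": 0,"az": 0,"fingers": 5},{"x": 0,"y": 0,"z": 0,"ax": 0,"ay": 0,"az": 0,"fingers": 5},{"x": 0,"y": 0,"z": 0,"ax": 0,"ay": 0,"az": 0,"fingers": 2.6},{"x": 0,"y": 0,"z": 0,"ax": 0,"ay": 0,"az": 0,"fingers": 2.6},{"x": 0,"y": 0,"z": 0,"ax": 0,"ay": 0,"az": 0,"fingers": 2.6},{"x": 0,"y": 0,"z": 0,"ax": 0,"ay": 0,"az": 0,"fingers": 2.6},{"x": 0,"y": 0,"z": 0,"ax": 0,"ay": 0,"az": 0,"fingers": 2.6}]}}

```text
time: 6.4
position: [0.4602, -0.1764, 0.0211]
ee_rot: [2.066, 2.365, 0.0]
ft_force: [0.7, -0.5, -0.7]
width: 0.278
```

Run:
```python
from h import *
st(); snap('wrist','w5',(180,130,330,280),4);snap('scene','s5',(140,120,300,240),5)
```

```text
t 6.4 p [ 0.4602 -0.1764  0.0211] q [-0.507  0.323  1.934 -0.     0.883 -0.642] F [ 0.73 -0.54 -0.75] w 26.1
x [-0.134  0.991 -0.001] y [0.991 0.134 0.001] z [ 0.001 -0.001 -1.   ]
```

View pics/w5.png

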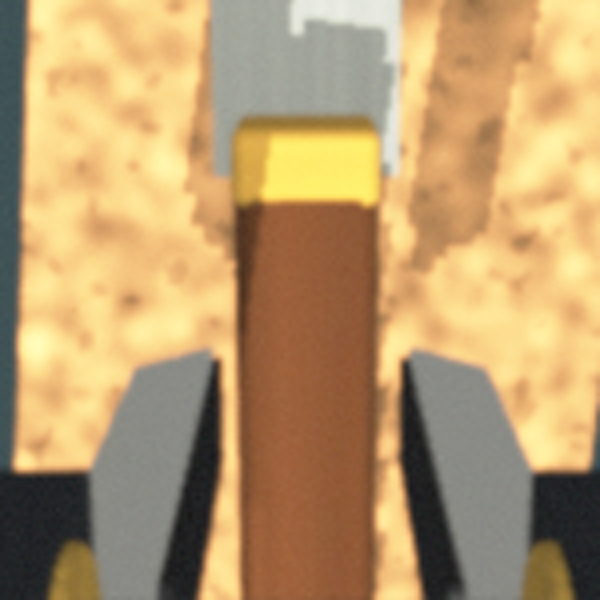

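View pics/s5.png

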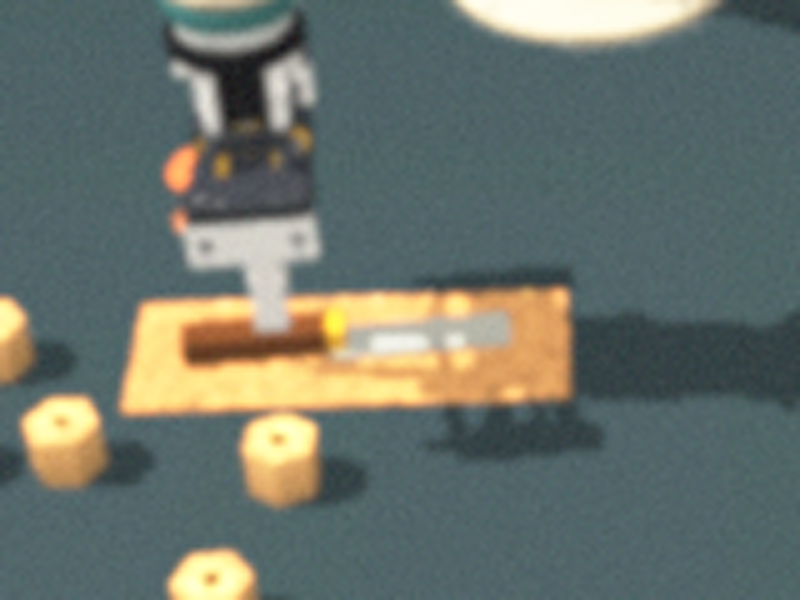

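Run:
```python
from h import *
m=cm('scene')
c=np.array([.4602,-.1764,0])
for dx in (.013,.02):
  for z in (.0,.004,.01,.02,.03): print(dx,z,((proj(m,[c+[dx,0,z]])-[140,120])*5).round(0))
# check handle and bead calibration
print(((proj(m,[[.4651+.011,-.23,.023],[.4651+.011,-.23,.003],[.4395,-.0384,.006]])-[140,120])*5).round(0))
```

```text
0.013 0.0 [[275. 366.]]
0.013 0.004 [[274. 361.]]
0.013 0.01 [[273. 353.]]
0.013 0.02 [[271. 340.]]
0.013 0.03 [[269. 326.]]
0.02 0.0 [[273. 373.]]
0.02 0.004 [[272. 368.]]
0.02 0.01 [[271. 360.]]
0.02 0.02 [[269. 347.]]
0.02 0.03 [[268. 334.]]
[[179. 339.]
 [184. 365.]
 [509. 323.]]
```

Run:
```python
from h import *
print(r.tips_ahead)
m=cm('wrist'); p=status.get_obs()['position']; M=R.from_rotvec(status.get_obs()['ee_rot']).as_matrix()
for z in (-.02,-.01,-.005,0,.01,.017): 
    q=[p+M@[.008,s*.013,z] for s in (-1,1)]; print(z,((proj(m,q)-[180,130])*4).round(0).tolist())
```

```text
0.017
-0.02 [[225.0, 386.0], [412.0, 386.0]]
-0.01 [[229.0, 363.0], [406.0, 363.0]]
-0.005 [[231.0, 353.0], [404.0, 353.0]]
0 [[233.0, 343.0], [401.0, 343.0]]
0.01 [[237.0, 325.0], [397.0, 325.0]]
0.017 [[239.0, 313.0], [394.0, 313.0]]
```

Call:
{"name": "play_rows", "arguments": {"motion": [{"x": 0,"y": 0,"z": 0.3,"ax": 0,"ay": 0,"az": 0,"fingers": 2.8},{"x": 0,"y": 0,"z": 0.3,"ax": 0,"ay": 0,"az": 0,"fingers": 2.8},{"x": 0,"y": 0,"z": 0.2,"ax": 0,"ay": 0,"az": 0,"fingers": 2.8}]}}

```text
time: 6.8
position: [0.4597, -0.1761, 0.0121]
ee_rot: [-2.066, -2.366, 0.0]
ft_force: [0.2, 0.3, 0.7]
width: 0.301
```

Run:
```python
from h import *
print(r.tips_ahead)
st(); snap('wrist','w6',(180,130,330,280),4);snap('scene','s6',(140,120,300,240),5)
```

```text
0.017
t 6.8 p [ 0.4597 -0.1761  0.0121] q [-0.507  0.335  1.944 -0.     0.862 -0.642] F [0.16 0.3  0.68] w 28.3
x [-0.134  0.991  0.   ] y [ 0.991  0.134 -0.   ] z [-0.001  0.    -1.   ]
```

View pics/s6.png

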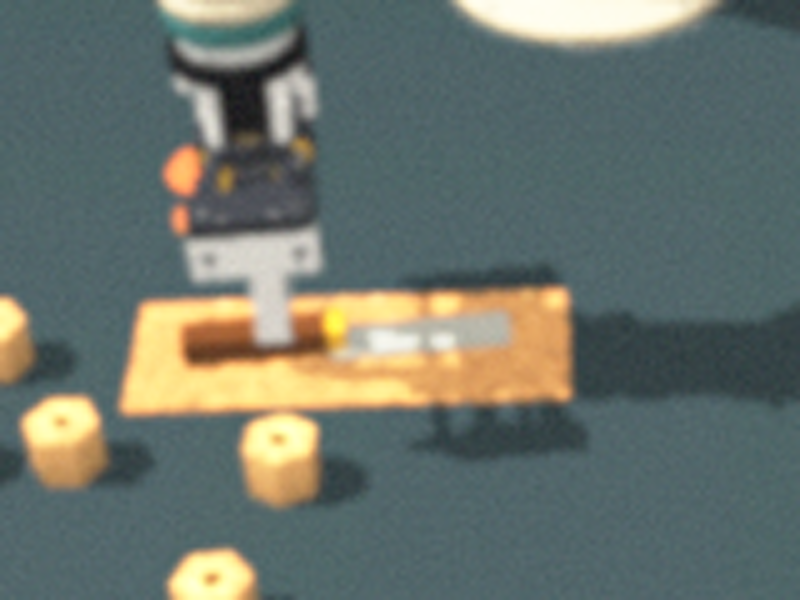

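Call:
{"name": "play_rows", "arguments": {"motion": [{"x": 0,"y": 0,"z": 0.2,"ax": 0,"ay": 0,"az": 0,"fingers": 2.8},{"x": 0,"y": 0,"z": 0.2,"ax": 0,"ay": 0,"az": 0,"fingers": 2.8},{"x": 0,"y": 0,"z": 0.1,"ax": 0,"ay": 0,"az": 0,"fingers": 2.8}]}}

```text
time: 7.2
position: [0.4598, -0.1762, 0.0073]
ee_rot: [-2.067, -2.366, 0.0]
ft_force: [-0.3, 0.1, 0.1]
width: 0.298
```

Call:
{"name": "play_rows", "arguments": {"motion": [{"x": 0,"y": 0,"z": 0.2,"ax": 0,"ay": 0,"az": 0,"fingers": 2.8},{"x": 0,"y": 0,"z": 0.1,"ax": 0,"ay": 0,"az": 0,"fingers": 2.8}]}}

```text
time: 7.4
position: [0.4599, -0.1762, 0.0044]
ee_rot: [-2.067, -2.366, 0.0]
ft_force: [0.6, -0.4, 0.6]
width: 0.299
```

Run:
```python
from h import *
st(); snap('wrist','w7',(180,130,330,280),4);snap('scene','s7',(140,120,300,240),5)
```

```text
t 7.4 p [ 0.4599 -0.1762  0.0044] q [-0.507  0.346  1.953 -0.     0.842 -0.642] F [ 0.61 -0.39  0.6 ] w 28.1
x [-0.134  0.991  0.   ] y [ 0.991  0.134 -0.   ] z [-0.  0. -1.]
```

View pics/s7.png

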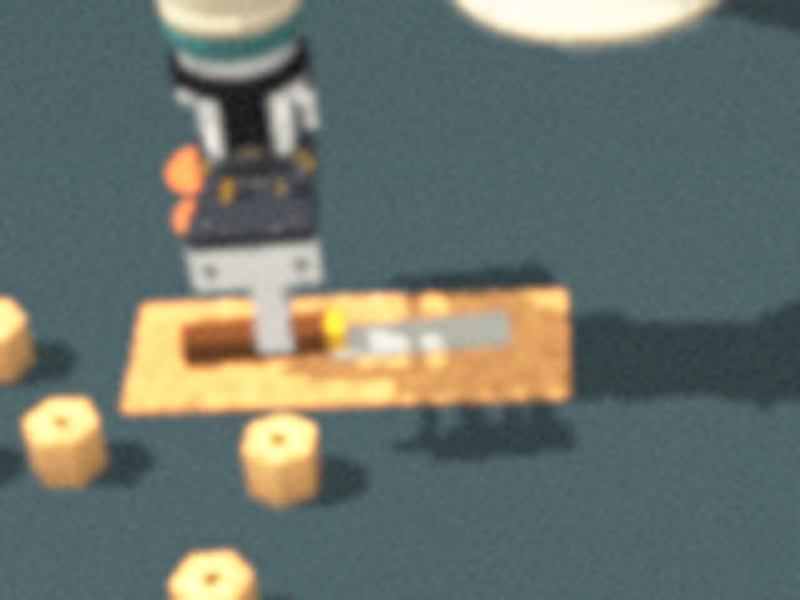

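View pics/w7.png

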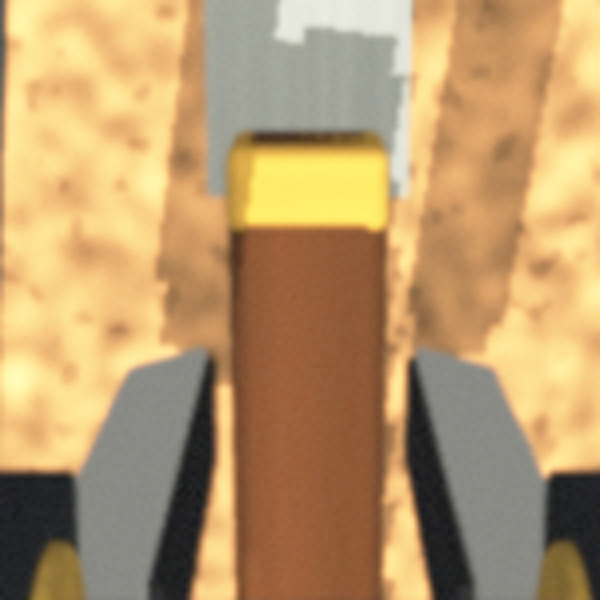

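Call:
{"name": "play_rows", "arguments": {"motion": [{"x": 0,"y": 0,"z": 0.2,"ax": 0,"ay": 0,"az": 0,"fingers": 2.8},{"x": 0,"y": 0,"z": 0.1,"ax": 0,"ay": 0,"az": 0,"fingers": 2.8}]}}

```text
time: 7.7
position: [0.4599, -0.1762, 0.0014]
ee_rot: [2.067, 2.366, -0.0]
ft_force: [-0.0, -0.1, 0.0]
width: 0.298
```

Call:
{"name": "play_rows", "arguments": {"motion": [{"x": 0,"y": 0,"z": 0.2,"ax": 0,"ay": 0,"az": 0,"fingers": 2.8},{"x": 0,"y": 0,"z": 0,"ax": 0,"ay": 0,"az": 0,"fingers": 2.8}]}}

```text
time: 7.9
position: [0.4597, -0.1761, -0.0007]
ee_rot: [-2.066, -2.366, 0.0]
ft_force: [0.2, -0.3, -0.3]
width: 0.295
```

Run:
```python
from h import *
st(); snap('scene','s8',(140,120,300,240),5)
```

```text
t 7.9 p [ 0.4597 -0.1761 -0.0007] q [-0.507  0.353  1.959 -0.     0.829 -0.642] F [ 0.2  -0.3  -0.34] w 27.7
x [-0.134  0.991  0.   ] y [ 0.991  0.134 -0.   ] z [-0.  0. -1.]
```

View pics/s8.png

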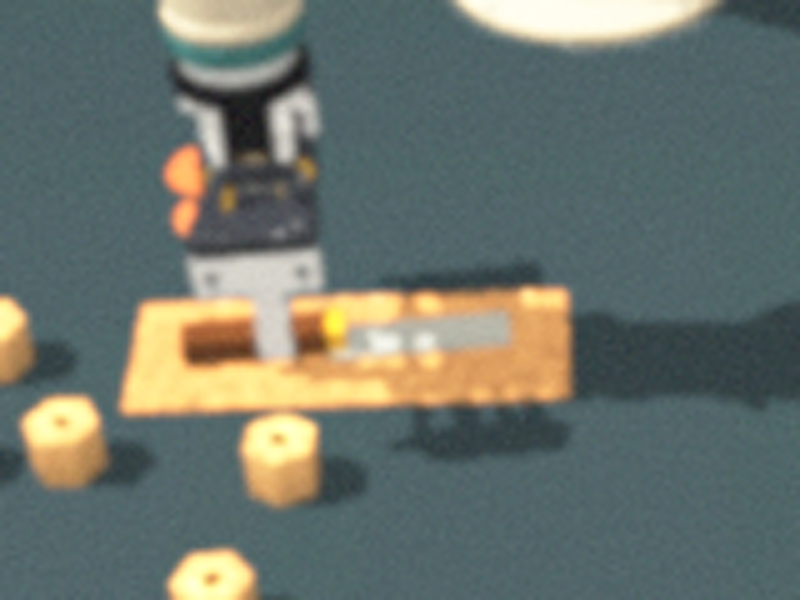

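Call:
{"name": "play_rows", "arguments": {"motion": [{"x": 0,"y": 0,"z": 0,"ax": 0,"ay": 0,"az": 0,"fingers": 0},{"x": 0,"y": 0,"z": 0,"ax": 0,"ay": 0,"az": 0,"fingers": 0},{"x": 0,"y": 0,"z": 0,"ax": 0,"ay": 0,"az": 0,"fingers": 0},{"x": 0,"y": 0,"z": 0,"ax": 0,"ay": 0,"az": 0,"fingers": 0},{"x": 0,"y": 0,"z": 0,"ax": 0,"ay": 0,"az": 0,"fingers": 0}], "newtons": 50}}

```text
time: 8.45
position: [0.4599, -0.1763, -0.0004]
ee_rot: [2.067, 2.366, -0.0]
ft_force: [-0.4, -0.4, -0.6]
width: 0.232
```

Call:
{"name": "play_rows", "arguments": {"motion": [{"x": 0,"y": 0,"z": -1,"ax": 0,"ay": 0,"az": 0,"fingers": 0},{"x": 0,"y": 0,"z": -2,"ax": 0,"ay": 0,"az": 0,"fingers": 0},{"x": 0,"y": 0,"z": -3,"ax": 0,"ay": 0,"az": 0,"fingers": 0},{"x": 0,"y": 0,"z": -2,"ax": 0,"ay": 0,"az": 0,"fingers": 0},{"x": 0,"y": 0,"z": 0,"ax": 0,"ay": 0,"az": 0,"fingers": 0}]}}

```text
time: 8.95
position: [0.4622, -0.1774, 0.0828]
ee_rot: [2.062, 2.361, 0.002]
ft_force: [1.3, 0.1, -2.0]
width: 0.227
```

Run:
```python
from h import *
st(); snap('wrist','w9');snap('scene','s9',(140,90,340,240),4)
```

```text
t 8.95 p [ 0.4622 -0.1774  0.0828] q [-0.507  0.248  1.853  0.     1.033 -0.642] F [ 1.26  0.13 -2.  ] w 21.3
x [-0.134  0.991 -0.004] y [0.991 0.134 0.006] z [ 0.006 -0.003 -1.   ]
```

View pics/s9.png

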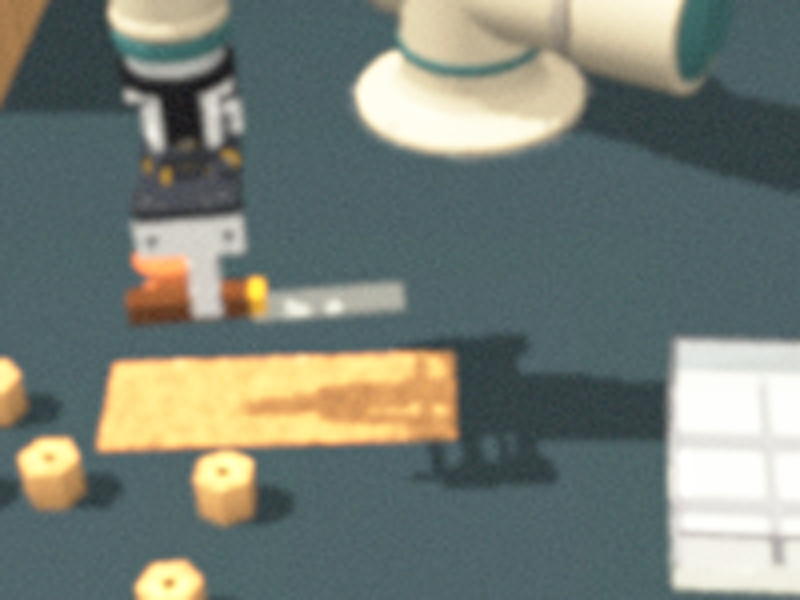

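View pics/w9.png

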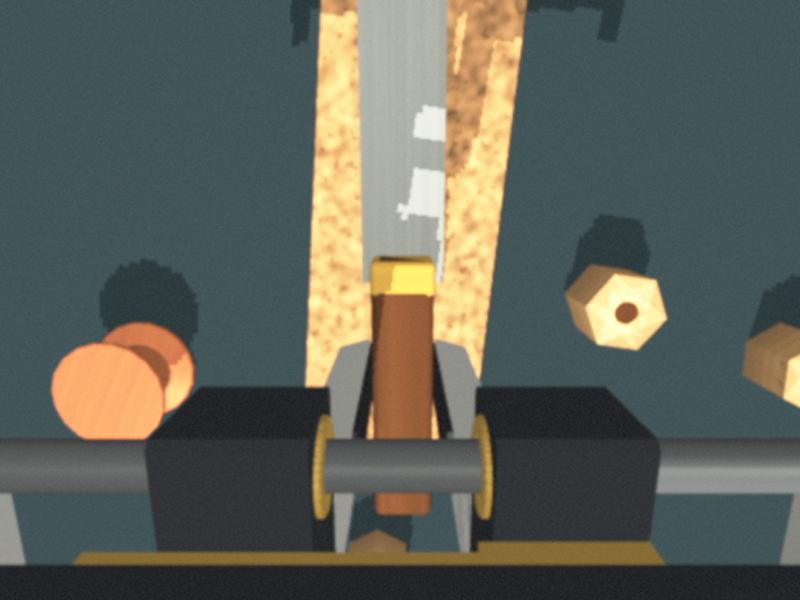

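Call:
{"name": "play_rows", "arguments": {"motion": [{"x": 1,"y": 1,"z": -3,"ax": 0,"ay": 0,"az": 0,"fingers": 0},{"x": 3,"y": 2,"z": -3,"ax": 0,"ay": 0,"az": 0,"fingers": 0},{"x": 3,"y": 2.4,"z": 0,"ax": 0,"ay": 0,"az": 0,"fingers": 0},{"x": 3,"y": 2.4,"z": 0,"ax": 0,"ay": 0,"az": 0,"fingers": 0},{"x": 2.4,"y": 2,"z": 0,"ax": 0,"ay": 0,"az": 0,"fingers": 0},{"x": 2,"y": 1,"z": 0,"ax": 0,"ay": 0,"az": 0,"fingers": 0},{"x": 0,"y": 0,"z": 0,"ax": 0,"ay": 0,"az": 5,"fingers": 0},{"x": 0,"y": 0,"z": 0,"ax": 0,"ay": 0,"az": 4.5,"fingers": 0},{"x": 0,"y": 0,"z": 0,"ax": 0,"ay": 0,"az": 0,"fingers": 0}]}}

```text
time: 9.95
position: [0.5465, -0.0185, 0.1377]
ee_rot: [-2.253, -2.186, 0.004]
ft_force: [-0.7, -1.0, -1.4]
width: 0.227
```

Run:
```python
from h import *
st(); snap('wrist','w10');
```

```text
t 9.95 p [ 0.5465 -0.0185  0.1377] q [-0.161  0.276  1.657 -0.     1.212 -0.131] F [-0.71 -1.02 -1.43] w 21.3
x [0.03 1.   0.  ] y [ 1.    -0.03  -0.004] z [-0.004  0.    -1.   ]
```

View pics/w10.png

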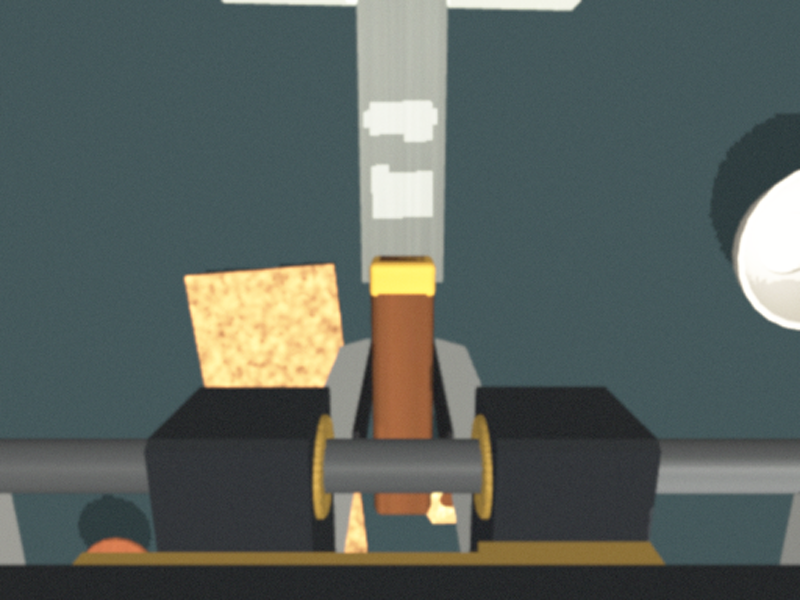

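Call:
{"name": "play_rows", "arguments": {"motion": [{"x": 1,"y": 0,"z": -3,"ax": 0,"ay": 0,"az": 0,"fingers": 0},{"x": 2,"y": 0,"z": -4,"ax": 0,"ay": 0,"az": 0,"fingers": 0},{"x": 0,"y": 0,"z": -3,"ax": 0,"ay": 0,"az": 0,"fingers": 0},{"x": 0,"y": 0,"z": 0,"ax": 0,"ay": 0,"az": 0,"fingers": 0}]}}

```text
time: 10.4
position: [0.551, 0.0109, 0.2434]
ee_rot: [2.249, 2.185, 0.008]
ft_force: [1.1, -0.2, -0.8]
width: 0.228
```

Run:
```python
from h import *
st(); snap('wrist','w11');snap('wrist','w11c',(100,0,420,120))
```

```text
t 10.4 p [0.551  0.0109 0.2434] q [-0.106  0.212  1.477 -0.     1.444 -0.077] F [ 1.08 -0.24 -0.8 ] w 21.4
x [ 0.029  1.    -0.001] y [ 1.    -0.029  0.008] z [ 0.008 -0.001 -1.   ]
```

View pics/w11.png

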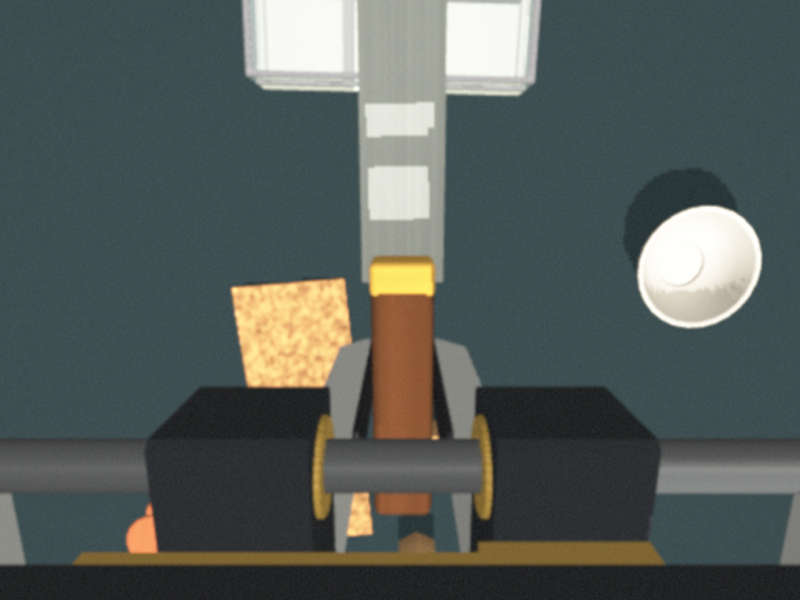

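View pics/w11c.png

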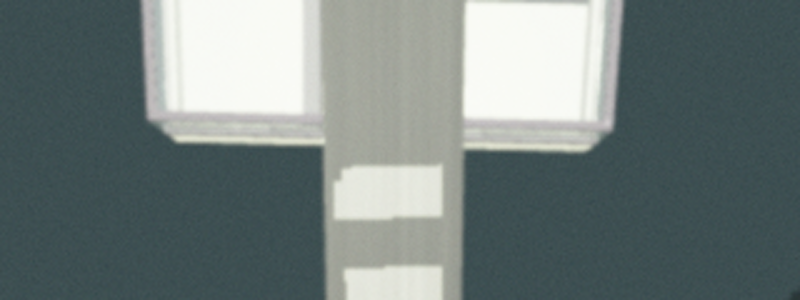

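Call:
{"name": "play_rows", "arguments": {"motion": [{"x": -2,"y": -3.5,"z": 2,"ax": 0,"ay": 0,"az": 0,"fingers": 0},{"x": -2,"y": -3,"z": 2,"ax": 0,"ay": 0,"az": 0,"fingers": 0},{"x": 0,"y": 0,"z": 0,"ax": 0,"ay": 8,"az": 0,"fingers": 0},{"x": 0,"y": 0,"z": 0,"ax": 0,"ay": 8,"az": 0,"fingers": 0},{"x": 0,"y": 0,"z": 0,"ax": 0,"ay": 0,"az": 0,"fingers": 0}]}}

```text
time: 11.0
position: [0.4807, -0.0309, 0.1962]
ee_rot: [-2.111, -2.029, -0.292]
ft_force: [-0.3, 0.3, -0.6]
width: 0.225
```

Run:
```python
from h import *
st(); snap('wrist','w12');
import pickle
m,b,k=pickle.load(open('pics/w11c.pkl','rb'))
for n,q,z in [('FL',(175,141),0),('FR',(588,152),0),('lidFL',(150,121),.05),('lidFR',(611,128),.05)]: print(n,unproj(m,np.array(q)/k+[100,0],z).round(4))
```

```text
t 11.0 p [ 0.4807 -0.0309  0.1962] q [-0.427  0.172  1.687  0.261  1.403 -0.447] F [-0.34  0.34 -0.63] w 21.1
x [0.039 0.96  0.277] y [ 0.999 -0.039 -0.006] z [ 0.005  0.277 -0.961]
FL [0.4429 0.1566 0.    ]
FR [0.6511 0.1454 0.    ]
lidFL [0.4451 0.1559 0.05  ]
lidFR [0.6492 0.1471 0.05  ]
```

View pics/w12.png

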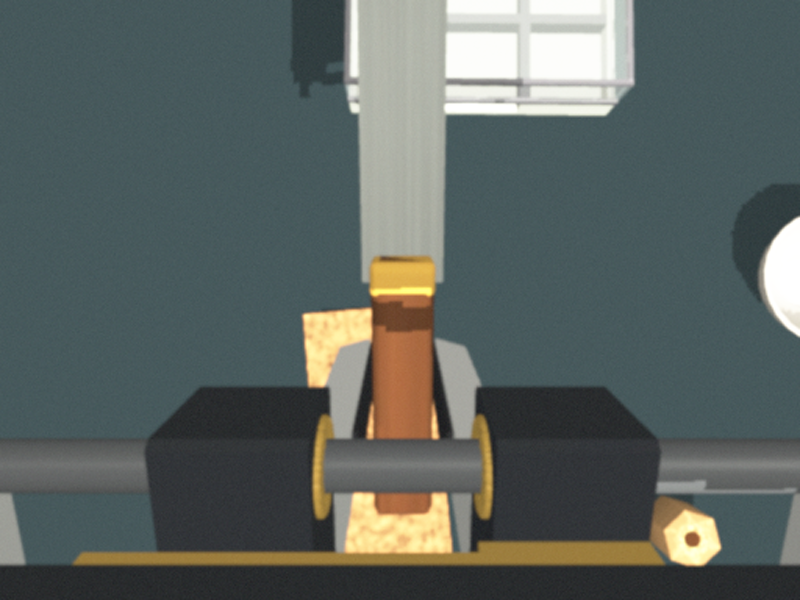

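Run:
```python
from h import *
im=cv2.imread('pics/w12_raw.png')[30:85,210:420]; cv2.imwrite('pics/w12c.png',cv2.resize(im,None,fx=3.8,fy=6,interpolation=cv2.INTER_CUBIC))
```

```text
(no output)
```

View pics/w12c.png

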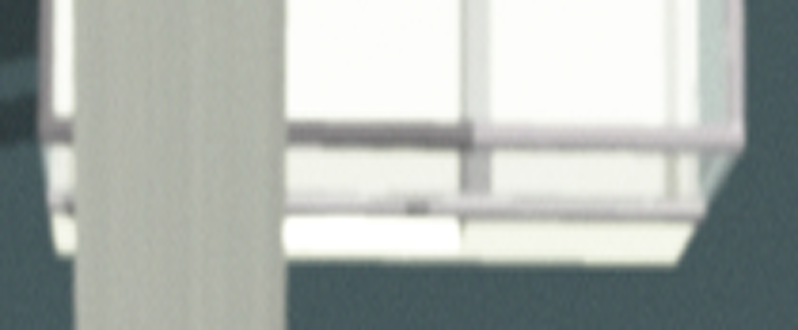

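Call:
{"name": "play_rows", "arguments": {"motion": [{"x": 0,"y": 0,"z": 0,"ax": 0,"ay": -8,"az": 0.5,"fingers": 0},{"x": 0,"y": 0,"z": 0,"ax": 0,"ay": -8,"az": 0,"fingers": 0},{"x": 0.7,"y": 2.9,"z": 3,"ax": 0,"ay": 0,"az": 0,"fingers": 0},{"x": 0.8,"y": 3,"z": 3,"ax": 0,"ay": 0,"az": 0,"fingers": 0},{"x": 0,"y": 0,"z": 4,"ax": 0,"ay": 0,"az": 0,"fingers": 0},{"x": 0,"y": 0,"z": 3.6,"ax": 0,"ay": 0,"az": 0,"fingers": 0},{"x": 0,"y": 0,"z": 0,"ax": 0,"ay": 0,"az": 0,"fingers": 0},{"x": 0,"y": 0,"z": 0,"ax": 0,"ay": 0,"az": 0,"fingers": 0}]}}

```text
time: 11.85
position: [0.5411, -0.013, 0.0633]
ee_rot: [-2.261, -2.178, 0.004]
ft_force: [0.3, 0.4, -0.6]
width: 0.227
```

Run:
```python
from h import *
o=st(); snap('scene','s13',(220,100,380,220),5);snap('wrist','w13',(180,0,340,160),4)
m=cm('scene'); M=R.from_rotvec(o['ee_rot']).as_matrix()
tip=o['position']+M@[.1393,-.0017,-.0034-.0015]; heel=o['position']+M@[-.057,0,-.0034]; print('tip',tip,((proj(m,[tip,heel])-[220,100])*5).round())
```

```text
t 11.85 p [ 0.5411 -0.013   0.0633] q [-1.520e-01  3.370e-01  1.775e+00 -1.000e-03  1.033e+00 -1.140e-01] F [ 0.32  0.35 -0.63] w 21.4
x [ 0.037  0.999 -0.   ] y [ 0.999 -0.037 -0.003] z [-0.003 -0.    -1.   ]
tip [0.5446696  0.12627525 0.06811019] [[397. 455.]
 [ 39. 449.]]
```

View pics/s13.png

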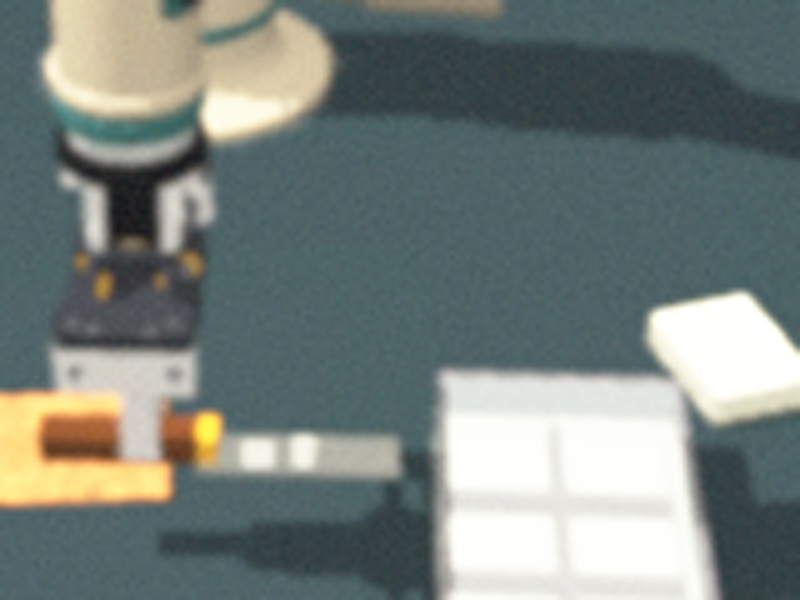

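View pics/w13.png

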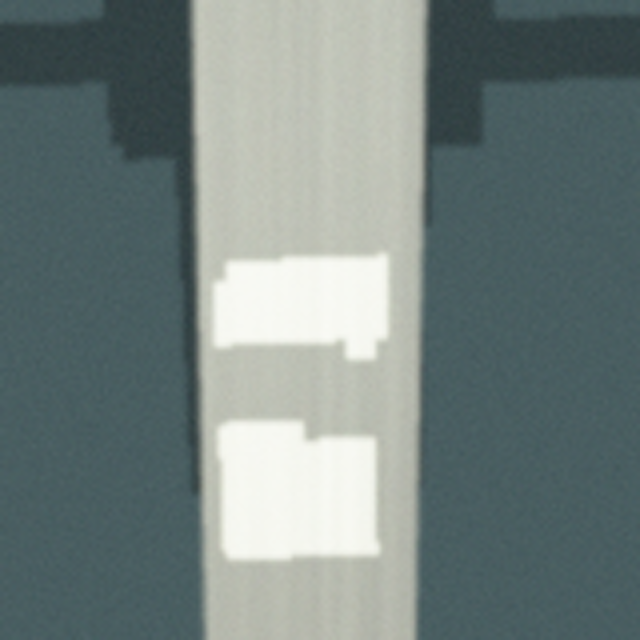

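Call:
{"name": "play_rows", "arguments": {"motion": [{"x": 0,"y": 0,"z": 2.6,"ax": 0,"ay": 0,"az": 0.7,"fingers": 0},{"x": 0,"y": 0,"z": 2,"ax": 0,"ay": 0,"az": 0,"fingers": 0},{"x": 0,"y": 0,"z": 1,"ax": 0,"ay": 0,"az": 0,"fingers": 0},{"x": 0,"y": 0,"z": 0,"ax": 0,"ay": 0,"az": 0,"fingers": 0},{"x": 0.7,"y": 0,"z": 0,"ax": 0,"ay": 0,"az": 0,"fingers": 0},{"x": 0.7,"y": 0,"z": 0,"ax": 0,"ay": 0,"az": 0,"fingers": 0},{"x": 0,"y": 0,"z": 0,"ax": 0,"ay": 0,"az": 0,"fingers": 0}]}}

```text
time: 12.65
position: [0.5431, 0.0006, 0.0085]
ee_rot: [2.277, 2.164, 0.0]
ft_force: [-0.7, 0.7, -0.9]
width: 0.228
```

Run:
```python
from h import *
o=st(); snap('scene','s14',(220,140,380,260),5);
m=cm('scene'); M=R.from_rotvec(o['ee_rot']).as_matrix()
tip=o['position']+M@[.1393,-.0017,-.0034-.0015]; print('tip',tip,((proj(m,[tip])-[220,140])*5).round())
```

```text
t 12.65 p [0.5431 0.0006 0.0085] q [-0.127  0.401  1.839  0.     0.901 -0.076] F [-0.72  0.74 -0.87] w 21.4
x [0.051 0.999 0.   ] y [ 0.999 -0.051  0.   ] z [ 0.  0. -1.]
tip [0.54844101 0.13980981 0.01341142] [[417. 335.]]
```

View pics/s14.png

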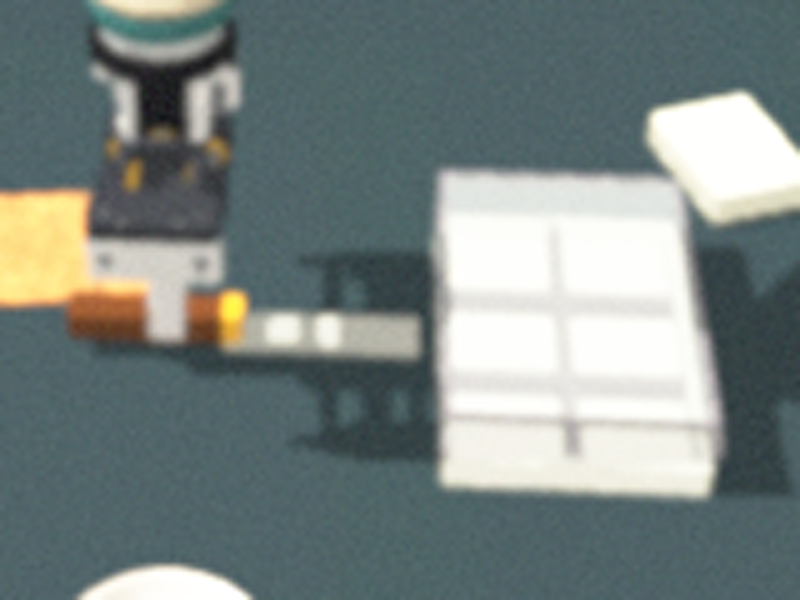

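Call:
{"name": "play_rows", "arguments": {"motion": [{"x": 0.5,"y": 0,"z": 0.15,"ax": 0,"ay": 0,"az": 0,"fingers": 0},{"x": 0.6,"y": 0,"z": 0,"ax": 0,"ay": 0,"az": 0,"fingers": 0},{"x": 0.6,"y": 0,"z": 0,"ax": 0,"ay": 0,"az": 0,"fingers": 0},{"x": 0.6,"y": 0,"z": 0,"ax": 0,"ay": 0,"az": 0,"fingers": 0},{"x": 0,"y": 0,"z": 0,"ax": 0,"ay": 0,"az": 0,"fingers": 0}]}}

```text
time: 13.2
position: [0.5434, 0.0235, 0.0059]
ee_rot: [-2.276, -2.163, 0.002]
ft_force: [-0.6, 0.3, -1.2]
width: 0.226
```

Free so far (12 mm in). Continue to ~45 mm.

Call:
{"name": "play_rows", "arguments": {"motion": [{"x": 1,"y": 0,"z": 0,"ax": 0,"ay": 0,"az": 0,"fingers": 0},{"x": 1,"y": 0,"z": 0,"ax": 0,"ay": 0,"az": 0,"fingers": 0},{"x": 1.2,"y": 0,"z": 0,"ax": 0,"ay": 0,"az": 0,"fingers": 0},{"x": 0,"y": 0,"z": 0,"ax": 0,"ay": 0,"az": 0,"fingers": 0}]}}

```text
time: 13.6
position: [0.5451, 0.0563, 0.006]
ee_rot: [-2.275, -2.164, 0.001]
ft_force: [0.1, -0.2, -0.7]
width: 0.223
```

Run:
```python
from h import *
o=st(); snap('scene','s15',(240,160,360,250),6);
M=R.from_rotvec(o['ee_rot']).as_matrix()
print(o['position']+M@[.1393,-.0017,-.0034-.0015])
```

```text
t 13.6 p [0.5451 0.0563 0.006 ] q [-2.40e-02  4.11e-01  1.83e+00  1.00e-03  9.03e-01  2.50e-02] F [ 0.08 -0.24 -0.67] w 21.0
x [0.05  0.999 0.   ] y [ 0.999 -0.05  -0.002] z [-0.002  0.    -1.   ]
[0.5504008  0.1955005  0.01092218]
```

View pics/s15.png

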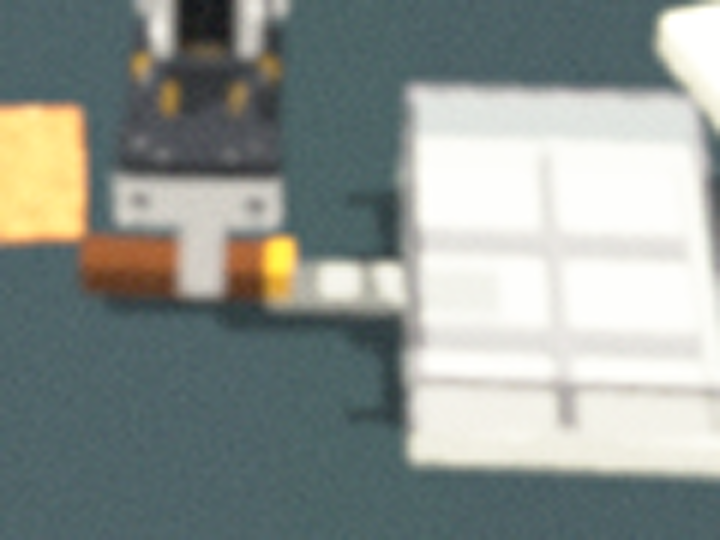

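Call:
{"name": "play_rows", "arguments": {"motion": [{"x": 0,"y": 0,"z": -0.99,"ax": 0,"ay": 0,"az": 0,"fingers": 0},{"x": 0.08,"y": 0,"z": -0.99,"ax": 0,"ay": 0,"az": 0,"fingers": 0},{"x": 0.19,"y": 0,"z": -0.98,"ax": 0,"ay": 0,"az": 0,"fingers": 0},{"x": 0.29,"y": 0,"z": -0.95,"ax": 0,"ay": 0,"az": 0,"fingers": 0},{"x": 0.39,"y": 0,"z": -0.91,"ax": 0,"ay": 0,"az": 0,"fingers": 0},{"x": 0.48,"y": 0,"z": -0.87,"ax": 0,"ay": 0,"az": 0,"fingers": 0},{"x": 0,"y": 0,"z": 0,"ax": 0,"ay": 0,"az": 0,"fingers": 0}]}}

```text
time: 14.35
position: [0.5472, 0.0697, 0.0645]
ee_rot: [2.277, 2.163, 0.002]
ft_force: [0.9, -0.2, -1.0]
width: 0.225
```

Run:
```python
from h import *
o=st(); snap('scene','s16',(220,110,380,240),4.6);
M=R.from_rotvec(o['ee_rot']).as_matrix()
print(o['position']+M@[.1393,-.0017,-.0034-.0015])
```

```text
t 14.35 p [0.5472 0.0697 0.0645] q [0.000e+00 3.470e-01 1.755e+00 1.000e-03 1.039e+00 5.100e-02] F [ 0.93 -0.2  -0.96] w 21.2
x [0.051 0.999 0.001] y [ 0.999 -0.051  0.001] z [ 0.001  0.001 -1.   ]
[0.55263051 0.20890543 0.06951836]
```

View pics/s16.png

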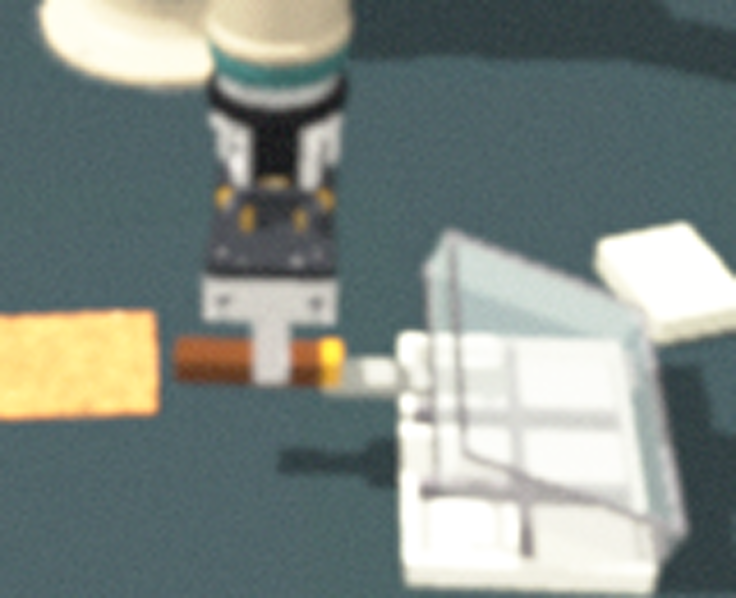

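Works: the lid is at about 25° on the blade. Continue the arc.

Call:
{"name": "play_rows", "arguments": {"motion": [{"x": 0.57,"y": 0,"z": -0.82,"ax": 0,"ay": 0,"az": 0,"fingers": 0},{"x": 0.66,"y": 0,"z": -0.75,"ax": 0,"ay": 0,"az": 0,"fingers": 0},{"x": 0.72,"y": 0,"z": -0.68,"ax": 0,"ay": 0,"az": 0,"fingers": 0},{"x": 0.8,"y": 0,"z": -0.6,"ax": 0,"ay": 0,"az": 0,"fingers": 0},{"x": 0.85,"y": 0,"z": -0.51,"ax": 0,"ay": 0,"az": 0,"fingers": 0},{"x": 0.9,"y": 0,"z": -0.42,"ax": 0,"ay": 0,"az": 0,"fingers": 0},{"x": 0.94,"y": 0,"z": -0.32,"ax": 0,"ay": 0,"az": 0,"fingers": 0},{"x": 0.97,"y": 0,"z": -0.23,"ax": 0,"ay": 0,"az": 0,"fingers": 0},{"x": 0.99,"y": 0,"z": -0.12,"ax": 0,"ay": 0,"az": 0,"fingers": 0},{"x": 0,"y": 0,"z": 0,"ax": 0,"ay": 0,"az": 0,"fingers": 0}]}}

```text
time: 15.4
position: [0.55, 0.1446, 0.1075]
ee_rot: [-2.276, -2.163, 0.0]
ft_force: [-0.6, -0.9, -0.5]
width: 0.23
```

Run:
```python
from h import *
o=st(); snap('scene','s17',(220,90,400,230),4.2);
M=R.from_rotvec(o['ee_rot']).as_matrix()
print(o['position']+M@[.1393,-.0017,-.0034-.0015])
```

```text
t 15.4 p [0.55   0.1446 0.1075] q [0.134 0.33  1.657 0.002 1.155 0.184] F [-0.57 -0.9  -0.54] w 21.6
x [0.051 0.999 0.001] y [ 0.999 -0.051 -0.001] z [-0.001  0.001 -1.   ]
[0.55537717 0.283828   0.11254375]
```

View pics/s17.png

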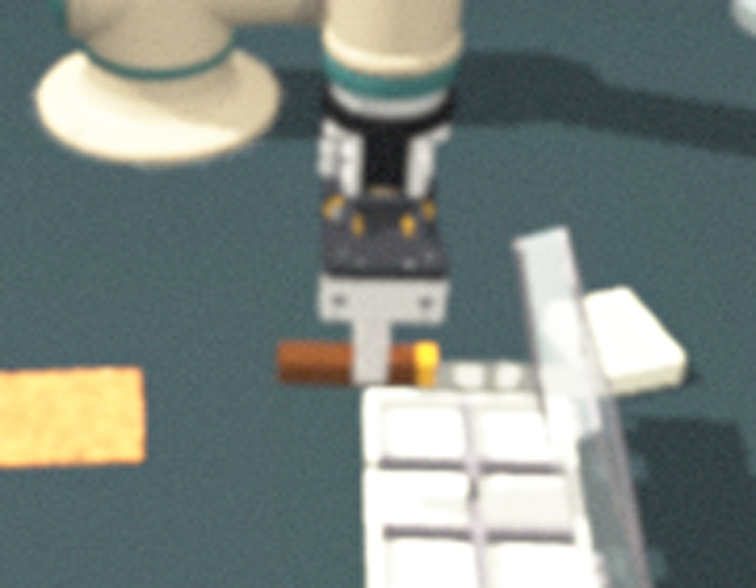

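Call:
{"name": "play_rows", "arguments": {"motion": [{"x": 0.99,"y": 0,"z": 0,"ax": 0,"ay": 0,"az": 0,"fingers": 0},{"x": 0.99,"y": 0,"z": 0.08,"ax": 0,"ay": 0,"az": 0,"fingers": 0},{"x": 0.98,"y": 0,"z": 0.19,"ax": 0,"ay": 0,"az": 0,"fingers": 0},{"x": 0.95,"y": 0,"z": 0.29,"ax": 0,"ay": 0,"az": 0,"fingers": 0},{"x": 0.91,"y": 0,"z": 0.39,"ax": 0,"ay": 0,"az": 0,"fingers": 0},{"x": 0.87,"y": 0,"z": 0.48,"ax": 0,"ay": 0,"az": 0,"fingers": 0},{"x": 0.82,"y": 0,"z": 0.57,"ax": 0,"ay": 0,"az": 0,"fingers": 0},{"x": 0.51,"y": 0,"z": 0.3,"ax": 0,"ay": 0,"az": 0,"fingers": 0},{"x": 0,"y": 0,"z": 0,"ax": 0,"ay": 0,"az": 0,"fingers": 0}]}}

```text
time: 16.35
position: [0.5531, 0.2138, 0.0835]
ee_rot: [-2.276, -2.162, 0.003]
ft_force: [0.0, -0.4, -0.9]
width: 0.232
```

Run:
```python
from h import *
o=st(); snap('scene','s18',(220,90,400,230),4.2);
M=R.from_rotvec(o['ee_rot']).as_matrix()
print(o['position']+M@[.1393,-.0017,-.0034-.0015])
```

```text
t 16.35 p [0.5531 0.2138 0.0835] q [2.510e-01 3.860e-01 1.635e+00 1.000e-03 1.124e+00 3.010e-01] F [ 0.01 -0.4  -0.86] w 21.8
x [0.051 0.999 0.   ] y [ 0.999 -0.051 -0.003] z [-0.003  0.001 -1.   ]
[0.55854578 0.3530495  0.08849461]
```

View pics/s18.png

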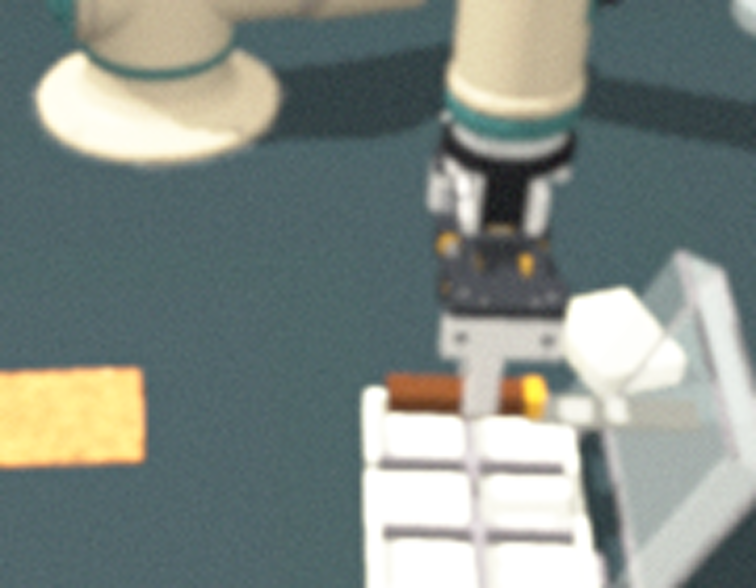

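Call:
{"name": "play_rows", "arguments": {"motion": [{"x": -2,"y": 0,"z": 0,"ax": 0,"ay": 0,"az": 0,"fingers": 0},{"x": -3,"y": 0,"z": 0,"ax": 0,"ay": 0,"az": 0,"fingers": 0},{"x": -3.3,"y": 0,"z": -1,"ax": 0,"ay": 0,"az": 0,"fingers": 0},{"x": -3.3,"y": 0,"z": -2,"ax": 0,"ay": 0,"az": 0,"fingers": 0},{"x": -3.5,"y": -0.9,"z": -1,"ax": 0,"ay": 0,"az": 0,"fingers": 0},{"x": -3.5,"y": -0.9,"z": 0,"ax": 0,"ay": 0,"az": 0,"fingers": 0},{"x": -3.5,"y": -0.9,"z": 0,"ax": 0,"ay": 0,"az": 0,"fingers": 0},{"x": -3.5,"y": -0.9,"z": 0,"ax": 0,"ay": 0,"az": 0,"fingers": 0},{"x": -3.5,"y": -0.9,"z": 0,"ax": 0,"ay": 0,"az": 0,"fingers": 0},{"x": -3.5,"y": -0.9,"z": 0,"ax": 0,"ay": 0,"az": 0,"fingers": 0},{"x": -3.5,"y": -0.9,"z": 0,"ax": 0,"ay": 0,"az": 0,"fingers": 0},{"x": -3.2,"y": -1,"z": 0,"ax": 0,"ay": 0,"az": 0,"fingers": 0},{"x": 0,"y": 0,"z": 0,"ax": 0,"ay": 0,"az": -6,"fingers": 0},{"x": 0,"y": 0,"z": 0,"ax": 0,"ay": 0,"az": 0,"fingers": 0}]}}

```text
time: 17.8
position: [0.4601, -0.1769, 0.1249]
ee_rot: [-2.165, -2.276, 0.001]
ft_force: [-0.2, 0.4, -0.6]
width: 0.227
```

Run:
```python
from h import *
o=st(); snap('top','t19',(120,110,420,310));
print(toolmove(o,[.4594,-.1747,.02],R.from_matrix(np.array([[-.054,.9985,0],[.9985,.054,0],[0,0,-1]]).T)))
```

```text
t 17.8 p [ 0.4601 -0.1769  0.1249] q [-0.508  0.208  1.789 -0.     1.146 -0.558] F [-0.22  0.39 -0.64] w 21.3
x [-0.05   0.999 -0.   ] y [ 0.999  0.05  -0.001] z [-0.001 -0.    -1.   ]
(array([ 0.23, -0.05, 10.49]), array([-0.04, -0.  , -0.23]))
```

View pics/t19.png

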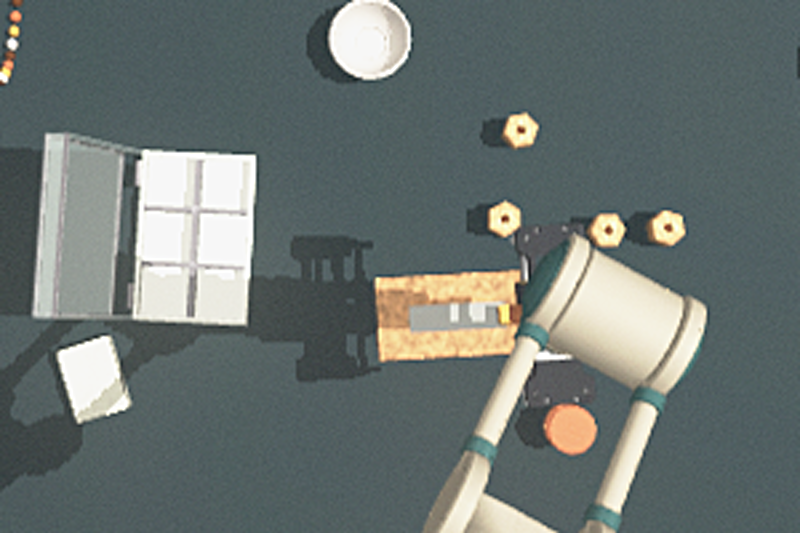

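Call:
{"name": "play_rows", "arguments": {"motion": [{"x": 0.2,"y": 0,"z": 4,"ax": 0,"ay": 0,"az": 0,"fingers": 0},{"x": 0,"y": 0,"z": 4,"ax": 0,"ay": 0,"az": 0,"fingers": 0},{"x": 0,"y": 0,"z": 3,"ax": 0,"ay": 0,"az": 0,"fingers": 0},{"x": 0,"y": 0,"z": 0.8,"ax": 0,"ay": 0,"az": 0,"fingers": 0},{"x": 0,"y": 0,"z": 0.4,"ax": 0,"ay": 0,"az": 0,"fingers": 0},{"x": 0,"y": 0,"z": 0.2,"ax": 0,"ay": 0,"az": 0,"fingers": 0},{"x": 0,"y": 0,"z": 0,"ax": 0,"ay": 0,"az": 0,"fingers": 0}]}}

```text
time: 18.55
position: [0.4612, -0.1743, 0.0016]
ee_rot: [2.161, 2.279, -0.001]
ft_force: [-0.5, 0.2, -1.1]
width: 0.231
```

Call:
{"name": "play_rows", "arguments": {"motion": [{"x": 0,"y": 0,"z": 0.15,"ax": 0,"ay": 0,"az": 0,"fingers": 0},{"x": 0,"y": 0,"z": 0,"ax": 0,"ay": 0,"az": 0,"fingers": 0},{"x": 0,"y": 0,"z": 0,"ax": 0,"ay": 0,"az": 0,"fingers": 4},{"x": 0,"y": 0,"z": 0,"ax": 0,"ay": 0,"az": 0,"fingers": 4},{"x": 0,"y": 0,"z": 0,"ax": 0,"ay": 0,"az": 0,"fingers": 4},{"x": 0,"y": 0,"z": 0,"ax": 0,"ay": 0,"az": 0,"fingers": 4},{"x": 0,"y": 0,"z": -3,"ax": 0,"ay": 0,"az": 0,"fingers": 5},{"x": 0,"y": 0,"z": -5,"ax": 0,"ay": 0,"az": 0,"fingers": 5},{"x": 0,"y": 0,"z": -5,"ax": 0,"ay": 0,"az": 0,"fingers": 5},{"x": -3,"y": 0,"z": -5,"ax": 0,"ay": 0,"az": 0,"fingers": 5},{"x": -3,"y": 0,"z": 0,"ax": 0,"ay": 0,"az": 0,"fingers": 5},{"x": -3,"y": 0,"z": 0,"ax": 0,"ay": 0,"az": 0,"fingers": 5},{"x": 0,"y": 0,"z": 0,"ax": 0,"ay": 0,"az": 0,"fingers": 5}]}}

```text
time: 19.85
position: [0.4654, -0.2629, 0.1722]
ee_rot: [2.164, 2.275, -0.004]
ft_force: [0.1, 0.3, -0.2]
width: 0.533
```

Run:
```python
from h import *
o=st(); snap('wrist','w20');
```

```text
t 19.85 p [ 0.4654 -0.2629  0.1722] q [-0.643  0.23   1.631 -0.003  1.279 -0.692] F [ 0.08  0.32 -0.16] w 50.1
x [-0.05   0.999 -0.003] y [ 0.999  0.05  -0.001] z [-0.    -0.003 -1.   ]
```

View pics/w20.png

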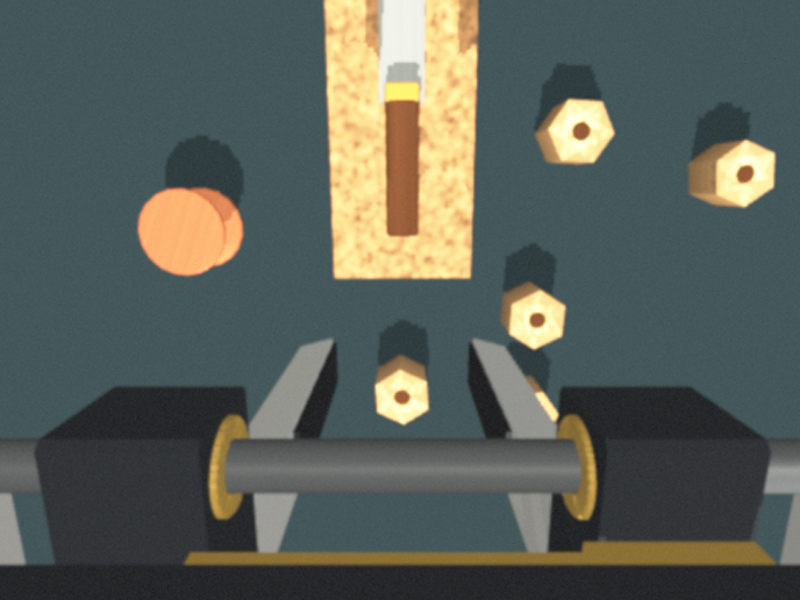

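```bash
cat >> h.py <<'E'
import pickle
def at(name,uv,z):
    m,b,k=pickle.load(open(f'pics/{name}.pkl','rb')); o=np.array([b[0],b[1]]) if b else np.zeros(2)
    return unproj(m,np.array(uv)/k+o,z)
def rel(o,p):
    M=R.from_rotvec(o['ee_rot']).as_matrix(); return (M.T@(np.array(p)-o['position'])*100).round(2)
E
python3 - <<'E'
from h import *
o=status.get_obs()
for n,q in [('A',(402,397)),('B',(537,320)),('C',(581,131)),('D',(745,174))]: p=at('w20',q,.032); print(n,p.round(4),rel(o,p))
E
```

```text
A [ 0.4679 -0.3435  0.032 ] [-8.3  -0.07 13.97]
B [ 0.5574 -0.282   0.032 ] [-2.61  9.18 13.95]
C [ 0.571  -0.1581  0.032 ] [ 9.69 11.17 13.95]
D [ 0.6792 -0.1788  0.032 ] [ 7.08 21.87 13.93]
```

Call:
{"name": "play_rows", "arguments": {"motion": [{"x": -4.2,"y": -0.07,"z": 1,"ax": 0,"ay": 0,"az": 0,"fingers": 5.5},{"x": -4.05,"y": 0,"z": 3,"ax": 0,"ay": 0,"az": 0,"fingers": 5.5},{"x": 0,"y": 0,"z": 4,"ax": 0,"ay": 0,"az": 0,"fingers": 5.5},{"x": 0,"y": 0,"z": 4,"ax": 0,"ay": 0,"az": 0,"fingers": 5.5},{"x": 0,"y": 0,"z": 3,"ax": 0,"ay": 0,"az": 0,"fingers": 5.5},{"x": 0,"y": 0,"z": 1.2,"ax": 0,"ay": 0,"az": 0,"fingers": 5.5},{"x": 0,"y": 0,"z": 0,"ax": 0,"ay": 0,"az": 0,"fingers": 4.5},{"x": 0,"y": 0,"z": 0,"ax": 0,"ay": 0,"az": 0,"fingers": 4.5}]}}

```text
time: 20.7
position: [0.469, -0.3416, 0.0112]
ee_rot: [2.161, 2.28, -0.002]
ft_force: [0.0, 1.0, 0.1]
width: 0.482
```

Run:
```python
from h import *
o=st(); snap('wrist','w21',(180,130,330,280),4);snap('scene','s21',(90,130,210,220),6)
```

```text
t 20.7 p [ 0.469  -0.3416  0.0112] q [-7.490e-01  4.430e-01  1.753e+00 -1.000e-03  9.460e-01 -8.010e-01] F [0.02 1.04 0.06] w 45.4
x [-0.053  0.999 -0.001] y [ 0.999  0.053 -0.001] z [-0.001 -0.001 -1.   ]
```

View pics/w21.png

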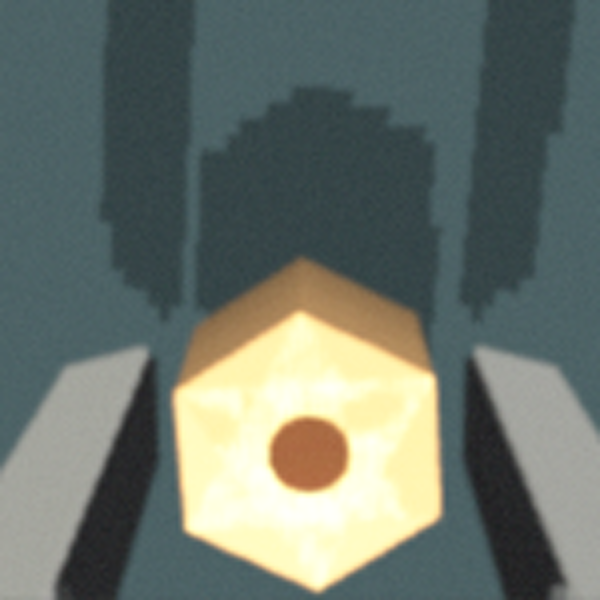

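View pics/s21.png

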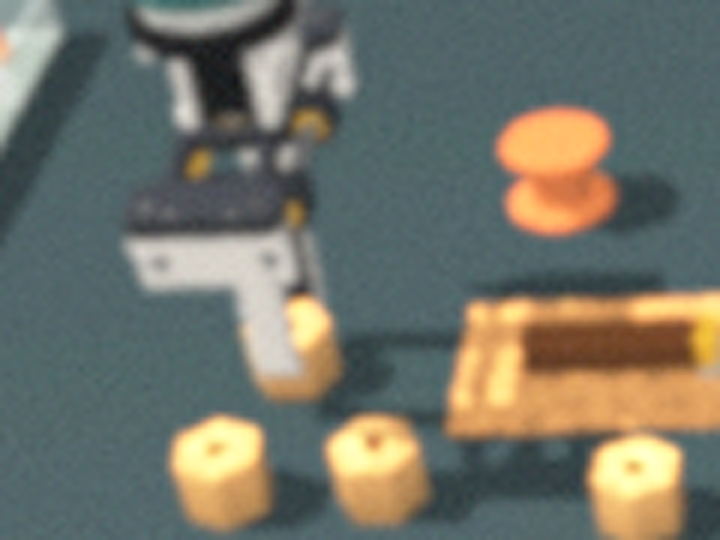

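Call:
{"name": "play_rows", "arguments": {"motion": [{"x": -0.2,"y": 0,"z": 0,"ax": 0,"ay": 0,"az": 0,"fingers": 0},{"x": 0,"y": 0,"z": 0,"ax": 0,"ay": 0,"az": 0,"fingers": 0},{"x": 0,"y": 0,"z": 0,"ax": 0,"ay": 0,"az": 0,"fingers": 0},{"x": 0,"y": 0,"z": 0,"ax": 0,"ay": 0,"az": 0,"fingers": 0},{"x": 0,"y": 0,"z": -2,"ax": 0,"ay": 0,"az": 0,"fingers": 0},{"x": 0,"y": 0,"z": -4,"ax": 0,"ay": 0,"az": 0,"fingers": 0},{"x": 0,"y": 0,"z": -3,"ax": 0,"ay": 0,"az": 0,"fingers": 0}], "newtons": 35}}

```text
time: 21.5
position: [0.4685, -0.3436, 0.1016]
ee_rot: [-2.161, -2.279, 0.002]
ft_force: [-0.2, -1.1, 1.4]
width: 0.378
```

Run:
```python
from h import *
o=st(); 
c=np.array([.547,.151,0]); n=np.array([.049,.9988,0]); l=np.array([.9988,-.049,0])
for i,(a,b) in enumerate([(35,-68),(35,0),(35,68),(103,-68),(103,0),(103,68)]):
    p=c+n*a/1000+l*b/1000; print(i,p.round(4))
snap('top','t22',(150,130,330,260),4.4); snap('wrist','w22',(180,130,330,280),4)
```

```text
t 21.5 p [ 0.4685 -0.3436  0.1016] q [-7.520e-01  3.520e-01  1.638e+00 -1.000e-03  1.152e+00 -8.040e-01] F [-0.16 -1.14  1.37] w 35.6
x [-0.053  0.999 -0.   ] y [ 0.999  0.053 -0.001] z [-0.001 -0.    -1.   ]
0 [0.4808 0.1893 0.    ]
1 [0.5487 0.186  0.    ]
2 [0.6166 0.1826 0.    ]
3 [0.4841 0.2572 0.    ]
4 [0.552  0.2539 0.    ]
5 [0.62   0.2505 0.    ]
```

View pics/t22.png

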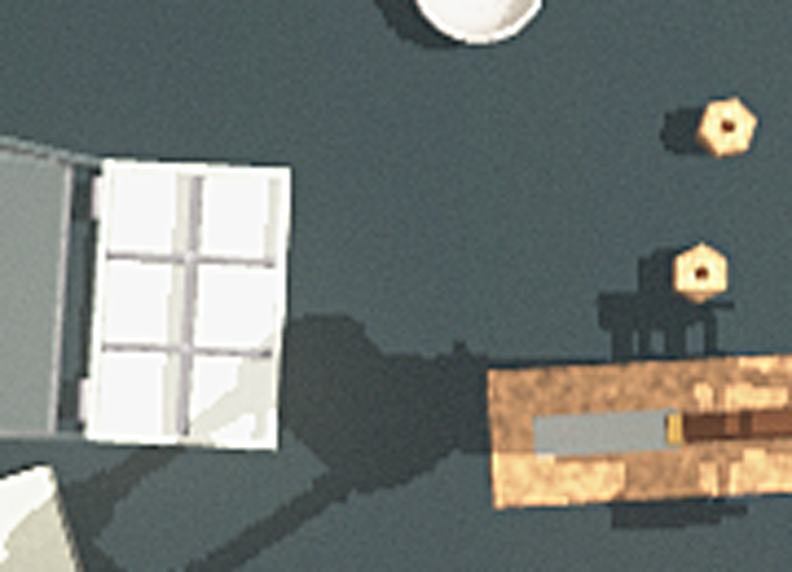

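View pics/w22.png

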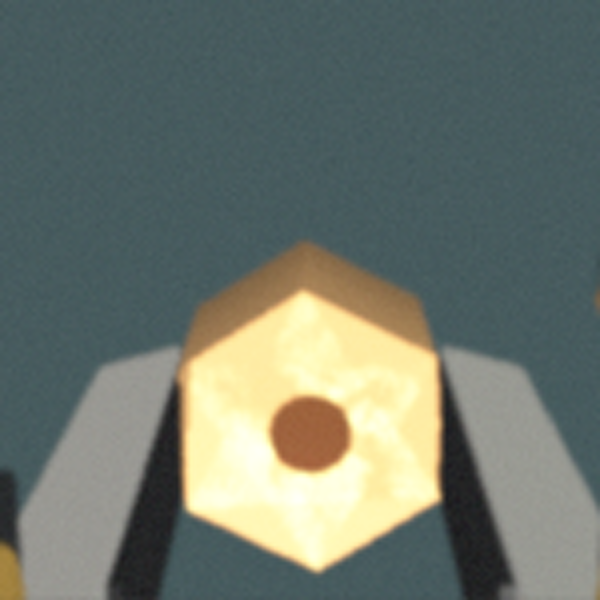

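Run:
```python
from h import *
for q in [(292,168),(276,450),(103,160),(85,440)]: print(at('t22',q,.018).round(4))
for q in [(189,260),(188,351)]: print('x',at('t22',q,.018).round(4))
o=status.get_obs()
for q in [(.4841,.2572),(.552,.2539),(.62,.2505)]: print(toolmove(o,[*q,.1],R.from_matrix(np.array([[.049,.9988,0],[.9988,-.049,0],[0,0,-1]]).T)))
```

```text
[0.6489 0.1436 0.018 ]
[0.4401 0.1542 0.018 ]
[0.6553 0.2845 0.018 ]
[0.4476 0.295  0.018 ]
x [0.5804 0.2197 0.018 ]
x [0.513  0.2197 0.018 ]
(array([60.15,  4.51,  0.09]), array([0.29, 0.36, 5.84]))
(array([59.46, 11.27,  0.13]), array([0.29, 0.36, 5.84]))
(array([58.76, 18.05,  0.17]), array([0.29, 0.36, 5.84]))
```

Call:
{"name": "play_rows", "arguments": {"motion": [{"x": 3,"y": 0.3,"z": 0,"ax": 0,"ay": 0,"az": 0,"fingers": 0},{"x": 4,"y": 0.3,"z": 0,"ax": 0,"ay": 0,"az": 0,"fingers": 0},{"x": 4,"y": 0.3,"z": 0,"ax": 0,"ay": 0,"az": 0,"fingers": 0},{"x": 4,"y": 0.3,"z": 0,"ax": 0,"ay": 0,"az": 0,"fingers": 0},{"x": 4,"y": 0.3,"z": 0,"ax": 0,"ay": 0,"az": 0,"fingers": 0},{"x": 4,"y": 0.3,"z": 0,"ax": 0,"ay": 0,"az": 0,"fingers": 0},{"x": 4,"y": 0.3,"z": 0,"ax": 0,"ay": 0,"az": 0,"fingers": 0},{"x": 4,"y": 0.3,"z": 0,"ax": 0,"ay": 0,"az": 0,"fingers": 0},{"x": 4,"y": 0.3,"z": 0,"ax": 0,"ay": 0,"az": 0,"fingers": 0},{"x": 4,"y": 0.3,"z": 0,"ax": 0,"ay": 0,"az": 0,"fingers": 0},{"x": 4,"y": 0.3,"z": 0,"ax": 0,"ay": 0,"az": 0,"fingers": 0},{"x": 4,"y": 0.3,"z": 0,"ax": 0,"ay": 0,"az": 0,"fingers": 0},{"x": 4,"y": 0.3,"z": 0,"ax": 0,"ay": 0,"az": 0,"fingers": 0},{"x": 4,"y": 0.3,"z": 0,"ax": 0,"ay": 0,"az": 0,"fingers": 0},{"x": 3,"y": 0.15,"z": 0,"ax": 0,"ay": 0,"az": 0,"fingers": 0},{"x": 2.1,"y": 0,"z": 0,"ax": 0,"ay": 0,"az": 0,"fingers": 0},{"x": 0,"y": 0,"z": 0,"ax": 0,"ay": 0,"az": 5.8,"fingers": 0},{"x": 0,"y": 0,"z": 0,"ax": 0,"ay": 0,"az": 0,"fingers": 0}]}}

```text
time: 23.4
position: [0.479, 0.2593, 0.0988]
ee_rot: [-2.271, -2.168, 0.006]
ft_force: [0.4, -0.2, -0.8]
width: 0.379
```

Run:
```python
from h import *
o=st(); print(rel(o,[.4825,.257,.0155])); snap('wrist','w23')
```

```text
t 23.4 p [0.479  0.2593 0.0988] q [3.680e-01 3.060e-01 1.719e+00 1.000e-03 1.120e+00 4.140e-01] F [ 0.43 -0.21 -0.81] w 35.7
x [ 0.047  0.999 -0.001] y [ 0.999 -0.047 -0.004] z [-0.004 -0.001 -1.   ]
[-0.2   0.4   8.33]
```

View pics/w23.png

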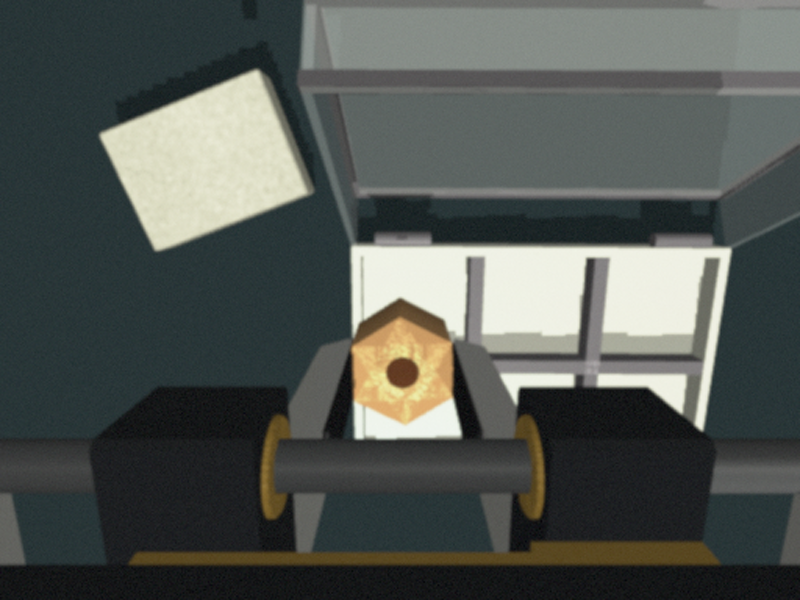

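Run:
```python
from h import *
for q in [(352,245),(731,247),(590,363),(475,258),(597,258)]: print(q,at('w23',q,.018).round(4))
```

```text
(352, 245) [0.4517 0.2953 0.018 ]
(731, 247) [0.6564 0.2849 0.018 ]
(590, 363) [0.5831 0.2217 0.018 ]
(475, 258) [0.5182 0.2852 0.018 ]
(597, 258) [0.5844 0.2821 0.018 ]
```

Call:
{"name": "play_rows", "arguments": {"motion": [{"x": -0.15,"y": 0.48,"z": 2,"ax": 0,"ay": 0,"az": 0,"fingers": 0},{"x": 0,"y": 0,"z": 3,"ax": 0,"ay": 0,"az": 0,"fingers": 0},{"x": 0,"y": 0,"z": 2,"ax": 0,"ay": 0,"az": 0,"fingers": 0},{"x": 0,"y": 0,"z": 0.8,"ax": 0,"ay": 0,"az": 0,"fingers": 0},{"x": 0,"y": 0,"z": 0.4,"ax": 0,"ay": 0,"az": 0,"fingers": 0},{"x": 0,"y": 0,"z": 0,"ax": 0,"ay": 0,"az": 0,"fingers": 0}]}}

```text
time: 24.05
position: [0.4848, 0.2569, 0.0181]
ee_rot: [-2.273, -2.166, 0.002]
ft_force: [-0.0, -0.4, -1.2]
width: 0.382
```

Run:
```python
from h import *
o=st(); snap('wrist','w24'); snap('scene','s24',(250,100,410,220),5)
```

```text
t 24.05 p [0.4848 0.2569 0.0181] q [3.600e-01 3.970e-01 1.815e+00 1.000e-03 9.320e-01 4.080e-01] F [-0.03 -0.44 -1.24] w 35.9
x [ 0.048  0.999 -0.   ] y [ 0.999 -0.048 -0.002] z [-0.002 -0.    -1.   ]
```

View pics/w24.png

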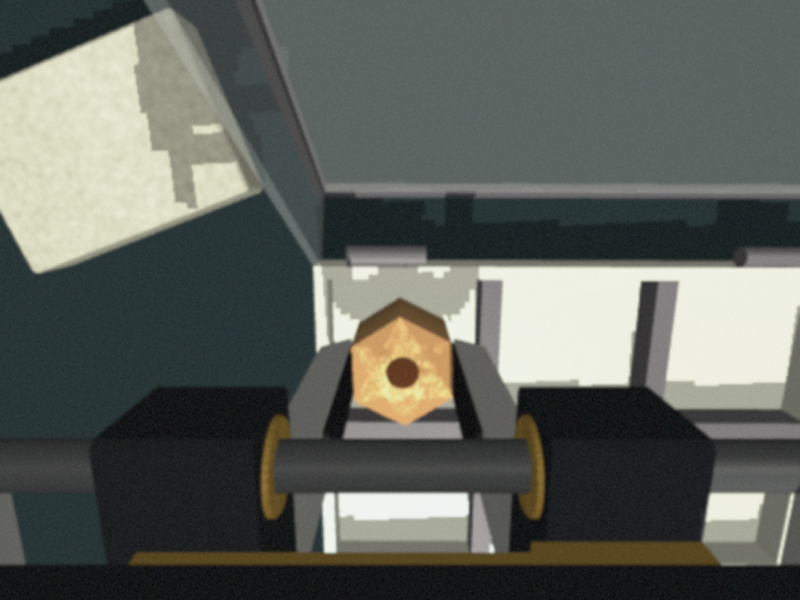

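View pics/s24.png

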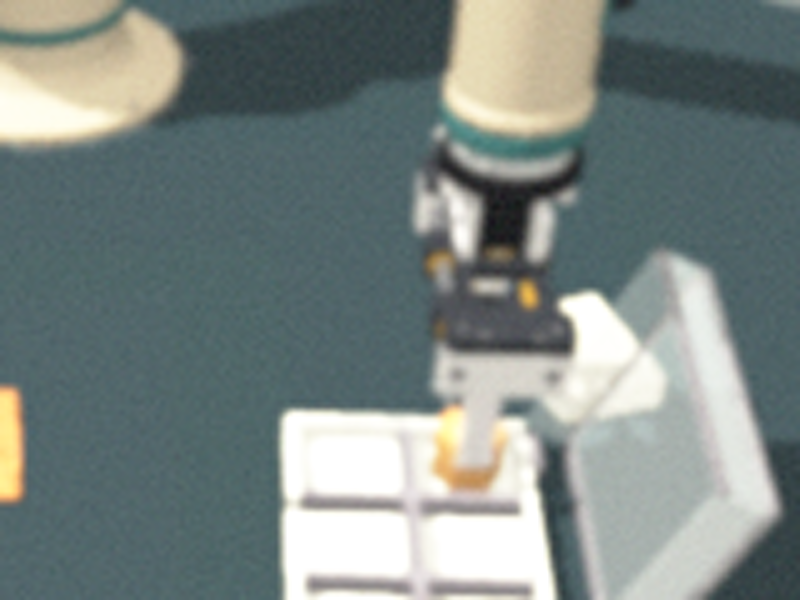

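Call:
{"name": "play_rows", "arguments": {"motion": [{"x": 0,"y": 0,"z": 0.2,"ax": 0,"ay": 0,"az": 0,"fingers": 0},{"x": 0,"y": 0,"z": 0,"ax": 0,"ay": 0,"az": 0,"fingers": 0},{"x": 0,"y": 0,"z": 0,"ax": 0,"ay": 0,"az": 0,"fingers": 4.6},{"x": 0,"y": 0,"z": 0,"ax": 0,"ay": 0,"az": 0,"fingers": 4.6},{"x": 0,"y": 0,"z": 0,"ax": 0,"ay": 0,"az": 0,"fingers": 4.6},{"x": 0,"y": 0,"z": -2,"ax": 0,"ay": 0,"az": 0,"fingers": 4.6},{"x": 0,"y": 0,"z": -4,"ax": 0,"ay": 0,"az": 0,"fingers": 5},{"x": -3,"y": 0,"z": -4,"ax": 0,"ay": 0,"az": 0,"fingers": 5.5},{"x": -4,"y": 0,"z": 0,"ax": 0,"ay": 0,"az": 0,"fingers": 5.5},{"x": -4,"y": 0,"z": 0,"ax": 0,"ay": 0,"az": 0,"fingers": 5.5},{"x": -4,"y": 0,"z": 0,"ax": 0,"ay": 0,"az": 0,"fingers": 5.5}]}}

```text
time: 25.25
position: [0.4775, 0.1062, 0.1167]
ee_rot: [-2.273, -2.168, 0.0]
ft_force: [-0.1, 0.4, -0.3]
width: 0.584
```

Run:
```python
from h import *
o=st(); snap('top','t25',(150,130,410,300)); snap('wrist','w25')
```

```text
t 25.25 p [0.4775 0.1062 0.1167] q [ 0.076  0.21   1.809 -0.     1.123  0.124] F [-0.08  0.39 -0.34] w 54.9
x [ 0.047  0.999 -0.   ] y [ 0.999 -0.047 -0.   ] z [-0. -0. -1.]
```

View pics/t25.png

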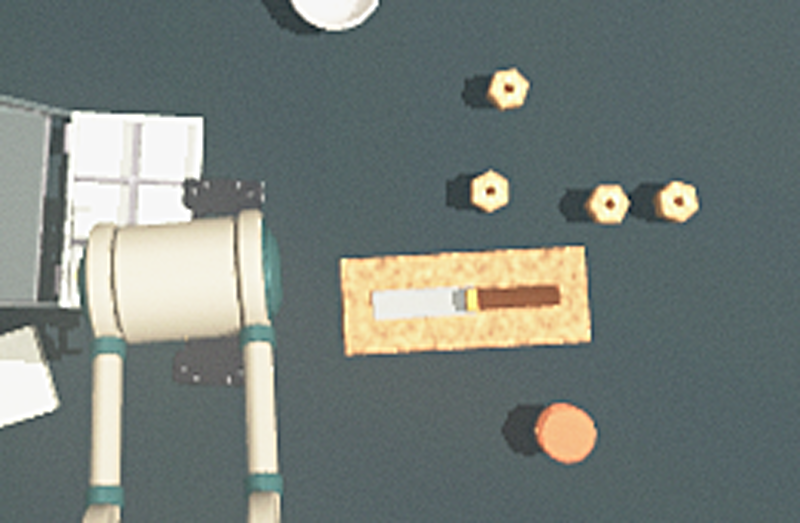

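View pics/w25.png

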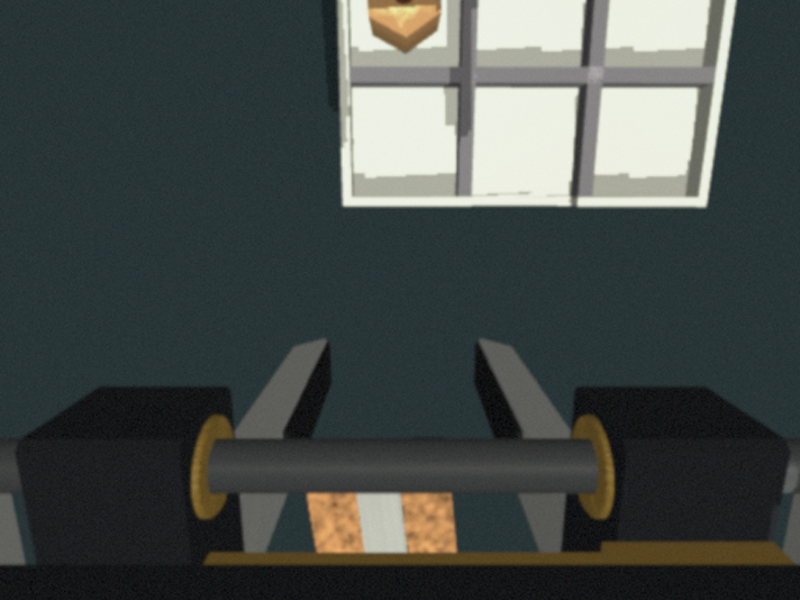

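Run:
```python
from h import *
o=status.get_obs()
for q in [(343,206),(707,206),(463,75),(592,75)]: print(at('w25',q,.018).round(4))
for q in [(490,191),(609,204),(678,201),(508,89)]: p=at('t25',q,.032); print('bead',p.round(4),rel(o,p))
im=cv2.imread('pics/t25_raw.png')[145:215,290:390]; cv2.imwrite('pics/t25c.png',cv2.resize(im,None,fx=8,fy=8,interpolation=cv2.INTER_CUBIC))
```

```text
[0.4443 0.1565 0.018 ]
[0.6499 0.1464 0.018 ]
[0.5136 0.2219 0.018 ]
[0.5823 0.2185 0.018 ]
bead [ 0.5689 -0.1574  0.032 ] [-25.56  10.56   8.47]
bead [ 0.5551 -0.2814  0.032 ] [-38.02   9.83   8.49]
bead [ 0.5581 -0.3534  0.032 ] [-45.19  10.5    8.51]
bead [ 0.6765 -0.1775  0.032 ] [-27.    21.4    8.45]
```

View pics/t25c.png

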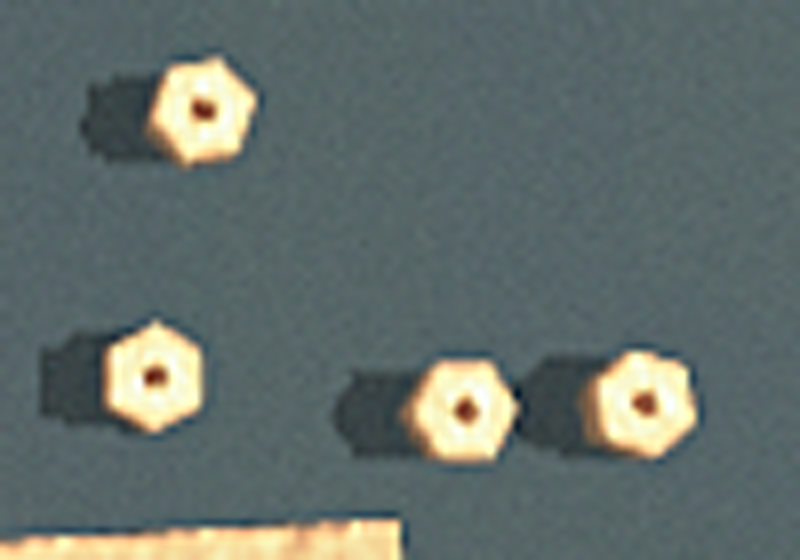

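Run:
```python
from h import *
im=cv2.imread('pics/w20_raw.png')[50:250,310:512]; cv2.imwrite('pics/w20c.png',cv2.resize(im,None,fx=3,fy=3,interpolation=cv2.INTER_CUBIC))
```

```text
(no output)
```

View pics/w20c.png

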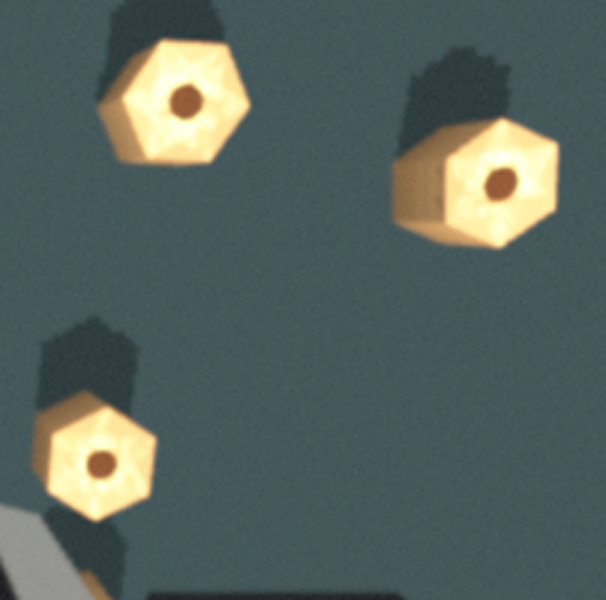

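```bash
cat >> h.py <<'E'
def hexfit(m,pts):
    P=np.array([unproj(m,p,.032)[:2] for p in pts]); c=P.mean(0); d=P-c
    a=np.degrees(np.arctan2(d[:,1],d[:,0]))
    ph=np.degrees(np.angle(np.exp(1j*np.radians(a*6)).mean()))/6  # vertex angle mod 60
    fl=(ph+30+30)%60-30
    return c.round(4), np.linalg.norm(d,axis=1).round(4), 'flat normal yaw',round(fl,1),'mod60'
E
python3 - <<'E'
from h import *
m,b,k=pickle.load(open('pics/w20.pkl','rb'))
V={'D':[(502,117),(559,145),(556,211),(499,249),(446,215),(446,148)],'C':[(163,38),(230,45),(250,103),(211,162),(147,164),(122,100)],'B':[(105,405),(156,438),(150,497),(97,522),(50,486),(52,430)]}
for n,v in V.items(): print(n,hexfit(m,[np.array(p)/3+[310,50] for p in v]))
m=cm('top')
T={'D':[(218,57),(257,100),(240,155),(190,165),(148,118),(163,70)],'C':[(155,320),(203,350),(202,400),(155,433),(106,403),(106,350)],'B':[(440,360),(490,360),(518,408),(490,462),(438,460),(408,410)],'E':[(637,350),(688,365),(696,415),(650,460),(600,440),(592,390)]}
for n,v in T.items(): print(n,hexfit(m,[np.array(p)/8+[290,145] for p in v]))
E
```

```text
D (array([ 0.6794, -0.1779]), array([0.0207, 0.0207, 0.0221, 0.0223, 0.02  , 0.0226]), 'flat normal yaw', np.float64(7.7), 'mod60')
C (array([ 0.5716, -0.1584]), array([0.0219, 0.0216, 0.0206, 0.021 , 0.0226, 0.0214]), 'flat normal yaw', np.float64(-29.8), 'mod60')
B (array([ 0.5576, -0.2816]), array([0.0213, 0.0209, 0.0221, 0.022 , 0.0199, 0.0221]), 'flat normal yaw', np.float64(0.1), 'mod60')
D (array([ 0.6767, -0.1783]), array([0.0229, 0.0224, 0.0234, 0.0227, 0.0223, 0.023 ]), 'flat normal yaw', np.float64(11.9), 'mod60')
C (array([ 0.5692, -0.1576]), array([0.0226, 0.0222, 0.0213, 0.023 , 0.0224, 0.0221]), 'flat normal yaw', np.float64(-30.0), 'mod60')
B (array([ 0.5553, -0.2816]), array([0.0222, 0.0228, 0.0217, 0.0232, 0.0228, 0.0225]), 'flat normal yaw', np.float64(-0.7), 'mod60')
E (array([ 0.5578, -0.3538]), array([0.0216, 0.0237, 0.0213, 0.0229, 0.0232, 0.0213]), 'flat normal yaw', np.float64(-19.5), 'mod60')
```

Call:
{"name": "play_rows", "arguments": {"motion": [{"x": -3.43,"y": 2.68,"z": 0,"ax": 0,"ay": 0,"az": 0,"fingers": 5.5},{"x": -3.43,"y": 2.68,"z": 0,"ax": 0,"ay": 0,"az": 0,"fingers": 5.5},{"x": -3.43,"y": 2.68,"z": 0,"ax": 0,"ay": 0,"az": 0,"fingers": 5.5},{"x": -3.43,"y": 2.68,"z": 0,"ax": 0,"ay": 0,"az": 0,"fingers": 5.5},{"x": -3.43,"y": 2.68,"z": 0,"ax": 0,"ay": 0,"az": 0,"fingers": 5.5},{"x": -3.43,"y": 2.68,"z": 0,"ax": 0,"ay": 0,"az": 0,"fingers": 5.5},{"x": -3.43,"y": 2.68,"z": 0,"ax": 0,"ay": 0,"az": 0,"fingers": 5.5},{"x": -3.43,"y": 2.71,"z": 0,"ax": 0,"ay": 0,"az": 0,"fingers": 5.5},{"x": 0,"y": 0,"z": 2,"ax": 0,"ay": 0,"az": -6,"fingers": 5.5},{"x": 0,"y": 0,"z": 2,"ax": 0,"ay": 0,"az": -6,"fingers": 5.5},{"x": 0,"y": 0,"z": 0,"ax": 0,"ay": 0,"az": 0,"fingers": 5.5}]}}

```text
time: 26.45
position: [0.6768, -0.1758, 0.072]
ee_rot: [-2.031, -2.387, 0.005]
ft_force: [-0.5, 0.3, -1.2]
width: 0.588
```

Run:
```python
from h import *
o=st(); print(rel(o,[.679,-.178,.0105])); snap('wrist','w26')
```

```text
t 26.45 p [ 0.6768 -0.1758  0.072 ] q [-0.353  0.544  1.385 -0.     1.221 -0.514] F [-0.5   0.31 -1.17] w 55.2
x [-0.16   0.987  0.004] y [ 0.987  0.16  -0.008] z [-0.008  0.003 -1.   ]
[-0.28  0.23  6.15]
```

View pics/w26.png

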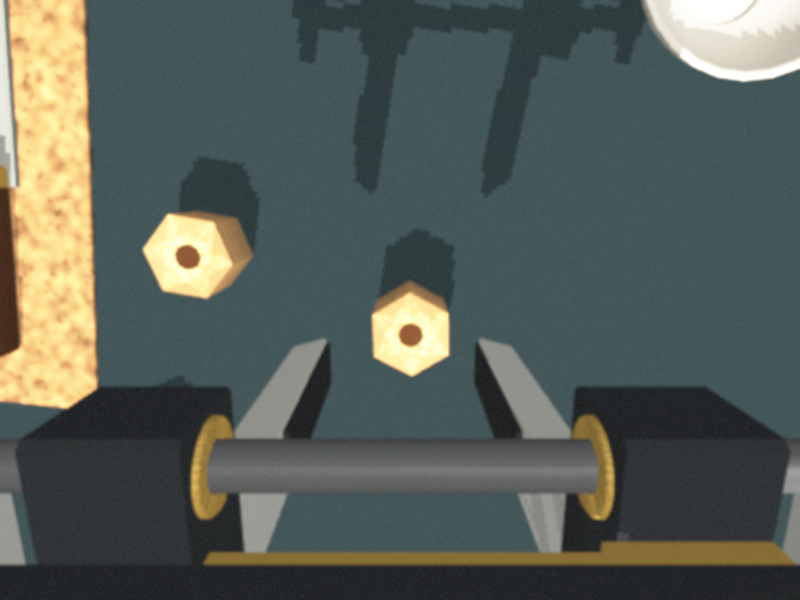

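Run:
```python
from h import *
o=status.get_obs(); p=at('w26',(410,335),.032); print(p,rel(o,p)); p=at('w26',(187,257),.032); print(p)
```

```text
[ 0.67957459 -0.17857079  0.032     ] [-0.29  0.15  4.19]
[ 0.57125543 -0.1582603   0.032     ]
```

Call:
{"name": "play_rows", "arguments": {"motion": [{"x": -0.29,"y": 0.2,"z": 1.5,"ax": 0,"ay": 0,"az": 0,"fingers": 5.5},{"x": 0,"y": 0,"z": 2.5,"ax": 0,"ay": 0,"az": 0,"fingers": 5.5},{"x": 0,"y": 0,"z": 1.5,"ax": 0,"ay": 0,"az": 0,"fingers": 5},{"x": 0,"y": 0,"z": 0.6,"ax": 0,"ay": 0,"az": 0,"fingers": 4.5},{"x": 0,"y": 0,"z": 0,"ax": 0,"ay": 0,"az": 0,"fingers": 0},{"x": 0,"y": 0,"z": 0,"ax": 0,"ay": 0,"az": 0,"fingers": 0},{"x": 0,"y": 0,"z": 0,"ax": 0,"ay": 0,"az": 0,"fingers": 0},{"x": 0,"y": 0,"z": 0,"ax": 0,"ay": 0,"az": 0,"fingers": 0}]}}

```text
time: 27.3
position: [0.6816, -0.1798, 0.0157]
ee_rot: [2.035, 2.393, -0.001]
ft_force: [-0.9, 0.2, -0.8]
width: 0.376
```

Call:
{"name": "play_rows", "arguments": {"motion": [{"x": 0,"y": 0,"z": -2,"ax": 0,"ay": 0,"az": 0,"fingers": 0},{"x": 0,"y": 0,"z": -4,"ax": 0,"ay": 0,"az": 0,"fingers": 0},{"x": 0,"y": 0,"z": -3,"ax": 0,"ay": 0,"az": 6,"fingers": 0},{"x": 0,"y": 0,"z": 0,"ax": 0,"ay": 0,"az": 6,"fingers": 0},{"x": 0,"y": 0,"z": 0,"ax": 0,"ay": 0,"az": 0,"fingers": 0}]}}

```text
time: 27.8
position: [0.682, -0.1799, 0.1068]
ee_rot: [2.273, 2.166, 0.0]
ft_force: [0.3, -1.0, -0.9]
width: 0.38
```

Run:
```python
from h import *
o=st(); print(rel(o,[.6191,.2507,.1])); snap('wrist','w27',(180,130,330,280),3)
```

```text
t 27.8 p [ 0.682  -0.1799  0.1068] q [-3.560e-01  5.220e-01  1.334e+00 -1.000e-03  1.284e+00 -3.080e-01] F [ 0.3  -1.03 -0.89] w 35.7
x [ 0.048  0.999 -0.001] y [ 0.999 -0.048  0.001] z [ 0.001 -0.001 -1.   ]
[42.71 -8.36  0.61]
```

View pics/w27.png

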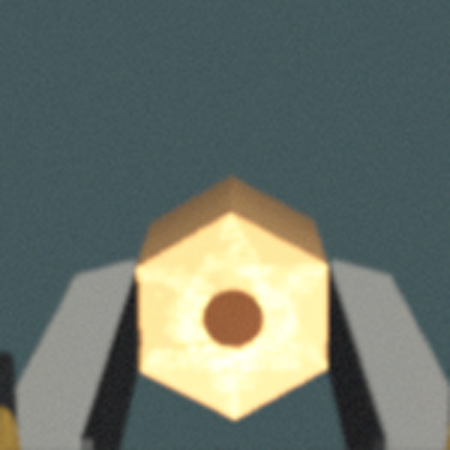

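Call:
{"name": "play_rows", "arguments": {"motion": [{"x": 3,"y": -0.7,"z": 0,"ax": 0,"ay": 0,"az": 0,"fingers": 0},{"x": 4,"y": -0.8,"z": 0,"ax": 0,"ay": 0,"az": 0,"fingers": 0},{"x": 4,"y": -0.8,"z": 0,"ax": 0,"ay": 0,"az": 0,"fingers": 0},{"x": 4,"y": -0.8,"z": 0,"ax": 0,"ay": 0,"az": 0,"fingers": 0},{"x": 4,"y": -0.8,"z": 0,"ax": 0,"ay": 0,"az": 0,"fingers": 0},{"x": 4,"y": -0.8,"z": 0,"ax": 0,"ay": 0,"az": 0,"fingers": 0},{"x": 4,"y": -0.8,"z": 0,"ax": 0,"ay": 0,"az": 0,"fingers": 0},{"x": 4,"y": -0.8,"z": 0,"ax": 0,"ay": 0,"az": 0,"fingers": 0},{"x": 4,"y": -0.8,"z": 0,"ax": 0,"ay": 0,"az": 0,"fingers": 0},{"x": 4,"y": -0.8,"z": 0,"ax": 0,"ay": 0,"az": 0,"fingers": 0},{"x": 3.7,"y": -0.4,"z": 0,"ax": 0,"ay": 0,"az": 0,"fingers": 0},{"x": 0,"y": 0,"z": 3,"ax": 0,"ay": 0,"az": 0,"fingers": 0},{"x": 0,"y": 0,"z": 0,"ax": 0,"ay": 0,"az": 0,"fingers": 0}]}}

```text
time: 29.15
position: [0.6148, 0.251, 0.0703]
ee_rot: [-2.266, -2.168, 0.016]
ft_force: [-1.8, 0.5, -0.3]
width: 0.38
```

Run:
```python
from h import *
o=st(); print(rel(o,[.6191,.2507,.0197])); snap('wrist','w28')
```

```text
t 29.15 p [0.6148 0.251  0.0703] q [0.283 0.499 1.474 0.    1.18  0.327] F [-1.84  0.53 -0.31] w 35.8
x [ 0.044  0.999 -0.003] y [ 0.999 -0.044 -0.011] z [-0.011 -0.003 -1.   ]
[0.   0.48 5.05]
```

View pics/w28.png

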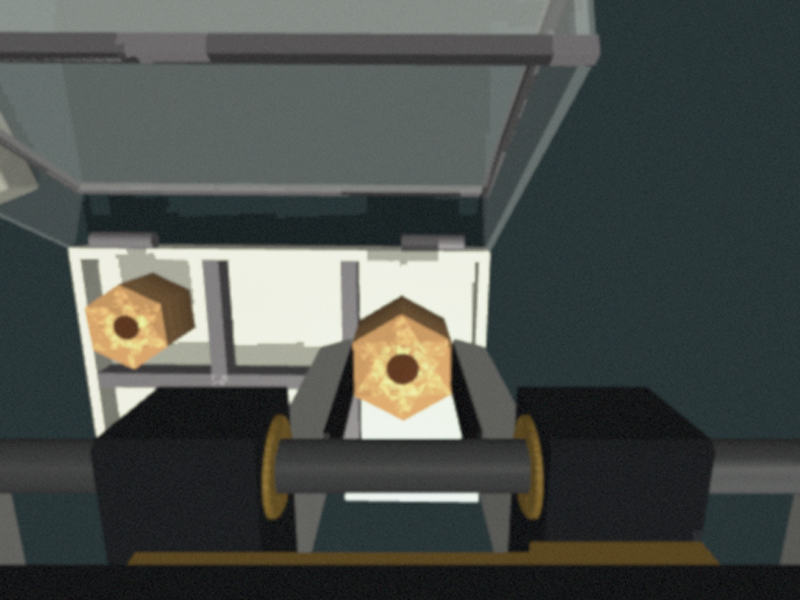

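Call:
{"name": "play_rows", "arguments": {"motion": [{"x": 0,"y": 0.3,"z": 1.5,"ax": 0,"ay": 0,"az": 0,"fingers": 0},{"x": 0,"y": 0,"z": 2,"ax": 0,"ay": 0,"az": 0,"fingers": 0},{"x": 0,"y": 0,"z": 0.9,"ax": 0,"ay": 0,"az": 0,"fingers": 0},{"x": 0,"y": 0,"z": 0.4,"ax": 0,"ay": 0,"az": 0,"fingers": 0},{"x": 0,"y": 0,"z": 0,"ax": 0,"ay": 0,"az": 0,"fingers": 0},{"x": 0,"y": 0,"z": 0,"ax": 0,"ay": 0,"az": 0,"fingers": 0}]}}

```text
time: 29.8
position: [0.6225, 0.2506, 0.0275]
ee_rot: [-2.274, -2.166, 0.0]
ft_force: [0.3, 0.0, -0.2]
width: 0.381
```

Call:
{"name": "play_rows", "arguments": {"motion": [{"x": 0,"y": -0.3,"z": 0.3,"ax": 0,"ay": 0,"az": 0,"fingers": 0},{"x": 0,"y": 0,"z": 0.3,"ax": 0,"ay": 0,"az": 0,"fingers": 0},{"x": 0,"y": 0,"z": 0.1,"ax": 0,"ay": 0,"az": 0,"fingers": 0},{"x": 0,"y": 0,"z": 0,"ax": 0,"ay": 0,"az": 0,"fingers": 0}]}}

```text
time: 30.2
position: [0.6186, 0.2509, 0.0197]
ee_rot: [-2.273, -2.167, 0.002]
ft_force: [-0.1, -0.1, -1.4]
width: 0.378
```

Call:
{"name": "play_rows", "arguments": {"motion": [{"x": 0,"y": 0,"z": 0,"ax": 0,"ay": 0,"az": 0,"fingers": 4.6},{"x": 0,"y": 0,"z": 0,"ax": 0,"ay": 0,"az": 0,"fingers": 4.6},{"x": 0,"y": 0,"z": 0,"ax": 0,"ay": 0,"az": 0,"fingers": 4.6},{"x": 0,"y": 0,"z": -2,"ax": 0,"ay": 0,"az": 0,"fingers": 4.6},{"x": 0,"y": 0,"z": -4,"ax": 0,"ay": 0,"az": 0,"fingers": 5},{"x": 0,"y": 0,"z": -3,"ax": 0,"ay": 0,"az": 0,"fingers": 5.5},{"x": -4.1,"y": -0.28,"z": 0,"ax": 0,"ay": 0,"az": 0,"fingers": 5.5},{"x": -4.1,"y": -0.28,"z": 0,"ax": 0,"ay": 0,"az": 0,"fingers": 5.5},{"x": -4.1,"y": -0.28,"z": 0,"ax": 0,"ay": 0,"az": 0,"fingers": 5.5},{"x": -4.1,"y": -0.28,"z": 0,"ax": 0,"ay": 0,"az": 0,"fingers": 5.5},{"x": -4.1,"y": -0.28,"z": 0,"ax": 0,"ay": 0,"az": 0,"fingers": 5.5},{"x": -4.1,"y": -0.28,"z": 0,"ax": 0,"ay": 0,"az": 0,"fingers": 5.5},{"x": -4.1,"y": -0.28,"z": 0,"ax": 0,"ay": 0,"az": 0,"fingers": 5.5},{"x": -4.1,"y": -0.28,"z": 0,"ax": 0,"ay": 0,"az": 0,"fingers": 5.5},{"x": -4.1,"y": -0.28,"z": 0,"ax": 0,"ay": 0,"az": 0,"fingers": 5.5},{"x": -4.2,"y": -0.23,"z": 0,"ax": 0,"ay": 0,"az": 6.8,"fingers": 5.5},{"x": 0,"y": 0,"z": 0,"ax": 0,"ay": 0,"az": 6.8,"fingers": 5.5},{"x": 0,"y": 0,"z": 0,"ax": 0,"ay": 0,"az": 6.8,"fingers": 5.5},{"x": 0,"y": 0,"z": 0,"ax": 0,"ay": 0,"az": 6.9,"fingers": 5.5},{"x": 0,"y": 0,"z": 0,"ax": 0,"ay": 0,"az": 0,"fingers": 5.5}]}}

```text
time: 32.2
position: [0.5716, -0.1586, 0.11]
ee_rot: [-2.721, -1.569, 0.002]
ft_force: [0.8, 0.7, -0.3]
width: 0.589
```

Run:
```python
from h import *
o=st(); print(rel(o,[.5714,-.1583,.0115])); snap('wrist','w29');snap('top','t29',(150,130,410,300))
```

```text
t 32.2 p [ 0.5716 -0.1586  0.11  ] q [-3.870e-01  3.630e-01  1.599e+00 -1.000e-03  1.181e+00  1.380e-01] F [ 0.85  0.73 -0.27] w 55.4
x [ 0.501  0.865 -0.001] y [ 0.865 -0.501 -0.001] z [-0.002 -0.    -1.   ]
[ 0.02 -0.02  9.85]
```

View pics/w29.png

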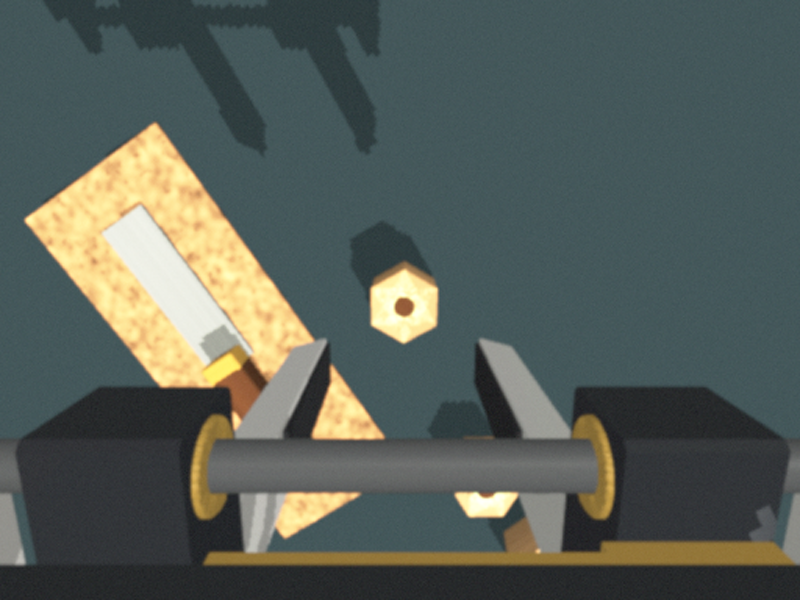

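View pics/t29.png

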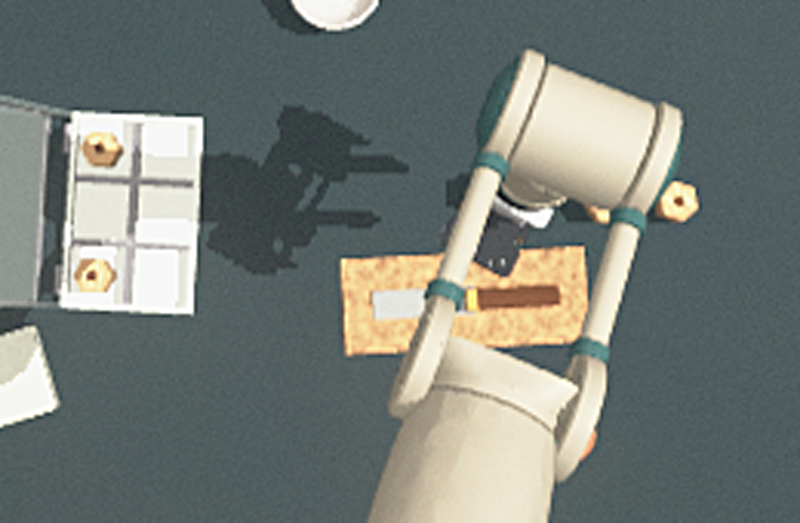

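Call:
{"name": "play_rows", "arguments": {"motion": [{"x": 0,"y": 0,"z": 3,"ax": 0,"ay": 0,"az": 0,"fingers": 5.5},{"x": 0,"y": 0,"z": 3,"ax": 0,"ay": 0,"az": 0,"fingers": 5.5},{"x": 0,"y": 0,"z": 2.5,"ax": 0,"ay": 0,"az": 0,"fingers": 5},{"x": 0,"y": 0,"z": 1.3,"ax": 0,"ay": 0,"az": 0,"fingers": 4.8},{"x": 0,"y": 0,"z": 0,"ax": 0,"ay": 0,"az": 0,"fingers": 4.6},{"x": 0,"y": 0,"z": 0,"ax": 0,"ay": 0,"az": 0,"fingers": 0},{"x": 0,"y": 0,"z": 0,"ax": 0,"ay": 0,"az": 0,"fingers": 0},{"x": 0,"y": 0,"z": 0,"ax": 0,"ay": 0,"az": 0,"fingers": 0},{"x": 0,"y": 0,"z": 0,"ax": 0,"ay": 0,"az": 0,"fingers": 0}]}}

```text
time: 33.2
position: [0.5724, -0.1587, 0.0132]
ee_rot: [2.72, 1.569, 0.0]
ft_force: [-0.0, -0.1, 2.5]
width: 0.379
```

Call:
{"name": "play_rows", "arguments": {"motion": [{"x": 0,"y": 0,"z": -2,"ax": 0,"ay": 0,"az": 0,"fingers": 0},{"x": 0,"y": 0,"z": -4,"ax": 0,"ay": 0,"az": 0,"fingers": 0},{"x": 0,"y": 0,"z": -3,"ax": 0,"ay": 0,"az": -6.8,"fingers": 0},{"x": 0,"y": 0,"z": 0,"ax": 0,"ay": 0,"az": -6.8,"fingers": 0},{"x": 0,"y": 0,"z": 0,"ax": 0,"ay": 0,"az": -6.8,"fingers": 0},{"x": 0,"y": 0,"z": 0,"ax": 0,"ay": 0,"az": -6.9,"fingers": 0},{"x": 0,"y": 0,"z": 0,"ax": 0,"ay": 0,"az": 0,"fingers": 0}]}}

```text
time: 33.9
position: [0.5716, -0.1583, 0.1024]
ee_rot: [-2.274, -2.167, 0.002]
ft_force: [-0.1, -0.0, 1.2]
width: 0.378
```

Run:
```python
from h import *
o=st(); print(rel(o,[.6157,.1827,.1])); snap('wrist','w30',(180,130,330,280),3);
```

```text
t 33.9 p [ 0.5716 -0.1583  0.1024] q [-3.870e-01  3.690e-01  1.610e+00 -1.000e-03  1.164e+00 -3.380e-01] F [-0.13 -0.03  1.22] w 35.6
x [ 0.048  0.999 -0.   ] y [ 0.999 -0.048 -0.001] z [-0.001 -0.    -1.   ]
[34.28  2.76  0.22]
```

View pics/w30.png

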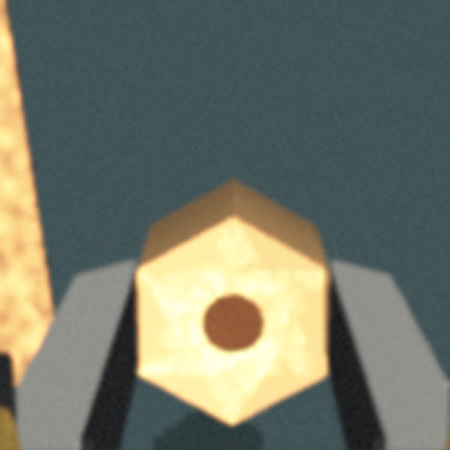

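Call:
{"name": "play_rows", "arguments": {"motion": [{"x": 3,"y": 0.3,"z": 0,"ax": 0,"ay": 0,"az": 0,"fingers": 0},{"x": 4,"y": 0.3,"z": 0,"ax": 0,"ay": 0,"az": 0,"fingers": 0},{"x": 4,"y": 0.3,"z": 0,"ax": 0,"ay": 0,"az": 0,"fingers": 0},{"x": 4,"y": 0.3,"z": 0,"ax": 0,"ay": 0,"az": 0,"fingers": 0},{"x": 4,"y": 0.3,"z": 0,"ax": 0,"ay": 0,"az": 0,"fingers": 0},{"x": 4,"y": 0.3,"z": 0,"ax": 0,"ay": 0,"az": 0,"fingers": 0},{"x": 4,"y": 0.3,"z": 0,"ax": 0,"ay": 0,"az": 0,"fingers": 0},{"x": 4,"y": 0.3,"z": 0,"ax": 0,"ay": 0,"az": 0,"fingers": 0},{"x": 3.3,"y": 0.36,"z": 0,"ax": 0,"ay": 0,"az": 0,"fingers": 0},{"x": 0,"y": 0,"z": 2,"ax": 0,"ay": 0,"az": 0,"fingers": 0},{"x": 0,"y": 0,"z": 2,"ax": 0,"ay": 0,"az": 0,"fingers": 0},{"x": 0,"y": 0,"z": 0,"ax": 0,"ay": 0,"az": 0,"fingers": 0},{"x": 0,"y": 0,"z": 0,"ax": 0,"ay": 0,"az": 0,"fingers": 0}]}}

```text
time: 35.25
position: [0.6155, 0.1829, 0.0618]
ee_rot: [-2.275, -2.165, 0.003]
ft_force: [0.6, -0.7, -1.0]
width: 0.378
```

Run:
```python
from h import *
o=st(); print(rel(o,[.6157,.1827,.0172])); snap('wrist','w31')
```

```text
t 35.25 p [0.6155 0.1829 0.0618] q [0.18  0.471 1.547 0.    1.125 0.23 ] F [ 0.6  -0.74 -1.  ] w 35.5
x [ 0.05   0.999 -0.   ] y [ 0.999 -0.05  -0.002] z [-0.002 -0.    -1.   ]
[-0.02  0.03  4.46]
```

View pics/w31.png

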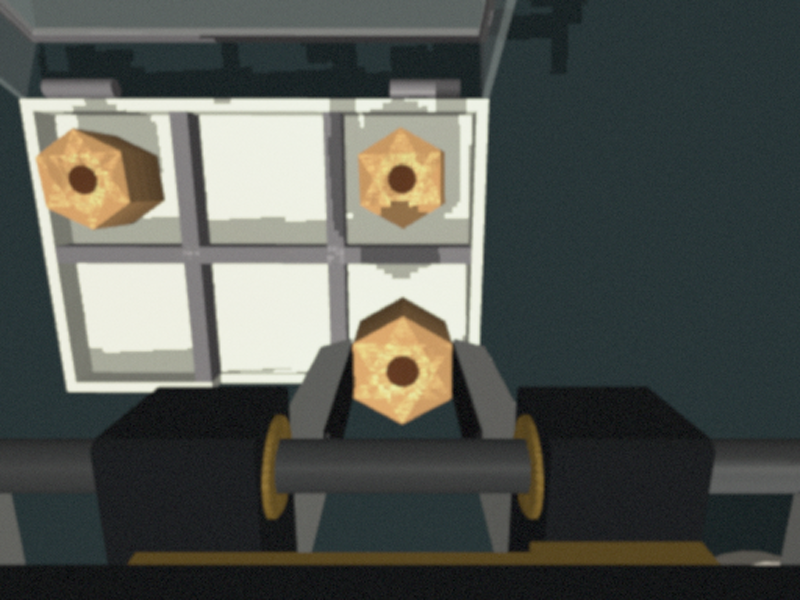

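Call:
{"name": "play_rows", "arguments": {"motion": [{"x": 0,"y": 0,"z": 2,"ax": 0,"ay": 0,"az": 0,"fingers": 0},{"x": 0,"y": 0,"z": 1.5,"ax": 0,"ay": 0,"az": 0,"fingers": 0},{"x": 0,"y": 0,"z": 0.6,"ax": 0,"ay": 0,"az": 0,"fingers": 0},{"x": 0,"y": 0,"z": 0.3,"ax": 0,"ay": 0,"az": 0,"fingers": 0},{"x": 0,"y": 0,"z": 0,"ax": 0,"ay": 0,"az": 0,"fingers": 0},{"x": 0,"y": 0,"z": 0,"ax": 0,"ay": 0,"az": 0,"fingers": 0}]}}

```text
time: 35.9
position: [0.6164, 0.183, 0.0188]
ee_rot: [-2.275, -2.167, -0.0]
ft_force: [-0.2, 0.3, 0.2]
width: 0.379
```

Call:
{"name": "play_rows", "arguments": {"motion": [{"x": 0,"y": 0,"z": 0.15,"ax": 0,"ay": 0,"az": 0,"fingers": 0},{"x": 0,"y": 0,"z": 0,"ax": 0,"ay": 0,"az": 0,"fingers": 4.6},{"x": 0,"y": 0,"z": 0,"ax": 0,"ay": 0,"az": 0,"fingers": 4.6},{"x": 0,"y": 0,"z": 0,"ax": 0,"ay": 0,"az": 0,"fingers": 4.6},{"x": 0,"y": 0,"z": -2,"ax": 0,"ay": 0,"az": 0,"fingers": 4.6},{"x": 0,"y": 0,"z": -4,"ax": 0,"ay": 0,"az": 0,"fingers": 5},{"x": 0,"y": 0,"z": -3,"ax": 0,"ay": 0,"az": 0,"fingers": 5.5},{"x": -3.9,"y": -0.3,"z": 0,"ax": 0,"ay": 0,"az": 0,"fingers": 5.5},{"x": -3.9,"y": -0.3,"z": 0,"ax": 0,"ay": 0,"az": 0,"fingers": 5.5},{"x": -3.9,"y": -0.3,"z": 0,"ax": 0,"ay": 0,"az": 0,"fingers": 5.5},{"x": -3.9,"y": -0.3,"z": 0,"ax": 0,"ay": 0,"az": 0,"fingers": 5.5},{"x": -3.9,"y": -0.3,"z": 0,"ax": 0,"ay": 0,"az": 0,"fingers": 5.5},{"x": -3.9,"y": -0.3,"z": 0,"ax": 0,"ay": 0,"az": 0,"fingers": 5.5},{"x": -3.9,"y": -0.3,"z": 0,"ax": 0,"ay": 0,"az": 0,"fingers": 5.5},{"x": -3.9,"y": -0.3,"z": 0,"ax": 0,"ay": 0,"az": 0,"fingers": 5.5},{"x": -3.9,"y": -0.3,"z": 0,"ax": 0,"ay": 0,"az": 0,"fingers": 5.5},{"x": -3.9,"y": -0.3,"z": 0,"ax": 0,"ay": 0,"az": 0,"fingers": 5.5},{"x": -3.9,"y": -0.3,"z": 0,"ax": 0,"ay": 0,"az": 0,"fingers": 5.5},{"x": -3.8,"y": -0.25,"z": 0,"ax": 0,"ay": 0,"az": -2.7,"fingers": 5.5},{"x": 0,"y": 0,"z": 0,"ax": 0,"ay": 0,"az": 0,"fingers": 5.5}]}}

```text
time: 37.9
position: [0.5573, -0.2869, 0.1063]
ee_rot: [2.226, 2.215, -0.005]
ft_force: [-0.2, 0.8, -0.5]
width: 0.583
```

Run:
```python
from h import *
o=st(); print(rel(o,[.5576,-.2816,.0115])); snap('wrist','w32');snap('top','t32',(150,130,410,300))
```

```text
t 37.9 p [ 0.5573 -0.2869  0.1063] q [-0.584  0.412  1.528 -0.003  1.201 -0.578] F [-0.19  0.84 -0.47] w 54.8
x [ 0.005  1.    -0.003] y [ 1.    -0.005 -0.001] z [-0.001 -0.003 -1.   ]
[0.56 0.04 9.48]
```

View pics/w32.png

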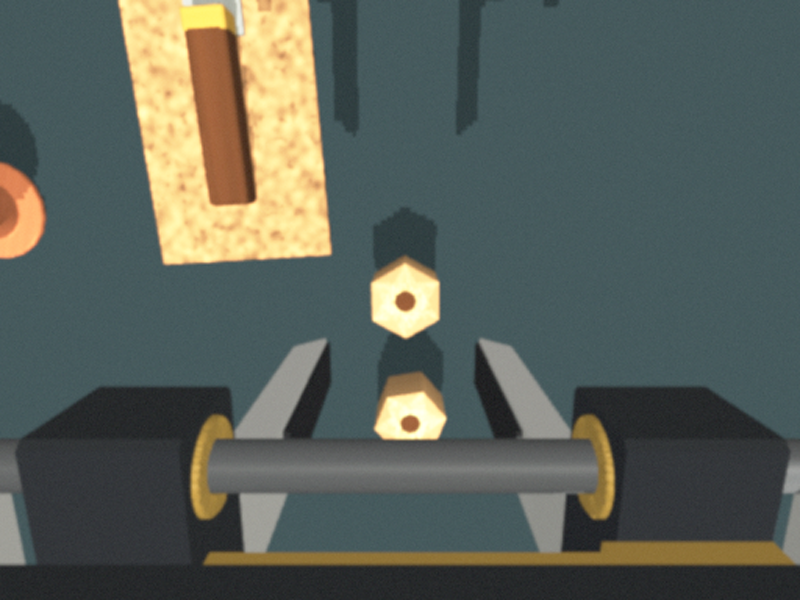

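View pics/t32.png

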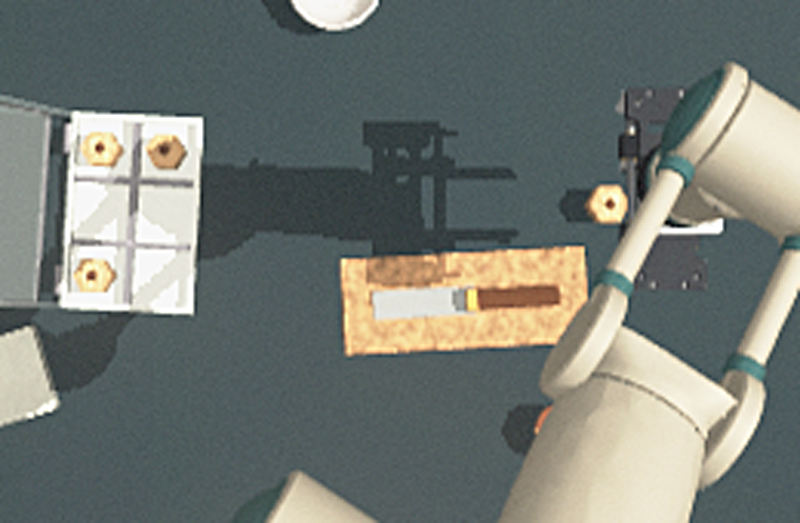

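Call:
{"name": "play_rows", "arguments": {"motion": [{"x": 0.55,"y": 0.04,"z": 3,"ax": 0,"ay": 0,"az": 0,"fingers": 5.5},{"x": 0,"y": 0,"z": 3,"ax": 0,"ay": 0,"az": 0,"fingers": 5.5},{"x": 0,"y": 0,"z": 2,"ax": 0,"ay": 0,"az": 0,"fingers": 5},{"x": 0,"y": 0,"z": 1.4,"ax": 0,"ay": 0,"az": 0,"fingers": 4.8},{"x": 0,"y": 0,"z": 0,"ax": 0,"ay": 0,"az": 0,"fingers": 4.6},{"x": 0,"y": 0,"z": 0,"ax": 0,"ay": 0,"az": 0,"fingers": 0},{"x": 0,"y": 0,"z": 0,"ax": 0,"ay": 0,"az": 0,"fingers": 0},{"x": 0,"y": 0,"z": 0,"ax": 0,"ay": 0,"az": 0,"fingers": 0},{"x": 0,"y": 0,"z": 0,"ax": 0,"ay": 0,"az": 0,"fingers": 0}]}}

```text
time: 38.9
position: [0.5587, -0.2767, 0.0136]
ee_rot: [2.222, 2.219, -0.001]
ft_force: [-0.4, 0.4, 3.6]
width: 0.375
```

Call:
{"name": "play_rows", "arguments": {"motion": [{"x": 0,"y": 0,"z": -2,"ax": 0,"ay": 0,"az": 0,"fingers": 0},{"x": 0,"y": 0,"z": -4,"ax": 0,"ay": 0,"az": 0,"fingers": 0},{"x": 0,"y": 0,"z": -3,"ax": 0,"ay": 0,"az": 2.7,"fingers": 0},{"x": 0,"y": 0,"z": 0,"ax": 0,"ay": 0,"az": 0,"fingers": 0}]}}

```text
time: 39.3
position: [0.5612, -0.2783, 0.1077]
ee_rot: [2.269, 2.16, 0.002]
ft_force: [-0.3, -0.6, -0.3]
width: 0.382
```

Run:
```python
from h import *
o=st(); print(rel(o,[.5478,.186,.1])); snap('wrist','w33');
```

```text
t 39.3 p [ 0.5612 -0.2783  0.1077] q [-5.710e-01  4.050e-01  1.535e+00 -1.000e-03  1.192e+00 -5.220e-01] F [-0.32 -0.64 -0.26] w 35.9
x [ 0.049  0.999 -0.005] y [ 0.999 -0.049  0.007] z [ 0.007 -0.006 -1.   ]
[46.31 -3.61  0.5 ]
```

View pics/w33.png

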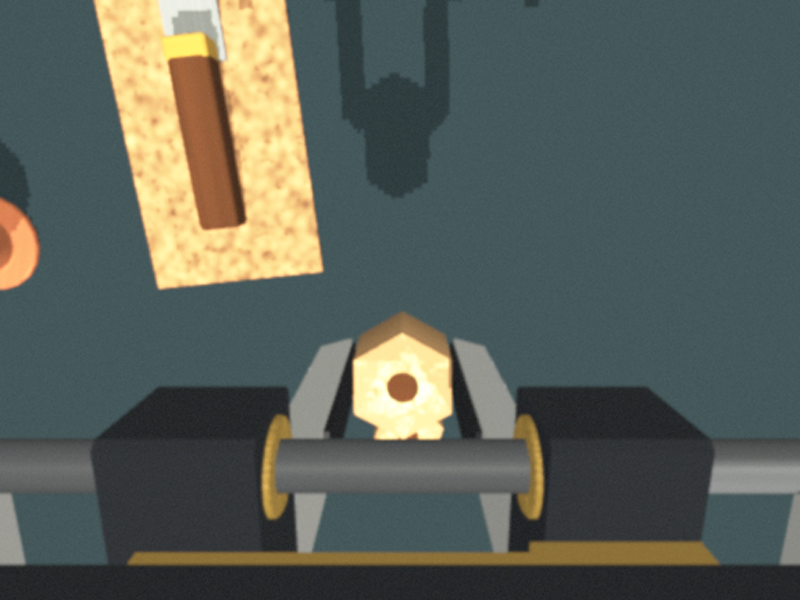

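Call:
{"name": "play_rows", "arguments": {"motion": [{"x": 3,"y": -0.3,"z": 0,"ax": 0,"ay": 0,"az": 0,"fingers": 0},{"x": 4,"y": -0.3,"z": 0,"ax": 0,"ay": 0,"az": 0,"fingers": 0},{"x": 4,"y": -0.3,"z": 0,"ax": 0,"ay": 0,"az": 0,"fingers": 0},{"x": 4,"y": -0.3,"z": 0,"ax": 0,"ay": 0,"az": 0,"fingers": 0},{"x": 4,"y": -0.3,"z": 0,"ax": 0,"ay": 0,"az": 0,"fingers": 0},{"x": 4,"y": -0.3,"z": 0,"ax": 0,"ay": 0,"az": 0,"fingers": 0},{"x": 4,"y": -0.3,"z": 0,"ax": 0,"ay": 0,"az": 0,"fingers": 0},{"x": 4,"y": -0.3,"z": 0,"ax": 0,"ay": 0,"az": 0,"fingers": 0},{"x": 4,"y": -0.3,"z": 0,"ax": 0,"ay": 0,"az": 0,"fingers": 0},{"x": 4,"y": -0.3,"z": 0,"ax": 0,"ay": 0,"az": 0,"fingers": 0},{"x": 4,"y": -0.3,"z": 0,"ax": 0,"ay": 0,"az": 0,"fingers": 0},{"x": 3.7,"y": -0.3,"z": 0,"ax": 0,"ay": 0,"az": 0,"fingers": 0},{"x": 0,"y": 0,"z": 2,"ax": 0,"ay": 0,"az": 0,"fingers": 0},{"x": 0,"y": 0,"z": 2.5,"ax": 0,"ay": 0,"az": 0,"fingers": 0},{"x": 0,"y": 0,"z": 0,"ax": 0,"ay": 0,"az": 0,"fingers": 0},{"x": 0,"y": 0,"z": 0,"ax": 0,"ay": 0,"az": 0,"fingers": 0}]}}

```text
time: 40.95
position: [0.5435, 0.1916, 0.0563]
ee_rot: [-2.272, -2.165, 0.006]
ft_force: [-0.2, 0.4, -0.9]
width: 0.378
```

Run:
```python
from h import *
o=st(); print(rel(o,[.5478,.190,.0176])); snap('wrist','w34');
```

```text
t 40.95 p [0.5435 0.1916 0.0563] q [0.218 0.391 1.705 0.    1.05  0.266] F [-0.15  0.4  -0.89] w 35.6
x [ 0.048  0.999 -0.001] y [ 0.999 -0.048 -0.005] z [-0.005 -0.001 -1.   ]
[-0.13  0.45  3.87]
```

View pics/w34.png

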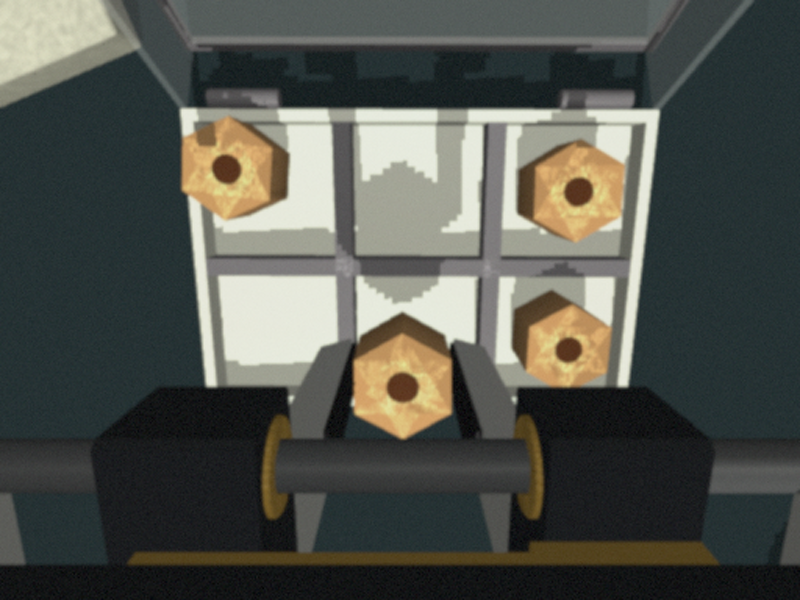

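Call:
{"name": "play_rows", "arguments": {"motion": [{"x": -0.1,"y": 0.4,"z": 1.5,"ax": 0,"ay": 0,"az": 0,"fingers": 0},{"x": 0,"y": 0,"z": 1.3,"ax": 0,"ay": 0,"az": 0,"fingers": 0},{"x": 0,"y": 0,"z": 0.6,"ax": 0,"ay": 0,"az": 0,"fingers": 0},{"x": 0,"y": 0,"z": 0.4,"ax": 0,"ay": 0,"az": 0,"fingers": 0},{"x": 0,"y": 0,"z": 0,"ax": 0,"ay": 0,"az": 0,"fingers": 0},{"x": 0,"y": 0,"z": 0,"ax": 0,"ay": 0,"az": 0,"fingers": 0}]}}

```text
time: 41.6
position: [0.5488, 0.1908, 0.0198]
ee_rot: [-2.274, -2.167, 0.001]
ft_force: [0.8, -0.1, 0.4]
width: 0.377
```

Call:
{"name": "play_rows", "arguments": {"motion": [{"x": 0,"y": 0,"z": 0.2,"ax": 0,"ay": 0,"az": 0,"fingers": 0},{"x": 0,"y": 0,"z": 0,"ax": 0,"ay": 0,"az": 0,"fingers": 4.6},{"x": 0,"y": 0,"z": 0,"ax": 0,"ay": 0,"az": 0,"fingers": 4.6},{"x": 0,"y": 0,"z": 0,"ax": 0,"ay": 0,"az": 0,"fingers": 4.6},{"x": 0,"y": 0,"z": -2,"ax": 0,"ay": 0,"az": 0,"fingers": 4.6},{"x": 0,"y": 0,"z": -4,"ax": 0,"ay": 0,"az": 0,"fingers": 5},{"x": 0,"y": 0,"z": -3,"ax": 0,"ay": 0,"az": 0,"fingers": 5.5},{"x": -4.1,"y": 0.29,"z": 0,"ax": 0,"ay": 0,"az": 0,"fingers": 5.5},{"x": -4.1,"y": 0.29,"z": 0,"ax": 0,"ay": 0,"az": 0,"fingers": 5.5},{"x": -4.1,"y": 0.29,"z": 0,"ax": 0,"ay": 0,"az": 0,"fingers": 5.5},{"x": -4.1,"y": 0.29,"z": 0,"ax": 0,"ay": 0,"az": 0,"fingers": 5.5},{"x": -4.1,"y": 0.29,"z": 0,"ax": 0,"ay": 0,"az": 0,"fingers": 5.5},{"x": -4.1,"y": 0.29,"z": 0,"ax": 0,"ay": 0,"az": 0,"fingers": 5.5},{"x": -4.1,"y": 0.29,"z": 0,"ax": 0,"ay": 0,"az": 0,"fingers": 5.5},{"x": -4.1,"y": 0.29,"z": 0,"ax": 0,"ay": 0,"az": 0,"fingers": 5.5},{"x": -4.1,"y": 0.29,"z": 0,"ax": 0,"ay": 0,"az": 0,"fingers": 5.5},{"x": -4.1,"y": 0.29,"z": 0,"ax": 0,"ay": 0,"az": 0,"fingers": 5.5},{"x": -4.1,"y": 0.29,"z": 0,"ax": 0,"ay": 0,"az": 0,"fingers": 5.5},{"x": -4.1,"y": 0.29,"z": 0,"ax": 0,"ay": 0,"az": 0,"fingers": 5.5},{"x": 0,"y": 0,"z": 0,"ax": 0,"ay": 0,"az": 0,"fingers": 5.5}]}}

```text
time: 43.6
position: [0.5599, -0.3081, 0.1073]
ee_rot: [2.278, 2.161, -0.004]
ft_force: [-0.2, 1.0, -0.7]
width: 0.582
```

Run:
```python
from h import *
o=st(); snap('wrist','w35');snap('top','t35',(150,130,410,300))
```

```text
t 43.6 p [ 0.5599 -0.3081  0.1073] q [-0.61   0.428  1.499 -0.003  1.213 -0.556] F [-0.18  0.96 -0.7 ] w 54.7
x [ 0.053  0.999 -0.003] y [ 0.999 -0.053 -0.   ] z [-0.001 -0.003 -1.   ]
```

View pics/w35.png

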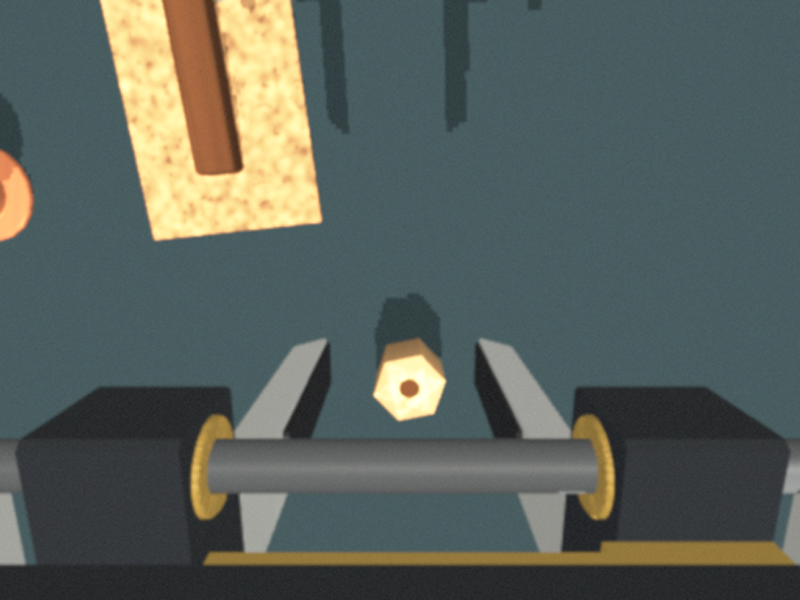

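View pics/t35.png

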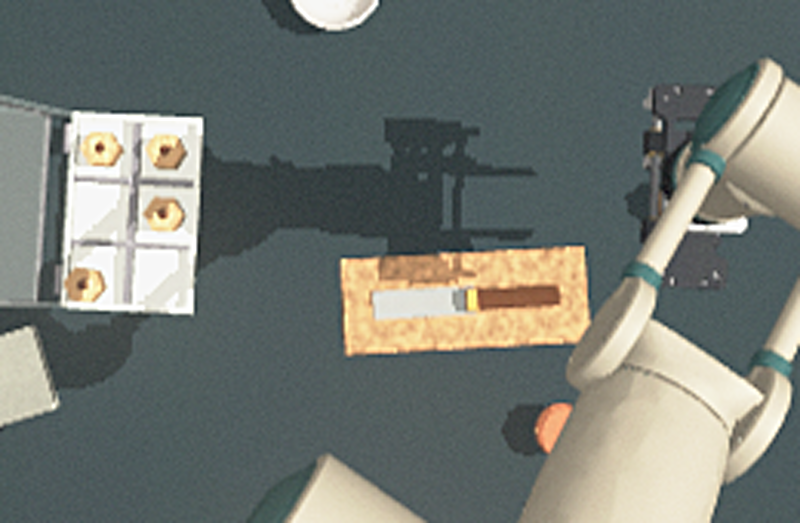

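Run:
```python
from h import *
im=cv2.imread('pics/w35_raw.png')[205:285,225:305]; cv2.imwrite('pics/w35c.png',cv2.resize(im,None,fx=7,fy=7,interpolation=cv2.INTER_CUBIC))
im=cv2.imread('pics/t35_raw.png')[160:240,160:230]; cv2.imwrite('pics/t35c.png',cv2.resize(im,None,fx=7,fy=7,interpolation=cv2.INTER_CUBIC))
```

```text
(no output)
```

View pics/w35c.png

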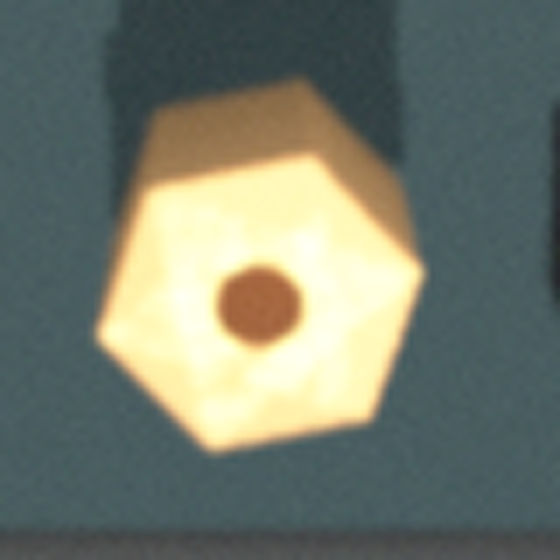

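View pics/t35c.png

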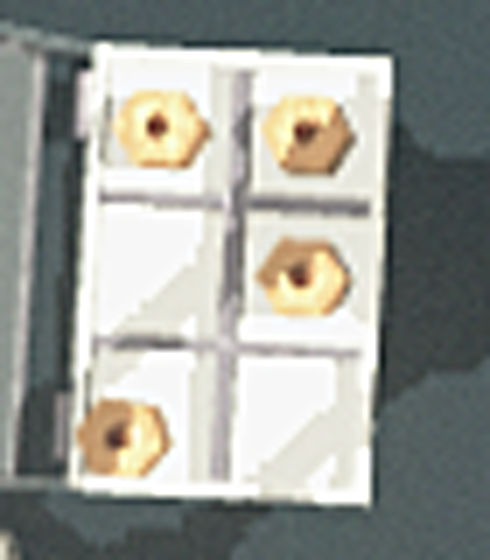

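Run:
```python
from h import *
m,b,k=pickle.load(open('pics/w35.pkl','rb'))
v=[(152,187),(316,153),(425,270),(373,420),(213,452),(98,333)]
print(hexfit(m,[np.array(p)/7+[225,205] for p in v]))
o=status.get_obs()
mt=cm('top'); c=np.array([.5495,.22]); n=np.array([.049,.9988]); l=np.array([.9988,-.049])
for q in [(118,435),(157,126),(305,132),(300,274)]:
    p=unproj(mt,np.array(q)/7+160,.036)+[.0025,-.0005,0]; d=p[:2]-c; print(p.round(4),'n',(d@n*1000).round(1),'l',(d@l*1000).round(1))
```

```text
(array([ 0.5607, -0.3544]), array([0.021 , 0.0212, 0.021 , 0.0214, 0.0215, 0.0213]), 'flat normal yaw', np.float64(-21.1), 'mod60')
[0.4754 0.2668 0.036 ] n 43.1 l -76.3
[0.6174 0.2506 0.036 ] n 33.9 l 66.3
[0.6145 0.1823 0.036 ] n -34.4 l 66.8
[0.549  0.1841 0.036 ] n -35.9 l 1.3
```

Call:
{"name": "play_rows", "arguments": {"motion": [{"x": -2.3,"y": 0.16,"z": 0,"ax": 0,"ay": 0,"az": 0,"fingers": 5.5},{"x": -2.32,"y": 0.17,"z": 0,"ax": 0,"ay": 0,"az": 6,"fingers": 5.5},{"x": 0,"y": 0,"z": 2,"ax": 0,"ay": 0,"az": 6,"fingers": 5.5},{"x": 0,"y": 0,"z": 2,"ax": 0,"ay": 0,"az": 6,"fingers": 5.5},{"x": 0,"y": 0,"z": 0,"ax": 0,"ay": 0,"az": 0,"fingers": 5.5},{"x": 0,"y": 0,"z": 0,"ax": 0,"ay": 0,"az": 0,"fingers": 5.5}]}}

```text
time: 44.3
position: [0.5608, -0.3481, 0.0676]
ee_rot: [-2.581, -1.788, 0.003]
ft_force: [-0.1, 0.2, -0.4]
width: 0.583
```

Run:
```python
from h import *
o=st(); print(rel(o,[.5607,-.3544,.0115])); snap('wrist','w36',(180,130,330,280),3)
```

```text
t 44.3 p [ 0.5608 -0.3481  0.0676] q [-6.600e-01  4.900e-01  1.497e+00 -1.000e-03  1.156e+00 -3.010e-01] F [-0.1   0.2  -0.41] w 54.8
x [ 0.351  0.936 -0.   ] y [ 0.936 -0.351 -0.002] z [-0.002  0.    -1.   ]
[-0.59  0.22  5.61]
```

View pics/w36.png

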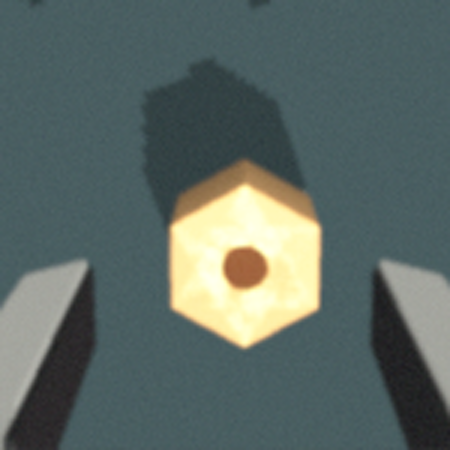

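Call:
{"name": "play_rows", "arguments": {"motion": [{"x": -0.58,"y": 0.22,"z": 2,"ax": 0,"ay": 0,"az": 0,"fingers": 5.5},{"x": 0,"y": 0,"z": 2,"ax": 0,"ay": 0,"az": 0,"fingers": 5},{"x": 0,"y": 0,"z": 1.6,"ax": 0,"ay": 0,"az": 0,"fingers": 4.8},{"x": 0,"y": 0,"z": 0,"ax": 0,"ay": 0,"az": 0,"fingers": 4.6},{"x": 0,"y": 0,"z": 0,"ax": 0,"ay": 0,"az": 0,"fingers": 0},{"x": 0,"y": 0,"z": 0,"ax": 0,"ay": 0,"az": 0,"fingers": 0},{"x": 0,"y": 0,"z": 0,"ax": 0,"ay": 0,"az": 0,"fingers": 0},{"x": 0,"y": 0,"z": 0,"ax": 0,"ay": 0,"az": 0,"fingers": 0}]}}

```text
time: 45.15
position: [0.5616, -0.3555, 0.0131]
ee_rot: [2.584, 1.784, -0.001]
ft_force: [-1.1, 0.6, 4.7]
width: 0.379
```

Call:
{"name": "play_rows", "arguments": {"motion": [{"x": 0,"y": 0,"z": -2,"ax": 0,"ay": 0,"az": 0,"fingers": 0},{"x": 0,"y": 0,"z": -4,"ax": 0,"ay": 0,"az": 0,"fingers": 0},{"x": 0,"y": 0,"z": -3,"ax": 0,"ay": 0,"az": -6,"fingers": 0},{"x": 0,"y": 0,"z": 0,"ax": 0,"ay": 0,"az": -6,"fingers": 0},{"x": 0,"y": 0,"z": 0,"ax": 0,"ay": 0,"az": -6,"fingers": 0},{"x": 0,"y": 0,"z": 0,"ax": 0,"ay": 0,"az": 0,"fingers": 0}]}}

```text
time: 45.75
position: [0.5607, -0.3549, 0.102]
ee_rot: [-2.274, -2.167, 0.002]
ft_force: [0.2, 0.8, 0.2]
width: 0.375
```

Run:
```python
from h import *
o=st(); print(rel(o,[.4799,.1893,.1])); snap('wrist','w37',(180,130,330,280),3);
```

```text
t 45.75 p [ 0.5607 -0.3549  0.102 ] q [-6.680e-01  4.670e-01  1.445e+00 -1.000e-03  1.230e+00 -6.200e-01] F [0.2  0.83 0.22] w 35.2
x [ 0.048  0.999 -0.001] y [ 0.999 -0.048 -0.001] z [-0.001 -0.    -1.   ]
[ 53.97 -10.7    0.18]
```

View pics/w37.png

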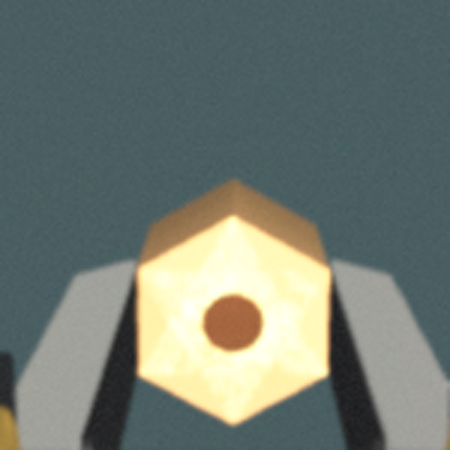

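Call:
{"name": "play_rows", "arguments": {"motion": [{"x": 3,"y": -0.77,"z": 0,"ax": 0,"ay": 0,"az": 0,"fingers": 0},{"x": 4,"y": -0.77,"z": 0,"ax": 0,"ay": 0,"az": 0,"fingers": 0},{"x": 4,"y": -0.77,"z": 0,"ax": 0,"ay": 0,"az": 0,"fingers": 0},{"x": 4,"y": -0.77,"z": 0,"ax": 0,"ay": 0,"az": 0,"fingers": 0},{"x": 4,"y": -0.77,"z": 0,"ax": 0,"ay": 0,"az": 0,"fingers": 0},{"x": 4,"y": -0.77,"z": 0,"ax": 0,"ay": 0,"az": 0,"fingers": 0},{"x": 4,"y": -0.77,"z": 0,"ax": 0,"ay": 0,"az": 0,"fingers": 0},{"x": 4,"y": -0.77,"z": 0,"ax": 0,"ay": 0,"az": 0,"fingers": 0},{"x": 4,"y": -0.77,"z": 0,"ax": 0,"ay": 0,"az": 0,"fingers": 0},{"x": 4,"y": -0.77,"z": 0,"ax": 0,"ay": 0,"az": 0,"fingers": 0},{"x": 4,"y": -0.77,"z": 0,"ax": 0,"ay": 0,"az": 0,"fingers": 0},{"x": 4,"y": -0.77,"z": 0,"ax": 0,"ay": 0,"az": 0,"fingers": 0},{"x": 4,"y": -0.77,"z": 0,"ax": 0,"ay": 0,"az": 0,"fingers": 0},{"x": 3,"y": -0.69,"z": 0,"ax": 0,"ay": 0,"az": 0,"fingers": 0},{"x": 0,"y": 0,"z": 2,"ax": 0,"ay": 0,"az": 0,"fingers": 0},{"x": 0,"y": 0,"z": 2,"ax": 0,"ay": 0,"az": 0,"fingers": 0},{"x": 0,"y": 0,"z": 0,"ax": 0,"ay": 0,"az": 0,"fingers": 0},{"x": 0,"y": 0,"z": 0,"ax": 0,"ay": 0,"az": 0,"fingers": 0}]}}

```text
time: 47.6
position: [0.4797, 0.1896, 0.0615]
ee_rot: [-2.274, -2.165, 0.003]
ft_force: [0.1, -1.2, 0.6]
width: 0.376
```

Run:
```python
from h import *
o=st(); print(rel(o,[.4799,.1893,.0171])); snap('wrist','w38');
```

```text
t 47.6 p [0.4797 0.1896 0.0615] q [0.241 0.305 1.832 0.    1.008 0.29 ] F [ 0.14 -1.16  0.63] w 35.4
x [ 0.049  0.999 -0.   ] y [ 0.999 -0.049 -0.003] z [-0.003 -0.    -1.   ]
[-0.02  0.04  4.44]
```

View pics/w38.png

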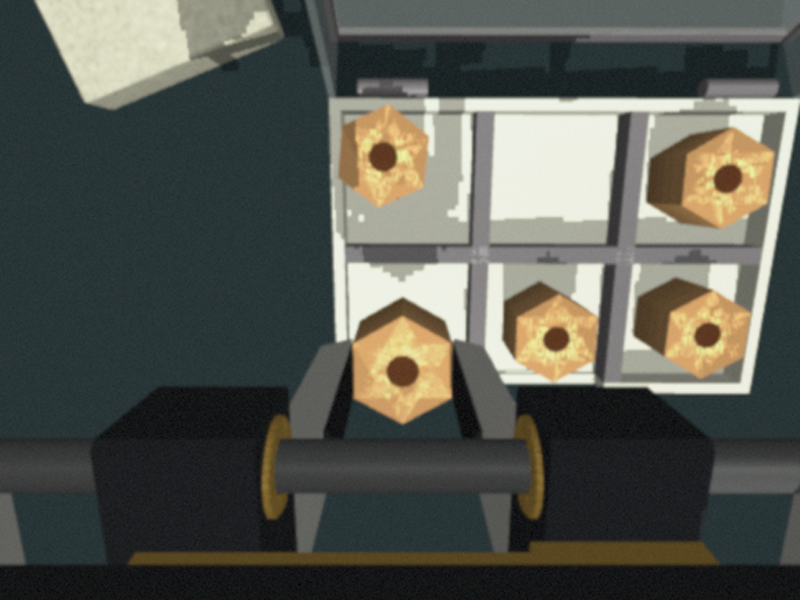

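Call:
{"name": "play_rows", "arguments": {"motion": [{"x": 0,"y": 0,"z": 2,"ax": 0,"ay": 0,"az": 0,"fingers": 0},{"x": 0,"y": 0,"z": 1.4,"ax": 0,"ay": 0,"az": 0,"fingers": 0},{"x": 0,"y": 0,"z": 0.6,"ax": 0,"ay": 0,"az": 0,"fingers": 0},{"x": 0,"y": 0,"z": 0.3,"ax": 0,"ay": 0,"az": 0,"fingers": 0},{"x": 0,"y": 0,"z": 0,"ax": 0,"ay": 0,"az": 0,"fingers": 0},{"x": 0,"y": 0,"z": 0.1,"ax": 0,"ay": 0,"az": 0,"fingers": 0},{"x": 0,"y": 0,"z": 0,"ax": 0,"ay": 0,"az": 0,"fingers": 4.6},{"x": 0,"y": 0,"z": 0,"ax": 0,"ay": 0,"az": 0,"fingers": 4.6},{"x": 0,"y": 0,"z": 0,"ax": 0,"ay": 0,"az": 0,"fingers": 4.6},{"x": 0,"y": 0,"z": -2,"ax": 0,"ay": 0,"az": 0,"fingers": 4.6},{"x": 0,"y": 0,"z": -4,"ax": 0,"ay": 0,"az": 0,"fingers": 5},{"x": -3,"y": 1.5,"z": -3,"ax": 0,"ay": 0,"az": 0,"fingers": 5.5},{"x": -3,"y": 1.5,"z": 0,"ax": 0,"ay": 0,"az": 0,"fingers": 5.5},{"x": 0,"y": 0,"z": 0,"ax": 0,"ay": 0,"az": 0,"fingers": 5.5},{"x": 0,"y": 0,"z": 0,"ax": 0,"ay": 0,"az": 0,"fingers": 5.5}]}}

```text
time: 49.15
position: [0.5067, 0.128, 0.1075]
ee_rot: [-2.275, -2.164, 0.002]
ft_force: [-0.4, 0.4, -0.6]
width: 0.587
```

Run:
```python
from h import *
o=st(); snap('wrist','w39'); snap('scene','s39',(290,160,390,260),6)
im=cv2.imread('pics/w39_raw.png')[0:150,150:390]; cv2.imwrite('pics/w39c.png',cv2.resize(im,None,fx=3.3,fy=3.3,interpolation=cv2.INTER_CUBIC))
```

```text
t 49.15 p [0.5067 0.128  0.1075] q [1.140e-01 2.670e-01 1.754e+00 1.000e-03 1.123e+00 1.630e-01] F [-0.41  0.42 -0.56] w 55.1
x [0.05  0.999 0.   ] y [ 0.999 -0.05  -0.002] z [-0.002  0.    -1.   ]
```

View pics/w39.png

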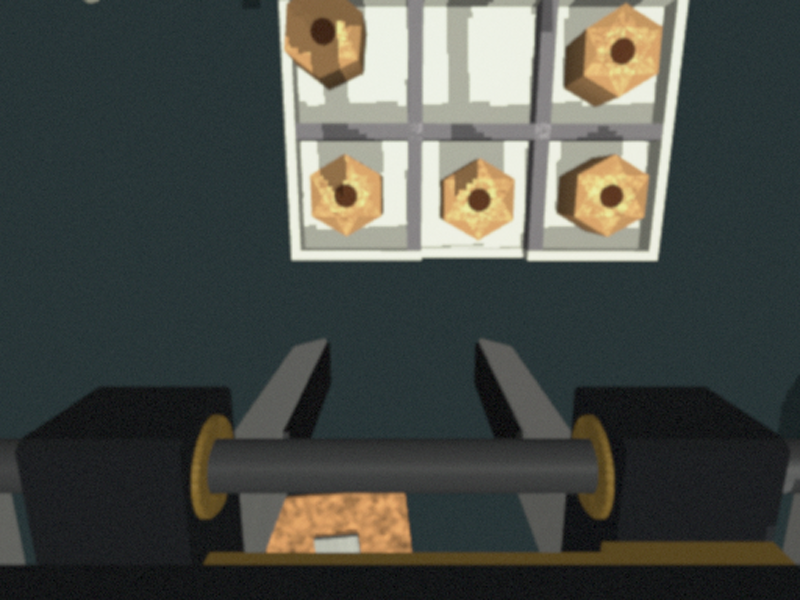

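View pics/s39.png

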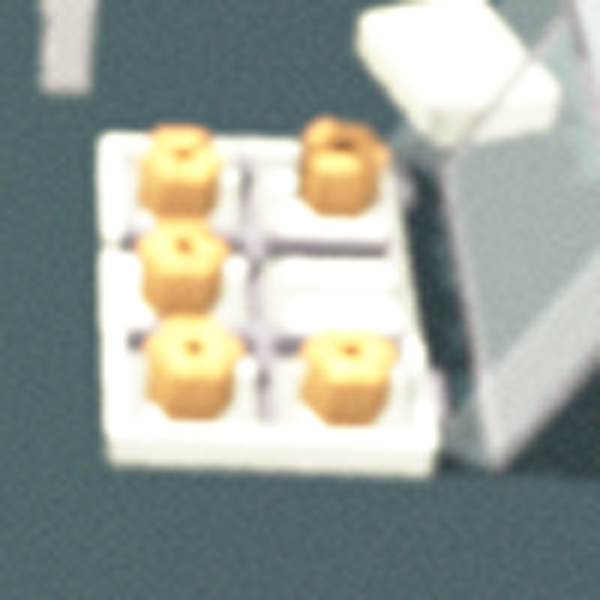

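Call:
{"name": "play_rows", "arguments": {"motion": [{"x": 3.3,"y": -2.1,"z": 0,"ax": 0,"ay": 0,"az": 0,"fingers": 0},{"x": 3.3,"y": -2.1,"z": 0,"ax": 0,"ay": 0,"az": 0,"fingers": 0},{"x": 3.4,"y": -2.1,"z": 0,"ax": 0,"ay": 0,"az": 0,"fingers": 0},{"x": 3.4,"y": -1.85,"z": 0,"ax": 0,"ay": 0,"az": 0,"fingers": 0},{"x": 0,"y": 0,"z": 2,"ax": 0,"ay": 0,"az": 0,"fingers": 0},{"x": 0,"y": 0,"z": 2,"ax": 0,"ay": 0,"az": 0,"fingers": 0},{"x": 0,"y": 0,"z": 0,"ax": 0,"ay": 0,"az": 0,"fingers": 0},{"x": 0,"y": 0,"z": 0,"ax": 0,"ay": 0,"az": 0,"fingers": 0},{"x": 0,"y": 0,"z": 0,"ax": 0,"ay": 0,"az": 0,"fingers": 0}]}}

```text
time: 50.15
position: [0.4324, 0.2665, 0.0683]
ee_rot: [-2.274, -2.167, 0.0]
ft_force: [-0.3, 0.0, -0.2]
width: 0.005
```

Run:
```python
from h import *
o=st(); snap('wrist','w40')
```

```text
t 50.15 p [0.4324 0.2665 0.0683] q [4.150e-01 2.860e-01 1.841e+00 1.000e-03 1.016e+00 4.620e-01] F [-0.26  0.01 -0.15] w 0.5
x [0.048 0.999 0.001] y [ 0.999 -0.048 -0.001] z [-0.001  0.001 -1.   ]
```

View pics/w40.png

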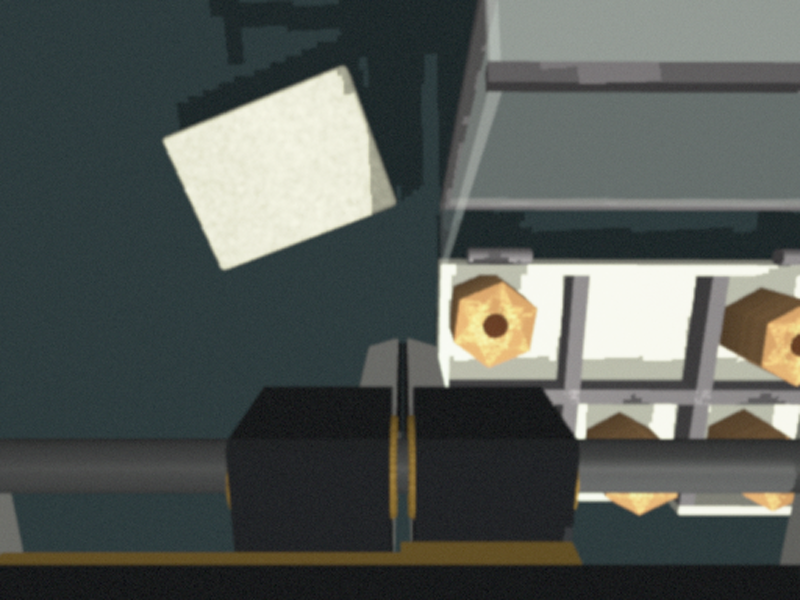

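Call:
{"name": "play_rows", "arguments": {"motion": [{"x": 0,"y": -0.2,"z": 2,"ax": 0,"ay": 0,"az": 0,"fingers": 0},{"x": 0,"y": 0,"z": 2,"ax": 0,"ay": 0,"az": 0,"fingers": 0},{"x": 0,"y": 0,"z": 1.1,"ax": 0,"ay": 0,"az": 0,"fingers": 0},{"x": 0,"y": 0,"z": 0,"ax": 0,"ay": 0,"az": 0,"fingers": 0},{"x": 0,"y": 0.4,"z": 0,"ax": 0,"ay": 0,"az": 0,"fingers": 0},{"x": 0,"y": 0.4,"z": 0,"ax": 0,"ay": 0,"az": 0,"fingers": 0},{"x": 0,"y": 0.3,"z": 0,"ax": 0,"ay": 0,"az": 0,"fingers": 0},{"x": 0,"y": 0,"z": 0,"ax": 0,"ay": 0,"az": 0,"fingers": 0}]}}

```text
time: 51.0
position: [0.4422, 0.2659, 0.0173]
ee_rot: [-2.274, -2.166, -0.001]
ft_force: [0.3, 0.6, 0.0]
width: 0.003
```

Run:
```python
from h import *
o=st(); snap('wrist','w41',(180,110,380,260),4); snap('scene','s41',(290,130,390,230),6)
```

```text
t 51.0 p [0.4422 0.2659 0.0173] q [4.060e-01 3.570e-01 1.889e+00 1.000e-03 8.960e-01 4.540e-01] F [0.28 0.57 0.03] w 0.3
x [0.049 0.999 0.001] y [ 0.999 -0.049 -0.   ] z [ 0.     0.001 -1.   ]
```

View pics/w41.png

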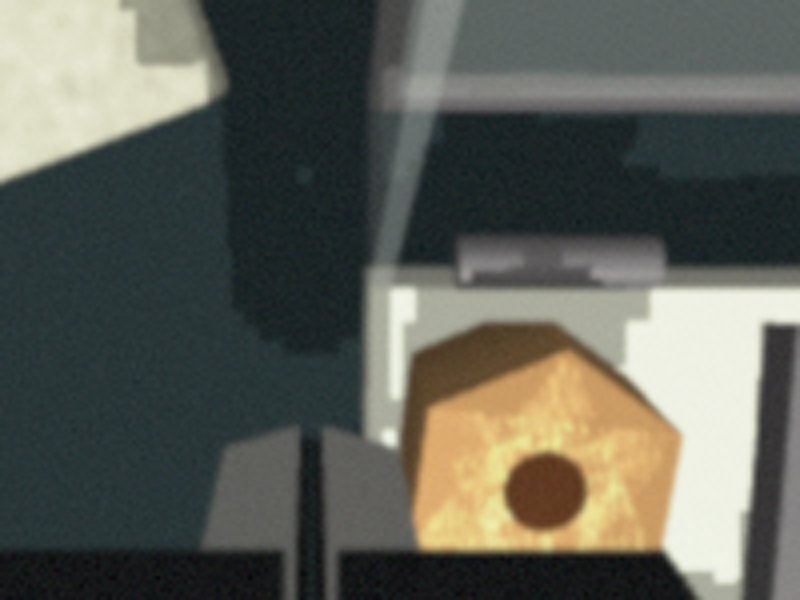

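View pics/s41.png

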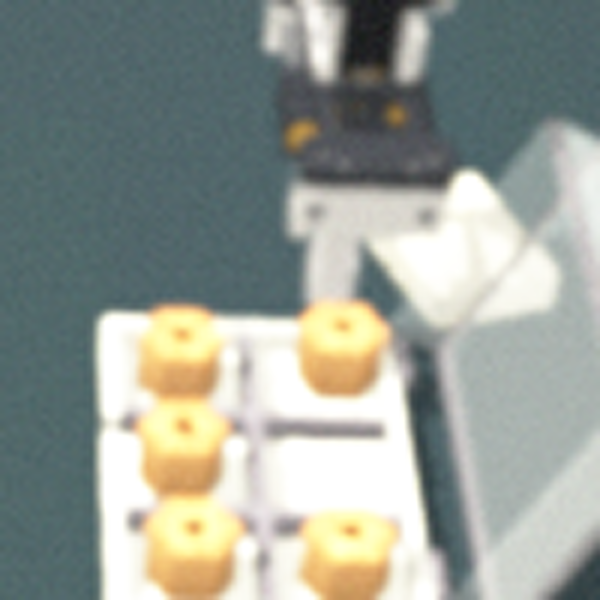

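Call:
{"name": "play_rows", "arguments": {"motion": [{"x": 0,"y": 0.25,"z": 0,"ax": 0,"ay": 0,"az": 0,"fingers": 0},{"x": 0,"y": 0.25,"z": 0,"ax": 0,"ay": 0,"az": 0,"fingers": 0},{"x": 0,"y": 0.25,"z": 0,"ax": 0,"ay": 0,"az": 0,"fingers": 0},{"x": 0,"y": 0.25,"z": 0,"ax": 0,"ay": 0,"az": 0,"fingers": 0},{"x": 0,"y": 0,"z": 0,"ax": 0,"ay": 0,"az": 0,"fingers": 0}]}}

```text
time: 51.6
position: [0.4513, 0.2651, 0.0166]
ee_rot: [-2.274, -2.166, 0.002]
ft_force: [-0.4, 0.0, -0.2]
width: 0.003
```

Call:
{"name": "play_rows", "arguments": {"motion": [{"x": 0,"y": -0.8,"z": 0,"ax": 0,"ay": 0,"az": 0,"fingers": 0},{"x": 0,"y": 0,"z": -3,"ax": 0,"ay": 0,"az": 0,"fingers": 0},{"x": 0,"y": 0,"z": -4,"ax": 0,"ay": 0,"az": 0,"fingers": 0},{"x": -4,"y": 2,"z": -1,"ax": 0,"ay": 0,"az": 0,"fingers": 0},{"x": -4,"y": 2,"z": 0,"ax": 0,"ay": 0,"az": 0,"fingers": 0},{"x": 0,"y": 0.5,"z": 0,"ax": 0,"ay": 0,"az": 0,"fingers": 0},{"x": 0,"y": 0,"z": 0,"ax": 0,"ay": 0,"az": 0,"fingers": 0}]}}

```text
time: 52.3
position: [0.4842, 0.183, 0.0965]
ee_rot: [-2.276, -2.163, 0.001]
ft_force: [-1.0, 0.1, 0.1]
width: 0.005
```

Run:
```python
from h import *
o=st(); snap('wrist','w42'); snap('scene','s42',(290,160,390,260),6)
```

```text
t 52.3 p [0.4842 0.183  0.0965] q [2.260e-01 2.700e-01 1.781e+00 1.000e-03 1.093e+00 2.760e-01] F [-0.99  0.06  0.07] w 0.5
x [0.051 0.999 0.001] y [ 0.999 -0.051 -0.002] z [-0.002  0.001 -1.   ]
```

View pics/w42.png

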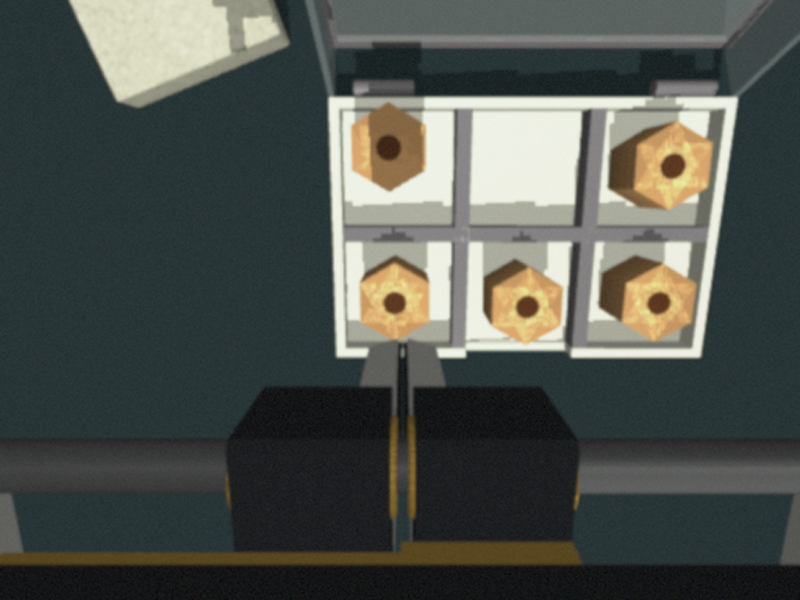

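View pics/s42.png

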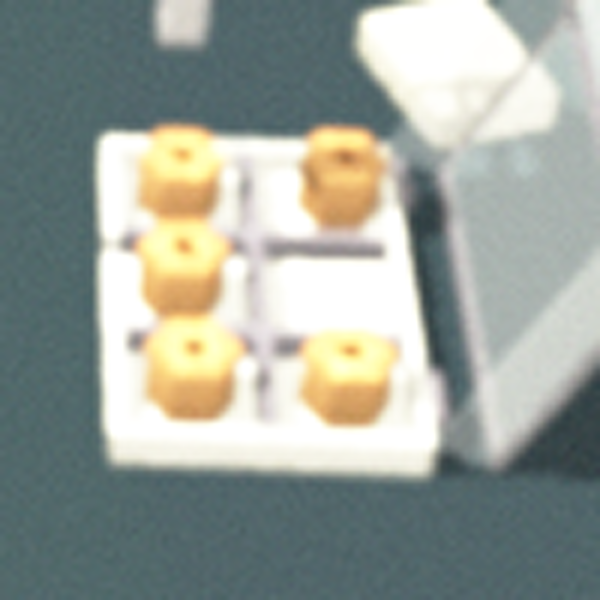

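Run:
```python
from h import *
im=cv2.imread('pics/w42_raw.png')[50:225,205:305]; cv2.imwrite('pics/w42c.png',cv2.resize(im,None,fx=6,fy=6,interpolation=cv2.INTER_CUBIC)[:600])
```

```text
(no output)
```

View pics/w42c.png

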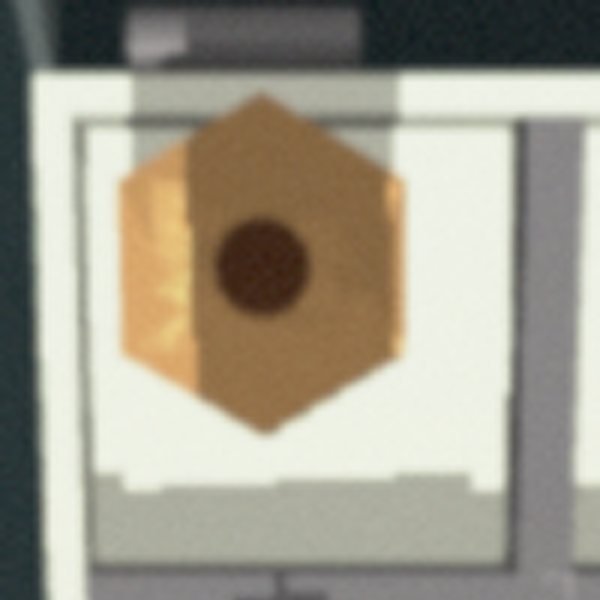

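Run:
```python
from h import *
m,b,k=pickle.load(open('pics/w42.pkl','rb'))
for q in [(388,147),(395,303),(672,166),(527,307),(659,303)]:
  for z in (.036,.046):
    p=unproj(m,np.array(q)/k,z); l=np.array([.9988,-.049,0])*.018
    a=proj(m,[p-l,p+l])*k; print(q,z,p.round(4),'w',(a[1,0]-a[0,0]).round(1))
```

```text
(388, 147) 0.036 [0.4802 0.2675 0.036 ] w 75.1
(388, 147) 0.046 [0.4805 0.2667 0.046 ] w 78.2
(395, 303) 0.036 [0.4795 0.1906 0.036 ] w 69.9
(395, 303) 0.046 [0.4798 0.1929 0.046 ] w 72.9
(672, 166) 0.036 [0.6166 0.2518 0.036 ] w 74.7
(672, 166) 0.046 [0.6114 0.2517 0.046 ] w 77.9
(527, 307) 0.036 [0.5473 0.1851 0.036 ] w 69.9
(527, 307) 0.046 [0.5449 0.1877 0.046 ] w 72.9
(659, 303) 0.036 [0.615  0.1839 0.036 ] w 70.2
(659, 303) 0.046 [0.6098 0.1865 0.046 ] w 73.1
```

Call:
{"name": "play_rows", "arguments": {"motion": [{"x": 0,"y": 0,"z": -4,"ax": 0,"ay": 0,"az": 0,"fingers": 0},{"x": 0,"y": 1,"z": -4,"ax": 0,"ay": 0,"az": 0,"fingers": 0},{"x": 0,"y": 2,"z": -3.6,"ax": 0,"ay": 0,"az": 0,"fingers": 0},{"x": 3.3,"y": 1.6,"z": 0,"ax": 0,"ay": 0,"az": 0,"fingers": 0},{"x": 3.7,"y": 1.7,"z": 0,"ax": 0,"ay": 0,"az": 0,"fingers": 0},{"x": 3.8,"y": 0,"z": 0,"ax": 0,"ay": 0,"az": 0,"fingers": 0},{"x": 3.8,"y": 0,"z": 0,"ax": 0,"ay": 0,"az": 0,"fingers": 0},{"x": 3.8,"y": 0,"z": 0,"ax": 0,"ay": 0,"az": 0,"fingers": 0},{"x": 3.8,"y": 0,"z": 0,"ax": 0,"ay": 0,"az": 0,"fingers": 0},{"x": 3.7,"y": 0,"z": 0,"ax": 0,"ay": 0,"az": 0,"fingers": 0},{"x": 0,"y": 0,"z": 0,"ax": 0,"ay": 0,"az": 0,"fingers": 0},{"x": 0,"y": 0,"z": 0,"ax": 0,"ay": 0,"az": 0,"fingers": 0}]}}

```text
time: 53.6
position: [0.5578, 0.4407, 0.2111]
ee_rot: [-2.27, -2.17, 0.006]
ft_force: [0.5, -0.1, -0.1]
width: 0.005
```

Run:
```python
from h import *
o=st(); d=o['position'][:2]-[.5529,.2888]; print('s',d@[.049,.9988],'l',d@[.9988,-.049]);snap('scene','s43',(250,80,450,230),4);snap('top','t43',(100,110,400,310))
```

```text
t 53.6 p [0.5578 0.4407 0.2111] q [5.700e-01 4.820e-01 1.145e+00 1.000e-03 1.518e+00 6.150e-01] F [ 0.52 -0.11 -0.13] w 0.5
x [ 0.045  0.999 -0.002] y [ 0.999 -0.045 -0.004] z [-0.004 -0.002 -1.   ]
s 0.15192527810806317 l -0.0025395594665717095
```

View pics/s43.png

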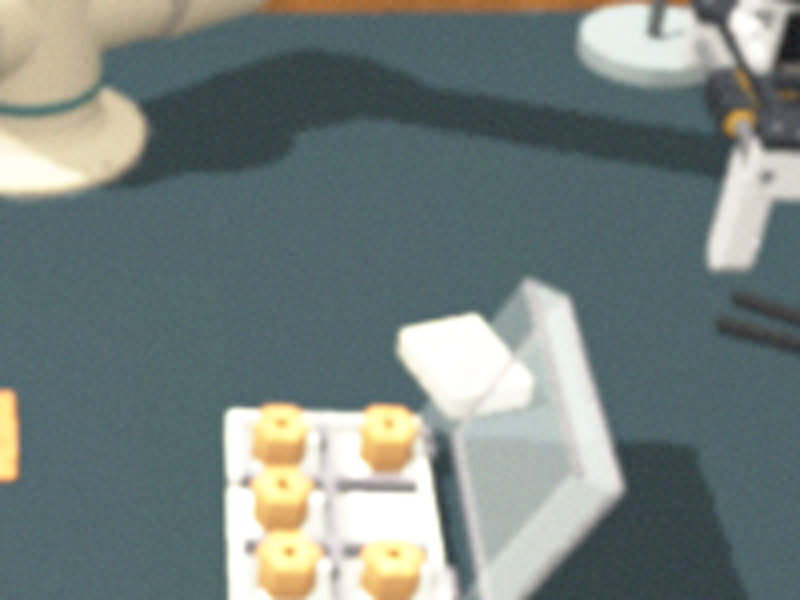

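View pics/t43.png

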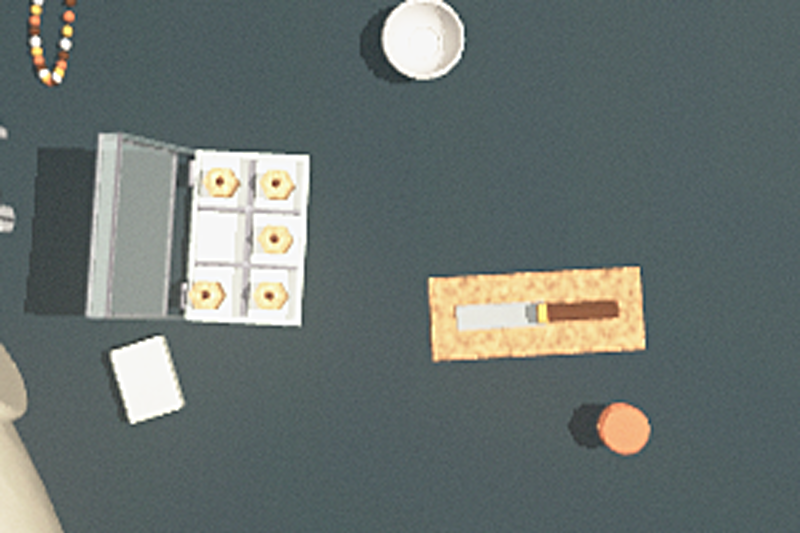

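Call:
{"name": "play_rows", "arguments": {"motion": [{"x": 0,"y": 0,"z": 3,"ax": 0,"ay": 0,"az": 0,"fingers": 0},{"x": 0,"y": 0,"z": 4,"ax": 0,"ay": 0,"az": 0,"fingers": 0},{"x": 0,"y": 0,"z": 2.6,"ax": 0,"ay": 0,"az": 0,"fingers": 0},{"x": -2,"y": 0,"z": 0,"ax": 0,"ay": 0,"az": 0,"fingers": 0},{"x": -2,"y": 0,"z": 0,"ax": 0,"ay": 0,"az": 0,"fingers": 0},{"x": -1.5,"y": 0,"z": 0,"ax": 0,"ay": 0,"az": 0,"fingers": 0},{"x": -1,"y": 0,"z": 0,"ax": 0,"ay": 0,"az": 0,"fingers": 0},{"x": -1,"y": 0,"z": 0,"ax": 0,"ay": 0,"az": 0,"fingers": 0},{"x": -1,"y": 0,"z": 0,"ax": 0,"ay": 0,"az": 0,"fingers": 0},{"x": 0,"y": 0,"z": 0,"ax": 0,"ay": 0,"az": 0,"fingers": 0}]}}

```text
time: 54.7
position: [0.5554, 0.3524, 0.1166]
ee_rot: [-2.275, -2.166, 0.004]
ft_force: [0.7, 0.5, 0.2]
width: 0.002
```

Run:
```python
from h import *
o=st(); d=o['position'][:2]-[.5529,.2888]; print('s',d@[.049,.9988],'l',d@[.9988,-.049]);snap('scene','s44',(250,60,450,210),4)
```

```text
t 54.7 p [0.5554 0.3524 0.1166] q [ 4.600e-01  4.490e-01  1.437e+00 -1.000e-03  1.258e+00  5.090e-01] F [0.7  0.47 0.16] w 0.2
x [ 0.049  0.999 -0.002] y [ 0.999 -0.049 -0.002] z [-0.002 -0.002 -1.   ]
s 0.06365612895602142 l -0.0006664768451712871
```

View pics/s44.png

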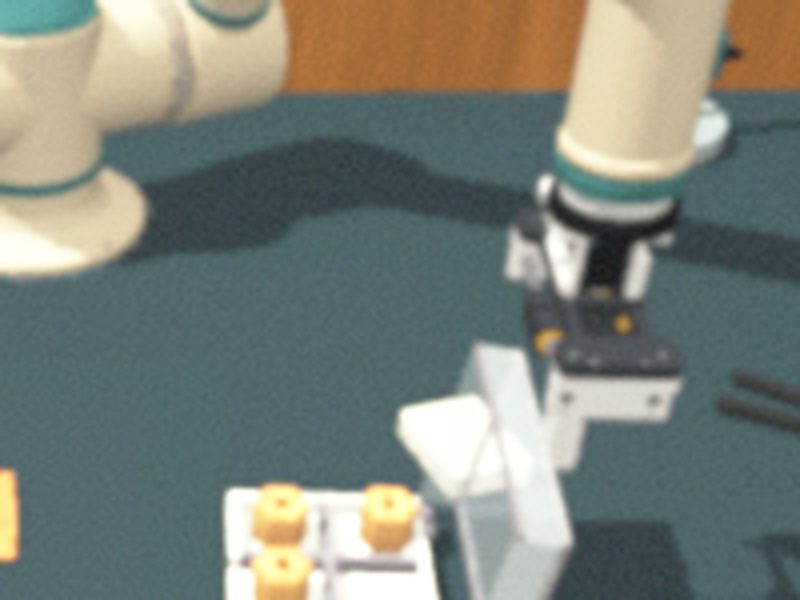

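Call:
{"name": "play_rows", "arguments": {"motion": [{"x": -0.8,"y": 0,"z": -0.5,"ax": 0,"ay": 0,"az": 0,"fingers": 0},{"x": -0.8,"y": 0,"z": -0.5,"ax": 0,"ay": 0,"az": 0,"fingers": 0},{"x": -0.8,"y": 0,"z": -0.5,"ax": 0,"ay": 0,"az": 0,"fingers": 0},{"x": -1.07,"y": 0,"z": -0.2,"ax": 0,"ay": 0,"az": 0,"fingers": 0},{"x": -1.07,"y": 0,"z": -0.2,"ax": 0,"ay": 0,"az": 0,"fingers": 0},{"x": -1.08,"y": 0,"z": 0,"ax": 0,"ay": 0,"az": 0,"fingers": 0},{"x": -1.08,"y": 0,"z": 0,"ax": 0,"ay": 0,"az": 0,"fingers": 0},{"x": 0,"y": 0,"z": 0,"ax": 0,"ay": 0,"az": 0,"fingers": 0}]}}

```text
time: 55.55
position: [0.5522, 0.2852, 0.1354]
ee_rot: [-2.276, -2.165, 0.004]
ft_force: [0.4, 0.3, 0.6]
width: 0.006
```

Run:
```python
from h import *
o=st(); d=o['position'][:2]-[.5529,.2888]; print('s',d@[.049,.9988],'l',d@[.9988,-.049]);snap('scene','s45',(250,60,450,210),4)
```

```text
t 55.55 p [0.5522 0.2852 0.1354] q [ 3.650e-01  3.840e-01  1.497e+00 -1.000e-03  1.263e+00  4.150e-01] F [0.44 0.29 0.62] w 0.6
x [ 0.05   0.999 -0.002] y [ 0.999 -0.05  -0.002] z [-0.002 -0.001 -1.   ]
s -0.003641894913264607 l -0.0005628126119244651
```

View pics/s45.png

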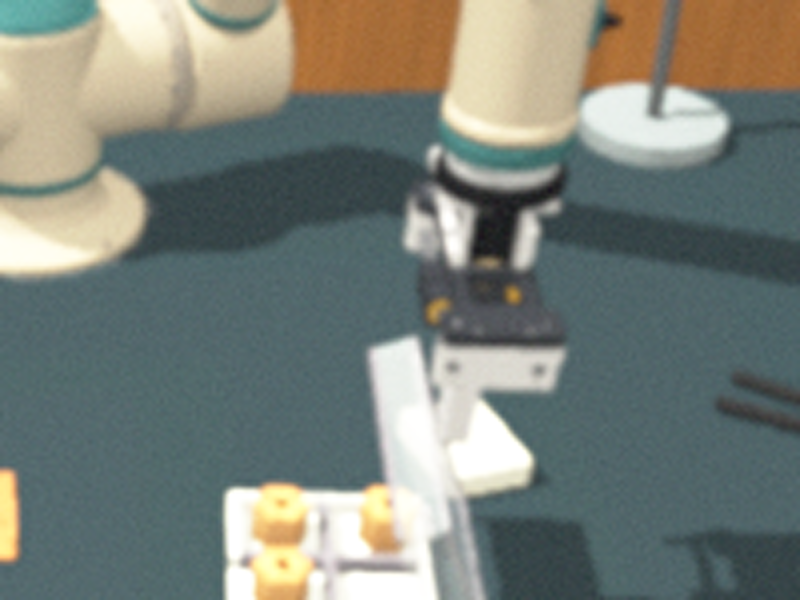

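Call:
{"name": "play_rows", "arguments": {"motion": [{"x": -1.07,"y": 0,"z": 0.19,"ax": 0,"ay": 0,"az": 0,"fingers": 0},{"x": -1.07,"y": 0,"z": 0.19,"ax": 0,"ay": 0,"az": 0,"fingers": 0},{"x": -1.02,"y": 0,"z": 0.37,"ax": 0,"ay": 0,"az": 0,"fingers": 0},{"x": -1.02,"y": 0,"z": 0.37,"ax": 0,"ay": 0,"az": 0,"fingers": 0},{"x": -0.94,"y": 0,"z": 0.55,"ax": 0,"ay": 0,"az": 0,"fingers": 0},{"x": -0.94,"y": 0,"z": 0.55,"ax": 0,"ay": 0,"az": 0,"fingers": 0},{"x": -0.83,"y": 0,"z": 0.7,"ax": 0,"ay": 0,"az": 0,"fingers": 0},{"x": -0.83,"y": 0,"z": 0.7,"ax": 0,"ay": 0,"az": 0,"fingers": 0},{"x": -0.7,"y": 0,"z": 0.83,"ax": 0,"ay": 0,"az": 0,"fingers": 0},{"x": -0.7,"y": 0,"z": 0.83,"ax": 0,"ay": 0,"az": 0,"fingers": 0},{"x": 0,"y": 0,"z": 0,"ax": 0,"ay": 0,"az": 0,"fingers": 0}]}}

```text
time: 56.7
position: [0.5465, 0.195, 0.081]
ee_rot: [-2.273, -2.164, 0.007]
ft_force: [-0.1, -0.3, -0.4]
width: 0.005
```

Run:
```python
from h import *
o=st(); d=o['position'][:2]-[.5529,.2888]; print('s',d@[.049,.9988],'l',d@[.9988,-.049]);snap('scene','s46',(250,90,450,240),4)
```

```text
t 56.7 p [0.5465 0.195  0.081 ] q [0.223 0.372 1.664 0.    1.11  0.272] F [-0.1  -0.31 -0.44] w 0.4
x [ 0.049  0.999 -0.001] y [ 0.999 -0.049 -0.005] z [-0.005 -0.001 -1.   ]
s -0.09396372489582662 l -0.0017605548267386956
```

View pics/s46.png

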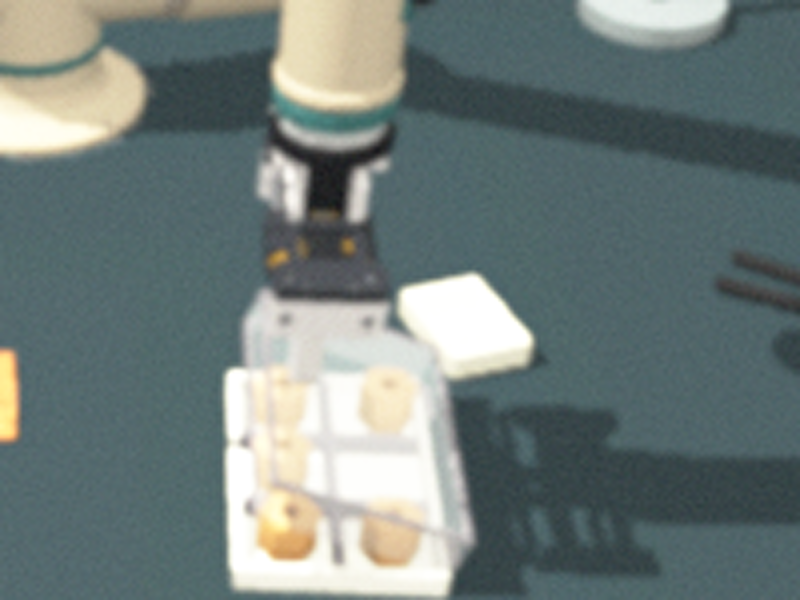

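Call:
{"name": "play_rows", "arguments": {"motion": [{"x": -0.36,"y": 0,"z": 0.63,"ax": 0,"ay": 0,"az": 0,"fingers": 0},{"x": -0.36,"y": 0,"z": 0.63,"ax": 0,"ay": 0,"az": 0,"fingers": 0},{"x": -0.36,"y": 0,"z": 0.5,"ax": 0,"ay": 0,"az": 0,"fingers": 0},{"x": -0.15,"y": 0,"z": 0.35,"ax": 0,"ay": 0,"az": 0,"fingers": 0},{"x": -0.15,"y": 0,"z": 0.35,"ax": 0,"ay": 0,"az": 0,"fingers": 0},{"x": -0.15,"y": 0,"z": 0.35,"ax": 0,"ay": 0,"az": 0,"fingers": 0},{"x": -0.15,"y": 0,"z": 0.3,"ax": 0,"ay": 0,"az": 0,"fingers": 0},{"x": -0.1,"y": 0,"z": 0.3,"ax": 0,"ay": 0,"az": 0,"fingers": 0},{"x": 0,"y": 0,"z": 0.2,"ax": 0,"ay": 0,"az": 0,"fingers": 0},{"x": 0,"y": 0,"z": 0,"ax": 0,"ay": 0,"az": 0,"fingers": 0}]}}

```text
time: 57.75
position: [0.5467, 0.1783, 0.0463]
ee_rot: [-2.273, -2.166, 0.003]
ft_force: [0.1, 0.1, -0.2]
width: 0.007
```

Run:
```python
from h import *
o=st(); snap('scene','s47',(290,130,390,230),6)
```

```text
t 57.75 p [0.5467 0.1783 0.0463] q [0.194 0.398 1.723 0.    1.023 0.242] F [ 0.08  0.09 -0.24] w 0.6
x [ 0.048  0.999 -0.   ] y [ 0.999 -0.048 -0.002] z [-0.002 -0.    -1.   ]
```

View pics/s47.png

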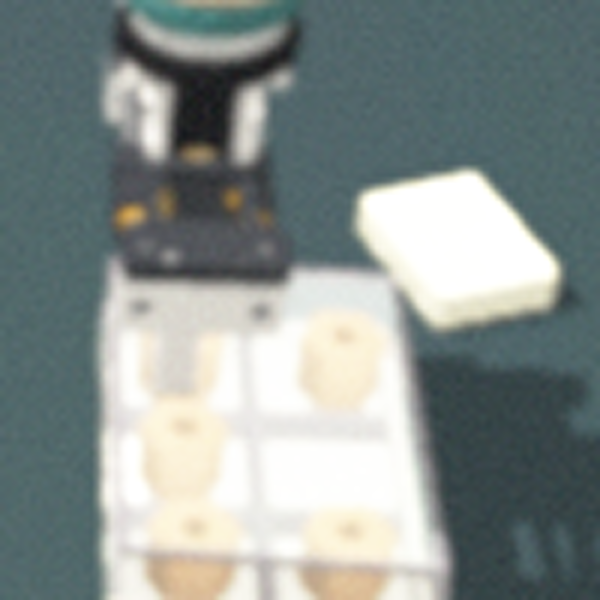

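Call:
{"name": "play_rows", "arguments": {"motion": [{"x": 0,"y": 0,"z": 0.1,"ax": 0,"ay": 0,"az": 0,"fingers": 0},{"x": 0,"y": 0,"z": 0.1,"ax": 0,"ay": 0,"az": 0,"fingers": 0},{"x": 0,"y": 0,"z": 0,"ax": 0,"ay": 0,"az": 0,"fingers": 0}]}}

```text
time: 58.1
position: [0.5469, 0.1784, 0.0445]
ee_rot: [-2.273, -2.167, 0.002]
ft_force: [0.3, -0.4, -0.3]
width: 0.005
```

Call:
{"name": "play_rows", "arguments": {"motion": [{"x": 0,"y": 0,"z": 0.1,"ax": 0,"ay": 0,"az": 0,"fingers": 0},{"x": 0,"y": 0,"z": 0.05,"ax": 0,"ay": 0,"az": 0,"fingers": 0},{"x": 0,"y": 0,"z": 0,"ax": 0,"ay": 0,"az": 0,"fingers": 0}]}}

```text
time: 58.4
position: [0.5469, 0.1784, 0.043]
ee_rot: [-2.274, -2.166, 0.002]
ft_force: [0.1, -0.2, 0.7]
width: 0.003
```

Call:
{"name": "play_rows", "arguments": {"motion": [{"x": 0,"y": 0,"z": 0.1,"ax": 0,"ay": 0,"az": 0,"fingers": 0},{"x": 0,"y": 0,"z": 0.05,"ax": 0,"ay": 0,"az": 0,"fingers": 0},{"x": 0,"y": 0,"z": 0,"ax": 0,"ay": 0,"az": 0,"fingers": 0}]}}

```text
time: 58.7
position: [0.5468, 0.1785, 0.0414]
ee_rot: [-2.273, -2.166, 0.002]
ft_force: [0.1, -0.2, 0.5]
width: 0.005
```

Call:
{"name": "play_rows", "arguments": {"motion": [{"x": 0,"y": 0,"z": 0.1,"ax": 0,"ay": 0,"az": 0,"fingers": 0},{"x": 0,"y": 0,"z": 0,"ax": 0,"ay": 0,"az": 0,"fingers": 0}]}}

```text
time: 58.9
position: [0.5468, 0.1785, 0.0413]
ee_rot: [-2.274, -2.166, 0.002]
ft_force: [-1.9, -0.2, 5.0]
width: 0.006
```

Call:
{"name": "play_rows", "arguments": {"motion": [{"x": 0,"y": 0,"z": 0.05,"ax": 0,"ay": 0,"az": 0,"fingers": 0},{"x": 0,"y": 0,"z": 0,"ax": 0,"ay": 0,"az": 0,"fingers": 0}]}}

```text
time: 59.1
position: [0.5469, 0.1785, 0.0413]
ee_rot: [-2.274, -2.167, 0.001]
ft_force: [-2.4, -0.6, 7.7]
width: 0.003
```

Call:
{"name": "play_rows", "arguments": {"motion": [{"x": 0,"y": 0,"z": -1,"ax": 0,"ay": 0,"az": 0,"fingers": 0},{"x": 0,"y": 0,"z": -3,"ax": 0,"ay": 0,"az": 0,"fingers": 0},{"x": 0,"y": 0,"z": -4,"ax": 0,"ay": 0,"az": 0,"fingers": 0},{"x": -4,"y": 0,"z": -4,"ax": 0,"ay": 0,"az": 0,"fingers": 0},{"x": -4,"y": -3,"z": 0,"ax": 0,"ay": 0,"az": 0,"fingers": 0},{"x": -4,"y": -3,"z": 0,"ax": 0,"ay": 0,"az": 0,"fingers": 0},{"x": -4,"y": -3,"z": 0,"ax": 0,"ay": 0,"az": 0,"fingers": 0},{"x": -2,"y": -3,"z": 0,"ax": 0,"ay": 0,"az": 0,"fingers": 0},{"x": 0,"y": -3,"z": 0,"ax": 0,"ay": 0,"az": 0,"fingers": 0},{"x": 0,"y": 0,"z": 0,"ax": 0,"ay": 0,"az": 0,"fingers": 0}]}}

```text
time: 60.1
position: [0.3845, 0.0105, 0.1558]
ee_rot: [-2.274, -2.163, 0.004]
ft_force: [-0.4, -0.9, -0.8]
width: 0.004
```

Run:
```python
from h import *
o=st(); snap('scene','s48',(290,160,390,260),6); snap('top','t48',(100,100,440,340))
```

```text
t 60.1 p [0.3845 0.0105 0.1558] q [-0.154  0.017  1.931 -0.     1.198 -0.104] F [-0.36 -0.9  -0.75] w 0.4
x [0.05  0.999 0.   ] y [ 0.999 -0.05  -0.004] z [-0.004  0.    -1.   ]
```

View pics/s48.png

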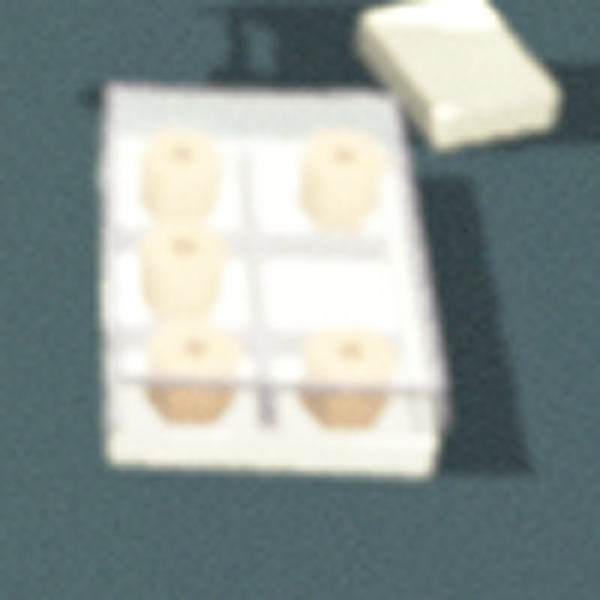

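View pics/t48.png

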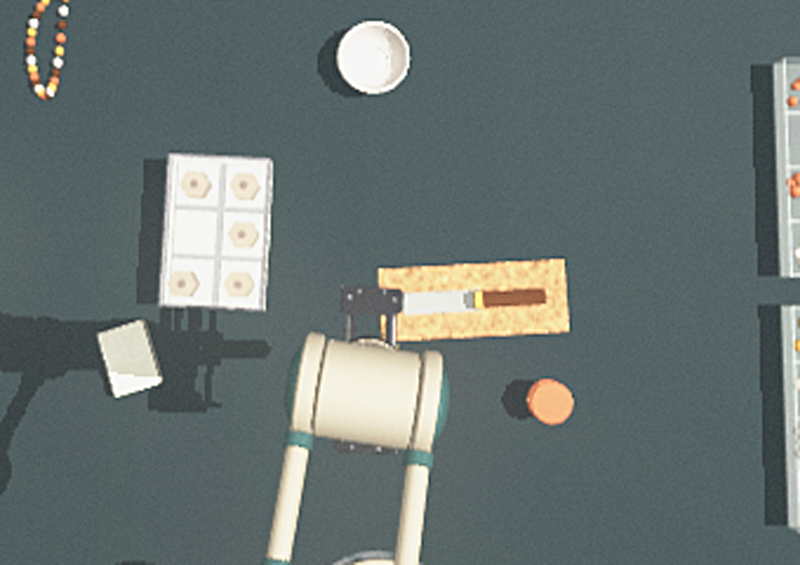

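Run:
```python
from bench import workorder
print(workorder.job_done())
```

```text
the job is handed in; nothing more can be done
None
```

The job is done and handed in at about 60 s. I levered the lid up with the blade in the notch and opened it to about 112°. The blade then went back flat along its mat, and all five beads on the table went into wells, one to each. I closed the lid slowly with the shut fingers until it met its stop.

**Last checks**
- The lid's outline in the scene camera matches the one at the start. The fingers met a firm stop at 5 to 8 N.
- Five beads are visible in five separate wells, and none are left loose on the table.
- The blade is flat along the mat. The bowl, the spool and the cards show no visible movement.

**What went wrong or disagreed**
- **Fingertip reach:** the fingertips ended about 9 mm behind the reported tool point, not 17 mm ahead as `r.tips_ahead` says. My first grasp of the blade closed above the handle without moving it, and I corrected for the offset after that.
- **Knocked bead:** the bead in the back well nearest the cards was knocked and left tilted on the rim. I pushed it back in. The size of its top in the picture then matched a seated bead.

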